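# Activate the cold-chain indicator cards and lay them out for packing

### The arm

A 6-joint arm with a two-finger parallel gripper is mounted at the origin on a cart in front of the work surface, level with it; the furniture and walls round the work are solid. World frame = base frame: x ahead of the robot, y to its left, z up, the work surface at z = 0. Lengths are in m, angles in rad, forces in N, time in s.
With the tool pointing down it reaches from about 0.3 to 0.825 m from the base axis. Payload 5.4 kg.
Tool frame: the origin (TCP) lies at the very end of the fingers, on their centre line; the grasp point (between the pads) lies 19 mm behind it; z points along the fingers, y is the direction in which the jaws open and shut (so a half turn about z gives the same grasp; the last joint's range is limited). The gripper opens to 92 mm and grips with 3 to 60 N. Pads are 20 mm wide; open, the fingers measure 128 mm over their backs; the gripper's body (75 mm by 189 mm) begins 69 mm behind the grasp point.
Start: joints at [0.909, 0.158, 1.597, -0, 1.386, -0.21], TCP at [0.251, 0.517, 0.189] pointing down, gripper open.
Joint ranges: [-2.91, 2.91], [-0.94, 2.29], [0.18, 2.7], [-1.29, 4.43], [0.17, 2.64], [-3, 3]. Speed limits (rad/s): [2.57, 2.57, 3.14, 3.14, 3.14, 3.14].

### API

Orientations are given as a 3x3 rotation matrix whose columns are the frame's x, y, z axes.
In Python, from cell import ctrl gives the robot as it stands.
- The arm moves only by the shell command python3 -m creep 'ROWS' [OPENING] [FORCE]. ROWS is JSON, a list of rows, each a list of 6 numbers: the shift along the world's x, y, z in m, then the turn, a rotation vector about the world's x, y, z in rad. A call has exactly 8 rows; each row shifts and turns the pose as measured when the row begins; what a row does not reach is not made up. A row lasts 1/12 s, in which the tool goes at most 41.7 mm and 7.16 degrees, less where a joint would pass 70% of its speed; a pose out of reach is approached as far as the arm can. A call with a gripper value outside its range is refused whole. OPENING is the opening, from 0 (shut) to 1 (fully open), set as the call begins (- or left out, the last holds). The fingers move at their own pace and stop on an object; FORCE is the grip in N (left out, the last holds). Time passes only in rows, so rows that do not move let the fingers close, or fill a call up. It gives the time, the measured TCP pose, the force and the opening at its end, in the units of the state.
- ctrl.get_obs(): the state, without advancing time (a new reading comes with each control period).
- ctrl.read_camera(name): name is "scene" or "top" or "wrist"; returns a dict with "color" (420x560x3 uint8, red, green, blue), "K" (3x3 intrinsics, pixels), "dist" ([k1, k2, p1, p2, k3] as OpenCV has them; the pictures are not rectified), "cam_to_world" (4x4, takes a point from camera to world coordinates); the wrist camera has in their place "mount" (4x4, takes a point from camera to tool coordinates, whose origin is the TCP and whose axes are the flange's). Camera axes: x right, y down, z forward; pixel columns grow to the right and rows downward; lengths in m; the calibration is good to about 2 mm. A picture is of the moment at which its call begins: read the wrist's pose just before it. There is no depth.
- ctrl.close_job(): hands the job in, once; it reports no verdict.
The state is a dict: "time": time; "q": joint angles; "joint_vel": joint speeds; "tau": joint torques, N m; "eef_pos": TCP position; "ee_rot": TCP orientation; "wrist_force": force on the tool from outside, world axes, zero at the start; "ft_torque": the same for the moment, N m; "opening": opening from 0.0 (shut) to 1.0 (fully open).
Only numpy, scipy, OpenCV 4.12 (cv2) and the standard library are available. Lean on these libraries where they do the work, as an engineer would, in place of code of your own. Each camera call takes 0.05 s, during which the arm holds its last target.

### The job

Activate every indicator card on the table: press on it and slide it flat along the table into the activator, end first, until the blade has pushed the slide of that end fully in, then draw it out, turn it round and do the other end. Leave all the activated cards lying flat and side by side on the packing mat. Never lift a card off the table, and leave the vials and the dropper bottle alone.

Things in the scene. Friction and masses are not known exactly. Their poses are not given: they have to be found in the camera images.
- card_a: stiff white card, 104 mm (its x) by 90 mm (its y), 5 mm thick, 90 g, flat on the table; it slides on four small slippery feet close to its middle (friction about 0.18). Origin: centre of the underside; z up. A blue band marks its +x end, an orange band its -x end; an open notch 14 mm wide, 24 mm deep in the middle of each of these ends holds a small slide. Too wide and thin to grasp. May be absent
- card_a_pad (a point): middle of the top of the card's grip pad, 7 mm above the table: soft ribbed black and grey rubber, 66 mm square, friction about 1. Fingertips close together pressed on its middle with about 8 to 18 N take the card along and, when they turn, turn it with them (reliably a quarter turn a press); pressed far from the middle the card pivots
- card_a_blue (a joint): blue slide in the blue (+x) end of card_a: 0 = not pressed, its face 3 mm inside the card's end; up to 0.013 m = pushed in towards the card's middle. About 2 N of friction: it stays where it is pushed. The activator's blade pushes it about 0.012 m in when the card's end meets the stop face
- card_a_orange (a joint): orange slide in the orange (-x) end of card_a: 0 = not pressed, its face 3 mm inside the card's end; up to 0.013 m = pushed in towards the card's middle. About 2 N of friction: it stays where it is pushed. The activator's blade pushes it about 0.012 m in when the card's end meets the stop face
- card_b: another card exactly like card_a (same sizes, origin and axes); it may be absent
- card_b_pad (a point): middle of the top of the same grip pad on card_b
- card_b_blue (a joint): blue slide in the blue (+x) end of card_b: 0 = not pressed, its face 3 mm inside the card's end; up to 0.013 m = pushed in towards the card's middle. About 2 N of friction: it stays where it is pushed. The activator's blade pushes it about 0.012 m in when the card's end meets the stop face
- card_b_orange (a joint): orange slide in the orange (-x) end of card_b: 0 = not pressed, its face 3 mm inside the card's end; up to 0.013 m = pushed in towards the card's middle. About 2 N of friction: it stays where it is pushed. The activator's blade pushes it about 0.012 m in when the card's end meets the stop face
- card_c: another card exactly like card_a (same sizes, origin and axes); it may be absent
- card_c_pad (a point): middle of the top of the same grip pad on card_c
- card_c_blue (a joint): blue slide in the blue (+x) end of card_c: 0 = not pressed, its face 3 mm inside the card's end; up to 0.013 m = pushed in towards the card's middle. About 2 N of friction: it stays where it is pushed. The activator's blade pushes it about 0.012 m in when the card's end meets the stop face
- card_c_orange (a joint): orange slide in the orange (-x) end of card_c: 0 = not pressed, its face 3 mm inside the card's end; up to 0.013 m = pushed in towards the card's middle. About 2 N of friction: it stays where it is pushed. The activator's blade pushes it about 0.012 m in when the card's end meets the stop face
- activator: fixed grey stop block 35 x 128 x 22 mm with a yellow patch. Origin: on the table, at the middle of its stop face, which looks to its own -x (towards the robot's front left). Two guide rails 8 mm high run from the stop face 60 mm to -x, 96 mm apart inside, then flare outward over 30 mm more. A card slid in to +x, end first, is home when its end meets the stop face (card centre 52 mm from the origin)
- blade_tip (a point): tip of the activator's steel blade: 6 mm wide, standing 15 mm out of the middle of the stop face to the activator's -x, 1 to 4 mm above the table; it enters the notch in a card's end
- mat: dark grey packing mat with a white border line, 250 mm (its x) by 210 mm (its y), fixed, flush with the table so that cards slide onto it from its -x and -y sides; a wooden fence 8 mm high and wide stands along its +x and +y sides. Origin: its centre, z up. Four cards have room on it side by side, two by two, with their long (104 mm) sides along its x
- paper_carton: big open empty cardboard carton, fixed at the back, an obstacle for arm and cards: in its own frame it spans x -122 to 178 mm and y -75 to 205 mm from its origin (on the table); its -x and -y walls are 175 mm high, the others 295 mm. Cards pass between its nearest corner and the table's front edge, which is about 0.33 m ahead of the robot's base axis; the left edge of the table is 0.32 m to the left
- vial_1: green-capped glass vial, 21 mm across, 55 mm tall, a bystander; origin: centre of its foot
- vial_2: another such vial, a bystander
- dropper: brown dropper bottle with black teat, 33 mm across, 102 mm tall, a bystander; origin: centre of its foot

How it is judged:
By the outcome, as a careful person would: the job done as asked, in the order asked, and still so for the second after the job is handed in, with the robot touching nothing.
Of card_a, card_b, card_c only 2 to 3 are there at a start; the rules pass over those that are not, and their reading is None.
At some moment in a run one of card_a, card_b, card_c may be knocked a few centimetres aside while the robot is not near it.
It also fails if it takes over 210 s, if anything falls off the work surface, if the arm or the gripper's body presses on something with over 40 N, if the wrist force passes 120 N, or if a joint passes its speed limit or range.

## Working session

There is one attempt and no reset: what is moved stays moved. The work goes in short steps, Python scripts to look and compute and a shell command to move; the robot and the scene stay as the last step left them, time stands still between calls to the robot, and variables do not carry over. Pictures are saved under pics/ and viewed, and the job is handed in when it is done.

```bash
ls; mkdir -p pics; python3 - <<'E'
from cell import ctrl
import cv2
o=ctrl.get_obs();print(o['time'],o['eef_pos'],o['ee_rot'],o['wrist_force'])
for n in ['scene','top']:
    c=ctrl.read_camera(n);cv2.imwrite(f'pics/{n}0.png',c['color'][:,:,::-1]);print(n,c['K'],c['dist'],c['cam_to_world'])
E
```

```text
pics
0.0 [0.25062467 0.51676395 0.18840502] [[-8.99687438e-01  4.36533207e-01 -1.12834425e-03]
 [ 4.36534515e-01  8.99686270e-01 -1.49417666e-03]
 [ 3.62898095e-04 -1.83685318e-03 -9.99998247e-01]] [ 0.28115958 -0.63423601 -0.88824633]
scene [[541.59814581   0.         285.82294406]
 [  0.         541.59814581 204.77834651]
 [  0.           0.           1.        ]] [-0.04284594  0.          0.          0.          0.        ] [[ 0.90866084 -0.20639047  0.36295793  0.05190112]
 [-0.41687606 -0.49726715  0.76088089 -1.12559185]
 [ 0.02344849 -0.84269114 -0.53788643  0.78214973]
 [ 0.          0.          0.          1.        ]]
top [[445.92690684   0.         277.7126194 ]
 [  0.         445.92690684 208.54734272]
 [  0.           0.           1.        ]] [-0.0311602  0.         0.         0.         0.       ] [[-0.01114419 -0.98765158  0.15626951  0.37008405]
 [-0.99992457  0.011814    0.00335813 -0.10185234]
 [-0.00516283 -0.1562203  -0.98770874  1.22495353]
 [ 0.          0.          0.          1.        ]]
```

View pics/scene0.png

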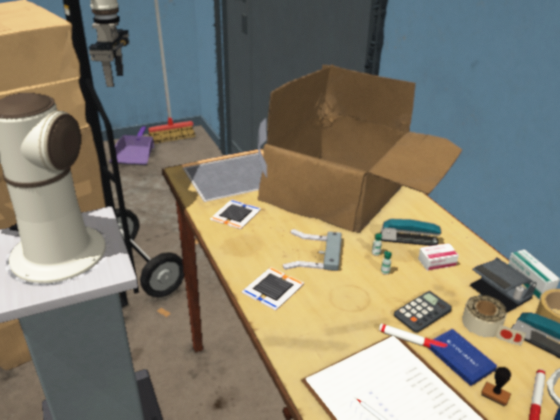

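View pics/top0.png

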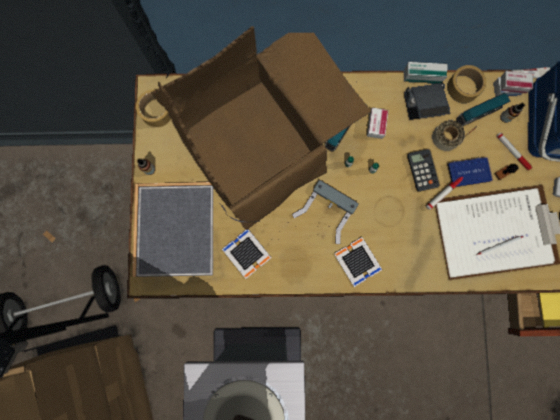

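```bash
cat > h.py <<'E'
from cell import ctrl
import cv2, numpy as np
def ray(c,uv):
    p=cv2.undistortPoints(np.array(uv,float).reshape(-1,1,2),c['K'],np.array(c['dist'])).reshape(-1,2)
    d=np.c_[p,np.ones(len(p))]@c['cam_to_world'][:3,:3].T
    return c['cam_to_world'][:3,3],d
def world(c,uv,z):
    o,d=ray(c,uv); return (o+d*((z-o[2])/d[:,2])[:,None])[:,:2]
def proj(c,P):
    T=np.linalg.inv(c['cam_to_world']);r,_=cv2.Rodrigues(T[:3,:3])
    return cv2.projectPoints(np.array(P,float).reshape(-1,1,3),r,T[:3,3],c['K'],np.array(c['dist']))[0].reshape(-1,2)
def rect(c,x0,x1,y0,y1,z,s=2000):
    """orthographic-rectified plane picture, row down = -x, col right = -y, s px per m"""
    xs=np.arange(x1,x0,-1/s); ys=np.arange(y1,y0,-1/s)
    X,Y=np.meshgrid(xs,ys,indexing='ij')
    m=proj(c,np.stack([X,Y,np.full_like(X,z)],-1).reshape(-1,3)).reshape(X.shape+(2,)).astype(np.float32)
    return cv2.remap(c['color'],m[...,0],m[...,1],cv2.INTER_CUBIC)
def ob():
    o=ctrl.get_obs();return o
E
python3 - <<'E'
from h import *
c=ctrl.read_camera('top')
im=rect(c,0.3,0.8,-0.3,0.35,0.005,1100)
print(im.shape);cv2.imwrite('pics/r0.png',im[:,:,::-1])
# carton-back view
c=ctrl.read_camera('scene')
im=cv2.resize(c['color'][160:320,170:400],None,fx=3.4,fy=3.4,interpolation=cv2.INTER_CUBIC);cv2.imwrite('pics/s1.png',im[:,:,::-1])
E
```

```text
(550, 715, 3)
```

View pics/r0.png

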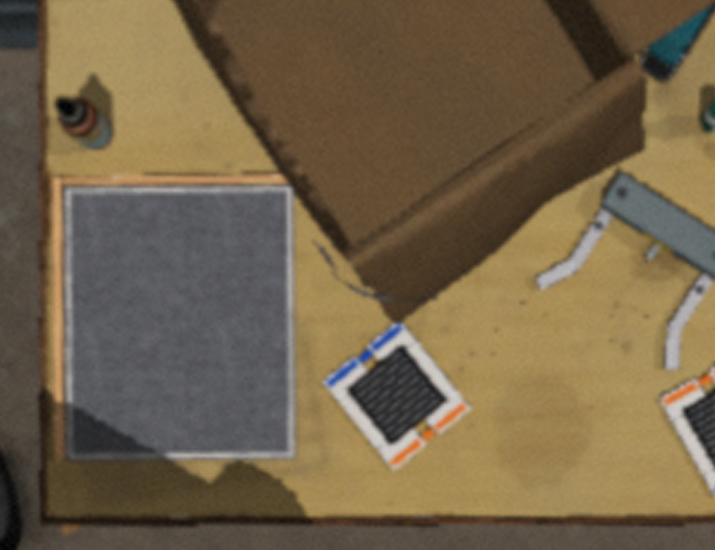

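View pics/s1.png

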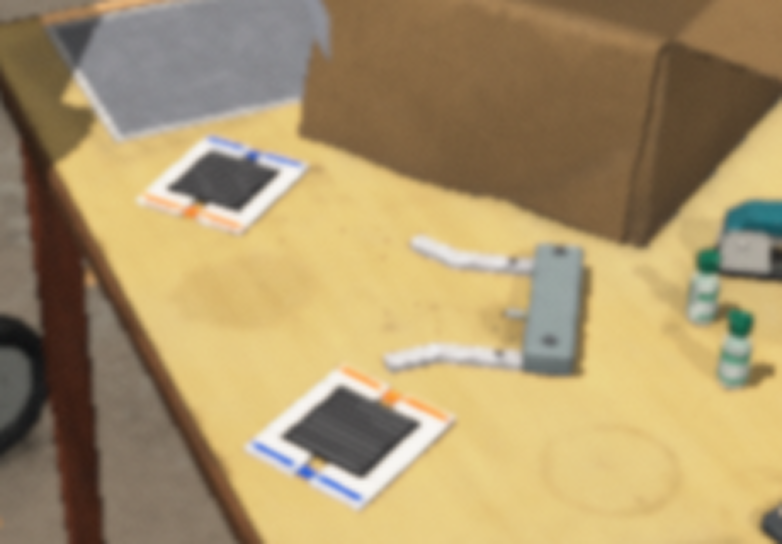

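```bash
cat >> h.py <<'E'
S=2000;BX=(0.25,0.80);BY=(-0.45,0.40)
def px2w(p): p=np.atleast_2d(p); return np.c_[BX[1]-(p[:,1]+.0)/S, BY[1]-(p[:,0])/S]
def cards(cam='top',save=None,verbose=True):
    c=ctrl.read_camera(cam)
    im=rect(c,*BX,*BY,0.005,S); hsv=cv2.cvtColor(im,cv2.COLOR_RGB2HSV)
    H,s,v=cv2.split(hsv)
    blue=((H>105)&(H<130)&(s>130)&(v>70)).astype(np.uint8)
    org=((H>3)&(H<18)&(s>160)&(v>150)).astype(np.uint8)
    white=((s<60)&(v>140)).astype(np.uint8)
    res=[]
    k=np.ones((9,9),np.uint8)
    m=cv2.morphologyEx(white|blue|org,cv2.MORPH_CLOSE,np.ones((5,5),np.uint8))
    m=cv2.morphologyEx(m,cv2.MORPH_OPEN,np.ones((7,7),np.uint8))
    cs,_=cv2.findContours(m,cv2.RETR_EXTERNAL,cv2.CHAIN_APPROX_NONE)
    for q in cs:
        (ctr,wh,a)=cv2.minAreaRect(q)
        w,h=max(wh)/S,min(wh)/S
        if not(0.09<w<0.125 and 0.075<h<0.11): continue
        mm=np.zeros_like(m);cv2.fillPoly(mm,[cv2.boxPoints((ctr,wh,a)).astype(int)],1)
        def cen(b):
            y,x=np.nonzero(b&mm); return px2w([x.mean(),y.mean()])[0] if len(x)>20 else None
        B,O=cen(blue),cen(org); C=px2w(ctr)[0]
        bx=px2w(cv2.boxPoints((ctr,wh,a)))
        e=bx[1]-bx[0]; f=bx[2]-bx[1]; e=e if np.linalg.norm(e)>np.linalg.norm(f) else f
        ang=np.arctan2(e[1],e[0])
        if B is not None and O is not None:
            d=B-O
            if d@e<0: ang+=np.pi
        ang=(ang+np.pi)%(2*np.pi)-np.pi
        res.append((C,ang,w,h,B,O))
        if verbose: print(cam,'C',C.round(4),'yaw',np.degrees(ang).round(2),'wh',round(w,4),round(h,4),'bandmid',None if B is None or O is None else ((B+O)/2).round(4), None if B is None or O is None else np.degrees(np.arctan2(*(B-O)[::-1])).round(2))
    if save: cv2.imwrite(save,im[:,:,::-1])
    return res
E
python3 - <<'E'
from h import *
for n in('top','scene'): cards(n)
for n in('top','scene'):
    c=ctrl.read_camera(n)
    im=rect(c,0.4,0.7,-0.4,-0.1,0.022,2000); cv2.imwrite(f'pics/act_{n}.png',im[:,:,::-1])
E
```

```text
scene C [ 0.4091 -0.3168] yaw -149.83 wh 0.0999 0.0939 bandmid [ 0.4118 -0.3151] -150.47
scene C [ 0.4429 -0.0093] yaw -141.55 wh 0.1012 0.0956 bandmid None None
```

View pics/act_top.png

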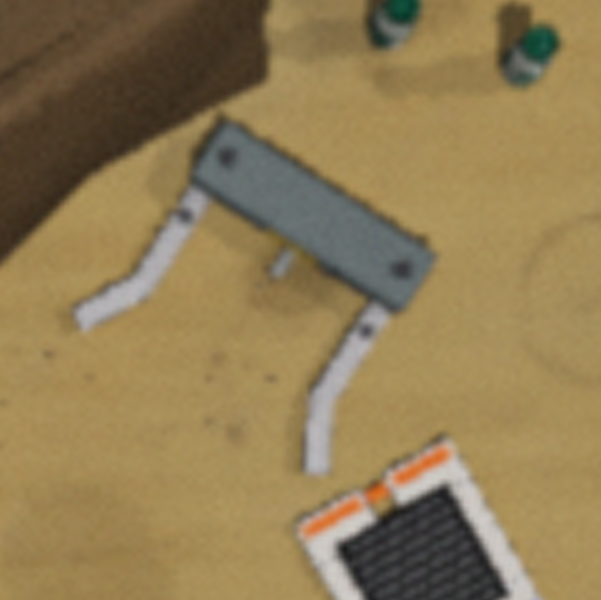

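View pics/act_scene.png

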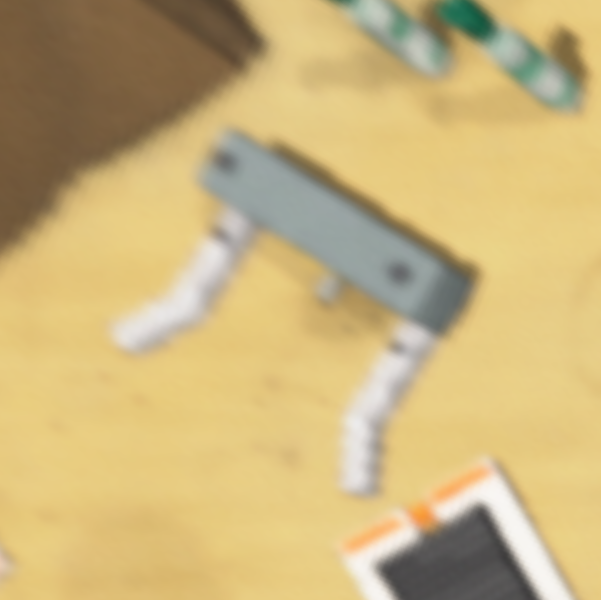

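```bash
python3 - <<'E'
from h import *
for n in('top','scene'):
    c=ctrl.read_camera(n)
    im=rect(c,*BX,*BY,0.022,S);hsv=cv2.cvtColor(im,cv2.COLOR_RGB2HSV)
    im5=rect(c,*BX,*BY,0.007,S);h5=cv2.cvtColor(im5,cv2.COLOR_RGB2HSV)
    f=lambda x,y:(int((BX[1]-x)*S),int((BY[1]-y)*S))
    print(n,'act',hsv[f(0.59,-0.255)],'table',h5[f(0.45,-0.2)])
    for x,y in [(0.42,-0.31),(0.443,-0.01)]: print('pad',h5[f(x,y)])
    # block
    H,s,v=cv2.split(hsv)
    m=((H>75)&(H<115)&(s>15)&(s<90)&(v>60)&(v<190)).astype(np.uint8)
    m[:f(0.66,0)[0]]=0; m[:,:f(0,-0.15)[1]]=0
    m=cv2.morphologyEx(m,cv2.MORPH_OPEN,np.ones((15,15),np.uint8))
    m=cv2.morphologyEx(m,cv2.MORPH_CLOSE,np.ones((25,25),np.uint8))
    cs,_=cv2.findContours(m,cv2.RETR_EXTERNAL,cv2.CHAIN_APPROX_NONE)
    for q in cs:
        r=cv2.minAreaRect(q)
        if cv2.contourArea(q)<8000:continue
        print('rect',px2w(r[0]),np.array(r[1])/S,r[2]);print(px2w(cv2.boxPoints(r)).round(4).tolist())
    # line profile across left card
    p=h5[f(0.441,0)[0], f(0,0.06)[1]:f(0,-0.08)[1]:10]; print(p.tolist())
E
```

```text
top act [ 81  22 116] table [ 21 120 170]
pad [120   4  60]
pad [ 0  0 60]
rect [[ 0.59153383 -0.25551343]] [0.12359462 0.03406261] 32.64048767089844
[[0.6104999780654907, -0.19429999589920044], [0.63919997215271, -0.2126999944448471], [0.5724999904632568, -0.3167000114917755], [0.5439000129699707, -0.29840001463890076]]
[[20, 122, 159], [20, 124, 165], [20, 106, 156], [16, 18, 188], [10, 7, 207], [13, 13, 180], [23, 15, 70], [150, 5, 51], [110, 13, 59], [135, 9, 58], [150, 4, 62], [75, 10, 52], [105, 7, 72], [0, 0, 46], [90, 4, 68], [130, 15, 50], [135, 8, 65], [90, 5, 53], [0, 4, 58], [140, 13, 58], [135, 9, 54], [90, 5, 56], [20, 15, 52], [11, 13, 161], [19, 10, 204], [15, 15, 201], [18, 83, 173], [21, 123, 168]]
scene act [ 85  18 166] table [ 22 114 231]
pad [165   7  77]
pad [170  10  79]
[[21, 113, 221], [21, 114, 222], [21, 84, 228], [22, 33, 237], [17, 7, 243], [19, 9, 234], [15, 17, 183], [20, 14, 109], [0, 6, 85], [165, 6, 80], [0, 3, 81], [0, 3, 77], [165, 6, 79], [0, 3, 76], [165, 7, 78], [0, 3, 78], [0, 3, 79], [0, 6, 79], [0, 0, 78], [170, 10, 79], [0, 7, 76], [0, 8, 67], [17, 19, 123], [18, 17, 219], [21, 7, 245], [15, 6, 245], [18, 27, 218], [20, 88, 201]]
```

```bash
cat >> h.py <<'E'
def pads(cam='top',verbose=True,region=None,dbg=None):
    c=ctrl.read_camera(cam)
    im=rect(c,*BX,*BY,0.007,S); im5=rect(c,*BX,*BY,0.005,S)
    H,s,v=cv2.split(cv2.cvtColor(im,cv2.COLOR_RGB2HSV)); thr=120 if cam=='top' else 150
    m=((v<thr)&(s<60)).astype(np.uint8)
    m=cv2.morphologyEx(m,cv2.MORPH_OPEN,np.ones((15,15),np.uint8))
    H,s,v=cv2.split(cv2.cvtColor(im5,cv2.COLOR_RGB2HSV))
    blue=((H>105)&(H<130)&(s>120)&(v>60)).astype(np.uint8)
    org=((H>3)&(H<17)&(s>150)&(v>120)).astype(np.uint8)
    if dbg: cv2.imwrite(dbg,im[::2,::2,::-1])
    cs,_=cv2.findContours(m,cv2.RETR_EXTERNAL,cv2.CHAIN_APPROX_NONE); out=[]
    for q in cs:
        ctr,wh,a=cv2.minAreaRect(q)
        if not(0.055<min(wh)/S and max(wh)/S<0.08): continue
        C=px2w(ctr)[0]
        mm=np.zeros_like(m);cv2.circle(mm,tuple(int(t) for t in ctr),int(0.07*S),1,-1)
        def cen(b):
            y,x=np.nonzero(b&mm); return px2w([x.mean(),y.mean()])[0] if len(x)>150 else None
        B,O=cen(blue),cen(org)
        bx=px2w(cv2.boxPoints((ctr,wh,a))); e=bx[1]-bx[0]; ang=np.degrees(np.arctan2(e[1],e[0]))
        ba=None
        if B is not None and O is not None: d=B-O
        elif B is not None: d=B-C
        elif O is not None: d=C-O
        else: d=None
        if d is not None:
            ba=np.degrees(np.arctan2(d[1],d[0])); ang+=90*round((ba-ang)/90)
        ang=(ang+180)%360-180
        out.append((C,ang))
        if verbose: print(cam,'pad',C.round(4),'yaw',round(ang,1),'bandyaw',None if ba is None else round(ba,1),'wh',(np.array(wh)/S).round(4),'bandmid',((B+O)/2).round(4) if B is not None and O is not None else None)
    return out
def st():
    o=ctrl.get_obs();R=np.array(o['ee_rot'])
    print('t',round(o['time'],2),'tcp',np.round(o['eef_pos'],4),'y-axis yaw',np.degrees(np.arctan2(R[1,1],R[0,1])).round(1),'tilt',np.degrees(np.arccos(-R[2,2])).round(2),'F',np.round(o['wrist_force'],1),'T',np.round(o['ft_torque'],2),'q6',np.round(o['q'],2),'op',o['opening'])
E
python3 - <<'E'
from h import *
for n in('top','scene'): pads(n)
c=ctrl.read_camera('top')
im=rect(c,*BX,*BY,0.0,S);H,s,v=cv2.split(cv2.cvtColor(im,cv2.COLOR_RGB2HSV))
m=((s<60)&(v<150)).astype(np.uint8);m[:,1000:]=0
m[:, :40]=0
m=cv2.morphologyEx(m,cv2.MORPH_CLOSE,np.ones((21,21),np.uint8));m=cv2.morphologyEx(m,cv2.MORPH_OPEN,np.ones((41,41),np.uint8))
for q in cv2.findContours(m,cv2.RETR_EXTERNAL,cv2.CHAIN_APPROX_NONE)[0]:
    r=cv2.minAreaRect(q); print('mat?',px2w(r[0]),np.array(r[1])/S,r[2],px2w(cv2.boxPoints(r)).round(4).tolist())
st()
E
```

```text
top pad [ 0.416  -0.3131] yaw -150.3 bandyaw -150.1 wh [0.0675 0.0667] bandmid [ 0.4158 -0.3144]
top pad [ 0.4416 -0.01  ] yaw 38.7 bandyaw 38.4 wh [0.0672 0.0665] bandmid [ 0.4412 -0.01  ]
scene pad [ 0.4128 -0.3145] yaw -149.8 bandyaw -148.5 wh [0.0662 0.0642] bandmid [ 0.4136 -0.317 ]
scene pad [ 0.4395 -0.0123] yaw 39.2 bandyaw 38.4 wh [0.0697 0.0638] bandmid None
mat? [[ 0.44175003 -0.01      ]] [0.07449998 0.07599998] 90.0 [[0.4790000021457672, 0.02800000086426735], [0.4790000021457672, -0.04800000041723251], [0.40450000762939453, -0.04800000041723251], [0.40450000762939453, 0.02800000086426735]]
mat? [[0.50754858 0.18836464]] [0.25045619 0.21049648] 89.5060806274414 [[0.6319000124931335, 0.2946999967098236], [0.6337000131607056, 0.08420000225305557], [0.3831999897956848, 0.0820000022649765], [0.3813999891281128, 0.29249998927116394]]
mat? [[0.52525006 0.14025003]] [0.47949994 0.54949988] -0.0 [[0.25049999356269836, 0.3799999952316284], [0.800000011920929, 0.3799999952316284], [0.800000011920929, -0.09950000047683716], [0.25049999356269836, -0.09950000047683716]]
t 0.65 tcp [0.251  0.5173 0.1894] y-axis yaw 64.1 tilt 0.0 F [0.3 0.8 0.8] T [ 0.02 -0.02  0.  ] q6 [ 0.91  0.16  1.6   0.    1.39 -0.21] op 0.9983710234439047
```

```bash
python3 -m creep '[[0.012,-0.034,0,0,0,0],[0.012,-0.034,0,0,0,0],[0.012,-0.034,0,0,0,0],[0.012,-0.034,0,0,0,0],[0.012,-0.034,0,0,0,0],[0.012,-0.034,0,0,0,0],[0.012,-0.034,0,0,0,0],[0.012,-0.034,0,0,0,0]]' 0 10
```

```text
time: 1.32
eef_pos: [0.3463, 0.2397, 0.189]
ee_rot: [[-0.905, 0.425, 0.002], [0.425, 0.905, 0.003], [-0.0, 0.003, -1.0]]
wrist_force: [0.6, 0.1, -0.4]
opening: 0.442
```

```bash
python3 -m creep '[[0.012,-0.034,0,0,0,0],[0.012,-0.034,0,0,0,0],[0.012,-0.034,0,0,0,0],[0.012,-0.034,-0.01,0,0,0],[0.012,-0.034,-0.02,0,0,0],[0.012,-0.034,-0.02,0,0,0],[0.012,-0.034,-0.02,0,0,0],[0.010,-0.013,-0.03,0,0,0]]' 0 10; python3 - <<'E'
from h import *
st();pads('top');pads('scene')
E
```

```text
time: 1.98
eef_pos: [0.4489, -0.0262, 0.0976]
ee_rot: [[-0.904, 0.427, 0.028], [0.428, 0.904, -0.003], [-0.027, 0.01, -1.0]]
wrist_force: [0.6, 0.2, 0.7]
opening: 0.007
t 1.98 tcp [ 0.4489 -0.0262  0.0976] y-axis yaw 64.7 tilt 1.62 F [0.6 0.2 0.7] T [-0.   -0.03  0.02] q6 [-0.33 -0.11  2.06  0.01  1.16 -1.47] op 0.007308805841370087
top pad [ 0.416  -0.3132] yaw -150.2 bandyaw -150.4 wh [0.0676 0.0669] bandmid [ 0.4157 -0.3143]
scene pad [ 0.4128 -0.3145] yaw -149.8 bandyaw -147.9 wh [0.0662 0.0642] bandmid [ 0.4139 -0.3174]
scene pad [ 0.44   -0.0069] yaw 39.4 bandyaw 42.8 wh [0.0767 0.0715] bandmid None
```

```bash
python3 -m creep '[[-0.004,0.008,-0.01,0,0,0],[-0.004,0.007,-0.02,0,0,0],[0,0,-0.02,0,0,0],[0,0,-0.015,0,0,0],[0,0,-0.007,0,0,0],[0,0,0,0,0,0],[0,0,0,0,0,0],[0,0,0,0,0,0]]'; python3 - <<'E'
from h import *
st()
E
```

```text
time: 2.75
eef_pos: [0.4363, 0.0003, 0.0232]
ee_rot: [[-0.906, 0.422, 0.023], [0.422, 0.907, 0.003], [-0.02, 0.012, -1.0]]
wrist_force: [1.2, -0.5, -0.5]
opening: 0.007
t 2.75 tcp [4.363e-01 3.000e-04 2.320e-02] y-axis yaw 65.0 tilt 1.35 F [ 1.2 -0.5 -0.5] T [-0.03 -0.02  0.  ] q6 [-0.29 -0.01  2.14  0.01  1.   -1.43] op 0.006711580903311864
```

```bash
python3 -m creep '[[0.004,-0.011,0,-0.003,0.022,0],[0,0,0,0,0,0],[0,0,-0.004,0,0,0],[0,0,-0.004,0,0,0],[0,0,-0.004,0,0,0],[0,0,0,0,0,0],[0,0,0,0,0,0],[0,0,0,0,0,0]]'; python3 - <<'E'
from h import *
st()
E
```

```text
time: 3.42
eef_pos: [0.4428, -0.0095, 0.0143]
ee_rot: [[-0.907, 0.421, 0.009], [0.421, 0.907, -0.001], [-0.009, 0.003, -1.0]]
wrist_force: [1.2, 0.1, 0.1]
opening: 0.005
t 3.42 tcp [ 0.4428 -0.0095  0.0143] y-axis yaw 65.1 tilt 0.54 F [1.2 0.1 0.1] T [-0.03 -0.01  0.03] q6 [-0.3   0.03  2.11  0.    0.99 -1.43] op 0.004710233357133949
```

```bash
python3 -m creep '[[-0.001,-0.001,-0.003,0,0.008,0],[0,0,-0.003,0,0,0],[0,0,-0.001,0,0,0],[0,0,-0.001,0,0,0],[0,0,-0.001,0,0,0],[0,0,-0.001,0,0,0],[0,0,-0.001,0,0,0],[0,0,-0.001,0,0,0]]'
```

```text
time: 4.08
eef_pos: [0.4415, -0.0105, 0.001]
ee_rot: [[-0.907, 0.421, 0.0], [0.421, 0.907, -0.001], [-0.001, -0.001, -1.0]]
wrist_force: [0.2, 0.5, -0.0]
opening: 0.005
```

```bash
python3 -m creep '[[0,0,-0.001,0,0,0],[0,0,-0.001,0,0,0],[0,0,-0.001,0,0,0],[0,0,-0.001,0,0,0],[0,0,-0.001,0,0,0],[0,0,-0.001,0,0,0],[0,0,-0.001,0,0,0],[0,0,-0.001,0,0,0]]'
```

```text
time: 4.75
eef_pos: [0.4417, -0.0105, -0.0076]
ee_rot: [[-0.907, 0.421, 0.001], [0.421, 0.907, -0.001], [-0.001, -0.001, -1.0]]
wrist_force: [0.5, 0.7, -0.6]
opening: 0.009
```

```bash
python3 - <<'E'
from h import *
st()
c=ctrl.read_camera('scene')
im=cv2.resize(c['color'][130:300,170:330],None,fx=3.5,fy=3.5,interpolation=cv2.INTER_CUBIC)
d=cv2.resize(ctrl.read_camera('wrist')['color'],None,fx=.75,fy=.75); cv2.imwrite('pics/w2.png',d[:,:,::-1])
cv2.imwrite('pics/s2.png',im[:,:,::-1])
E
```

```text
t 4.75 tcp [ 0.4417 -0.0105 -0.0076] y-axis yaw 65.1 tilt 0.09 F [ 0.5  0.7 -0.6] T [-0.02  0.04 -0.  ] q6 [-0.3   0.08  2.11 -0.    0.94 -1.43] op 0.009106253656314012
```

View pics/s2.png

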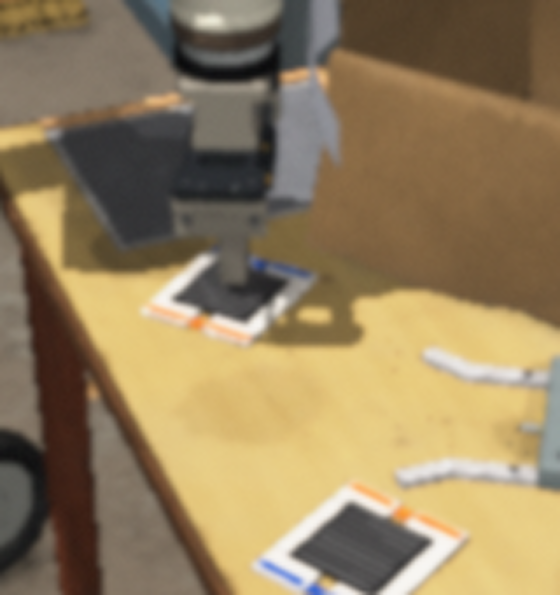

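View pics/w2.png

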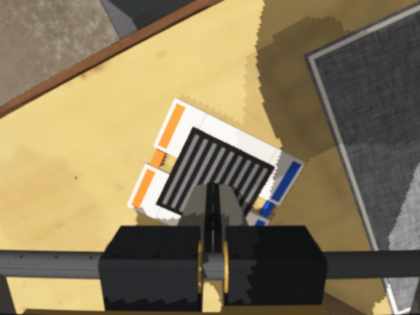

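```bash
python3 -m creep '[[0,0,-0.001,0,0,0],[0,0,-0.001,0,0,0],[0,0,-0.001,0,0,0],[0,0,-0.001,0,0,0],[0,0,0,0,0,0],[0,0,0,0,0,0],[0,0,0,0,0,0],[0,0,0,0,0,0]]'
```

```text
time: 5.52
eef_pos: [0.4416, -0.0105, -0.0121]
ee_rot: [[-0.907, 0.421, 0.0], [0.421, 0.907, -0.001], [-0.001, -0.001, -1.0]]
wrist_force: [-0.7, 0.4, 0.3]
opening: 0.004
```

```bash
python3 - <<'E'
from h import *
o=ctrl.get_obs();c=ctrl.read_camera('wrist');print(c['K'],c['dist'],c['mount'])
T=np.eye(4);T[:3,:3]=o['ee_rot'];T[:3,3]=o['eef_pos'];c['cam_to_world']=T@c['mount']
print(c['cam_to_world'])
im=c['color'].copy()
def box(C,yaw,w,h,z):
    a=np.radians(yaw);R=np.array([[np.cos(a),-np.sin(a)],[np.sin(a),np.cos(a)]])
    p=np.array([[w,h],[-w,h],[-w,-h],[w,-h]])/2@R.T+C
    return np.c_[p,np.full(4,z)]
C=np.array([.4405,-.011])
for (z,col) in((0.005,(255,0,0)),(0.025,(0,255,0))):
    p=proj(c,box(C,38.8,.104,.09,z)); cv2.polylines(im,[p.astype(int)],True,col,1)
m=np.array([[.3819,.2925],[.6319,.2947],[.6337,.0842],[.3832,.082]])
p=proj(c,np.c_[m,np.zeros(4)]);cv2.polylines(im,[np.clip(p,-2000,2000).astype(int)],True,(255,0,255),1)
t=proj(c,[o['eef_pos']])[0];cv2.circle(im,tuple(t.astype(int)),3,(255,255,0),-1);print(t)
cv2.imwrite('pics/w3.png',im[:,:,::-1])
E
```

```text
[[353.17455779   0.         283.37775985]
 [  0.         353.17455779 209.42701688]
 [  0.           0.           1.        ]] [-0.04136578  0.          0.          0.          0.        ] [[ 7.19169066e-04 -9.63138696e-01 -2.69004339e-01  7.61817605e-02]
 [ 9.99999501e-01  8.79155910e-04 -4.74268821e-04 -1.57650457e-04]
 [ 6.93283408e-04 -2.69003863e-01  9.63138848e-01 -1.95465023e-01]
 [ 0.00000000e+00  0.00000000e+00  0.00000000e+00  1.00000000e+00]]
[[ 0.42036476  0.87388291  0.24417643  0.37235613]
 [ 0.90735364 -0.40435685 -0.11491262  0.02167544]
 [-0.00168576  0.26985959 -0.96289821  0.18327195]
 [ 0.          0.          0.          1.        ]]
[283.78088485 244.59059849]
```

View pics/w3.png

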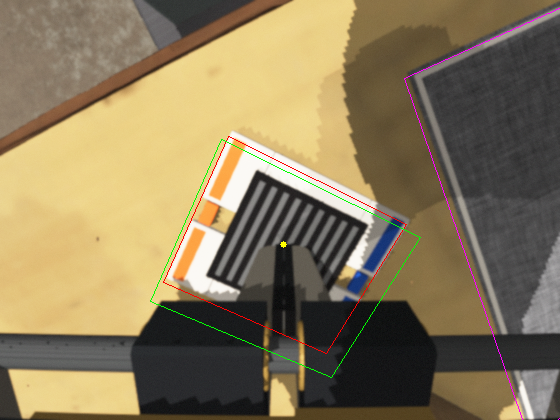

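```bash
python3 - <<'E'
from h import *
o=ctrl.get_obs();print(o['tau'])
c=ctrl.read_camera('scene')
im=c['color'].copy()
e=np.array(o['eef_pos'])
pts=proj(c,[e+[0,0,d] for d in (0,0.01,0.02,0.03,.05)]);print(pts.round(1))
x0,y0=215,170;k=8
im=cv2.resize(im[y0:y0+70,x0-30:x0+60],None,fx=k,fy=k,interpolation=cv2.INTER_CUBIC)
for p in pts: cv2.circle(im,(int((p[0]-x0+30+.5)*k),int((p[1]-y0+.5)*k)),3,(255,0,0),-1)
cv2.imwrite('pics/s3.png',im[:,:,::-1])
E
```

```text
[ 6.79672976e-04 -2.86715895e+01 -2.49517375e+01 -6.75620031e-03
  7.45129259e-02 -1.17329537e-04]
[[236.4 217.9]
 [236.3 214.7]
 [236.2 211.5]
 [236.1 208.3]
 [235.9 201.8]]
```

View pics/s3.png

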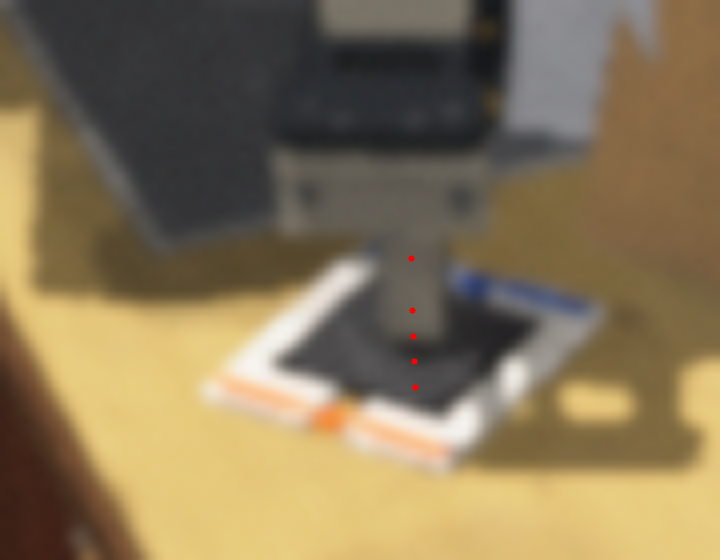

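```bash
python3 -m creep '[[0,0,-0.001,0,0,0],[0,0,-0.001,0,0,0],[0,0,-0.001,0,0,0],[0,0,-0.001,0,0,0],[0,0,0,0,0,0],[0,0,0,0,0,0],[0,0,0,0,0,0],[0,0,0,0,0,0]]'
```

```text
time: 6.28
eef_pos: [0.4416, -0.0105, -0.0166]
ee_rot: [[-0.907, 0.421, 0.0], [0.421, 0.907, -0.001], [-0.001, -0.001, -1.0]]
wrist_force: [0.4, 0.2, 0.5]
opening: 0.006
```

```bash
python3 -m creep '[[0,0,-0.001,0,0,0],[0,0,-0.001,0,0,0],[0,0,-0.001,0,0,0],[0,0,0,0,0,0],[0,0,0,0,0,0],[0,0,0,0,0,0],[0,0,0,0,0,0],[0,0,0,0,0,0]]'
```

```text
time: 6.95
eef_pos: [0.4427, -0.0108, -0.0176]
ee_rot: [[-0.907, 0.421, 0.001], [0.421, 0.907, -0.002], [-0.002, -0.001, -1.0]]
wrist_force: [1.0, -0.4, 0.6]
opening: 0.006
```

```bash
python3 -m creep '[[0,0,-0.001,0,0,0],[0,0,-0.001,0,0,0],[0,0,-0.001,0,0,0],[0,0,-0.001,0,0,0],[0,0,-0.001,0,0,0],[0,0,-0.001,0,0,0],[0,0,-0.001,0,0,0],[0,0,-0.001,0,0,0]]'
```

```text
time: 7.62
eef_pos: [0.4453, -0.0114, -0.0179]
ee_rot: [[-0.908, 0.419, -0.0], [0.419, 0.908, -0.002], [-0.001, -0.002, -1.0]]
wrist_force: [-4.6, 1.5, 11.8]
opening: 0.005
```

```bash
python3 -m creep '[[-0.002,-0.003,-0.001,0,0,0],[-0.002,-0.006,-0.001,0,0,0],[-0.002,-0.008,-0.001,0,0,0],[-0.002,-0.008,-0.001,0,0,0],[-0.002,-0.008,-0.001,0,0,0],[-0.002,-0.008,-0.001,0,0,0],[-0.002,-0.006,-0.001,0,0,0],[0,0,-0.001,0,0,0]]';  python3 - <<'E'
from h import *
st();pads('scene')
E
```

```text
time: 8.28
eef_pos: [0.4412, -0.0599, -0.0178]
ee_rot: [[-0.907, 0.42, 0.018], [0.42, 0.907, -0.001], [-0.017, 0.007, -1.0]]
wrist_force: [-3.9, -0.3, 10.6]
opening: 0.003
t 8.28 tcp [ 0.4412 -0.0599 -0.0178] y-axis yaw 65.2 tilt 1.03 F [-3.9 -0.3 10.6] T [ 0.03  0.77 -0.03] q6 [-0.41  0.1   2.12  0.01  0.9  -1.55] op 0.0028048972766395145
scene pad [ 0.4129 -0.3144] yaw -149.7 bandyaw -148.4 wh [0.066  0.0642] bandmid [ 0.4137 -0.3173]
```

```bash
python3 -m creep '[[-0.002,-0.006,-0.001,0,0.006,0],[-0.001,-0.009,-0.001,0,0.004,0],[-0.001,-0.01,-0.001,0,0.004,0],[-0.001,-0.01,-0.001,0,0.004,0],[-0.001,-0.01,-0.001,0,0.004,0],[-0.001,-0.01,-0.001,0,0.004,0],[-0.001,-0.006,-0.001,0,0.004,0],[0,0,-0.001,0,0,0]]';  python3 - <<'E'
from h import *
st();pads('scene')
c=ctrl.read_camera('scene')
im=cv2.resize(c['color'][150:320,170:400],None,fx=3.4,fy=3.4,interpolation=cv2.INTER_CUBIC);cv2.imwrite('pics/s4.png',im[:,:,::-1])
E
```

```text
time: 9.0
eef_pos: [0.4419, -0.124, -0.0179]
ee_rot: [[-0.907, 0.422, 0.002], [0.422, 0.907, -0.001], [-0.002, -0.0, -1.0]]
wrist_force: [-3.4, 1.4, 11.6]
opening: 0.003
t 9.0 tcp [ 0.4419 -0.124  -0.0179] y-axis yaw 65.1 tilt 0.12 F [-3.4  1.4 11.6] T [0.19 0.79 0.03] q6 [-0.54  0.15  2.07  0.    0.92 -1.67] op 0.0034109193037968276
scene pad [ 0.4128 -0.3145] yaw -149.7 bandyaw -148.5 wh [0.0662 0.0641] bandmid [ 0.4136 -0.3171]
```

View pics/s4.png

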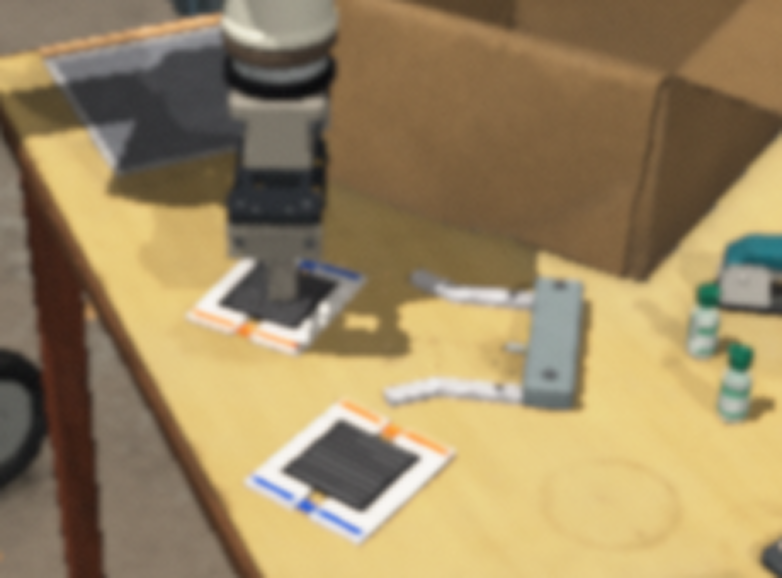

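```bash
python3 -m creep '[[-0.001,-0.003,-0.001,0,0.003,-0.04],[-0.001,-0.004,-0.001,0,0.003,-0.08],[-0.001,-0.004,-0.001,0,0.003,-0.09],[-0.001,-0.004,-0.001,0,0.003,-0.09],[-0.001,-0.004,-0.001,0,0.003,-0.09],[-0.001,-0.004,-0.001,0,0.003,-0.09],[-0.001,-0.003,-0.001,0,0.003,-0.09],[-0.001,-0.001,-0.001,0,0.003,-0.09]]'; python3 -m creep '[[-0.001,-0.001,-0.001,0,0.003,-0.09],[-0.001,-0.001,-0.001,0,0.003,-0.09],[-0.001,-0.001,-0.001,0,0.003,-0.09],[-0.001,-0.001,-0.001,0,0.003,-0.09],[-0.001,-0.001,-0.001,0,0.003,-0.08],[-0.001,-0.001,-0.001,0,0.003,-0.04],[-0.001,-0.001,-0.001,0,0.003,0],[-0.001,0,-0.001,0,0.003,0]]';   python3 - <<'E'
from h import *
st();pads('scene')
E
```

```text
time: 9.77
eef_pos: [0.4425, -0.1537, -0.0179]
ee_rot: [[-0.431, 0.902, -0.009], [0.902, 0.431, -0.0], [0.004, -0.008, -1.0]]
wrist_force: [-0.0, 2.1, 7.8]
opening: 0.002
time: 10.43
eef_pos: [0.4428, -0.1633, -0.0178]
ee_rot: [[0.065, 0.998, -0.019], [0.998, -0.065, 0.004], [0.003, -0.019, -1.0]]
wrist_force: [0.1, 2.9, 9.4]
opening: 0.009
t 10.43 tcp [ 0.4428 -0.1633 -0.0178] y-axis yaw -3.7 tilt 1.12 F [0.1 2.9 9.4] T [ 0.53  0.18 -0.01] q6 [-0.6   0.19  2.01 -0.01  0.95 -0.53] op 0.009437437690294226
scene pad [ 0.4129 -0.3144] yaw -149.7 bandyaw -148.4 wh [0.066  0.0642] bandmid [ 0.4136 -0.3171]
```

```bash
python3 -m creep '[[0,0,-0.001,0,-0.009,-0.023],[0,0,-0.001,0,-0.009,-0.023],[0,0,0,0,0,0],[0,0,0.01,0,0,0],[0,0,0.03,0,0,0],[0,0,0.03,0,0,0],[0,0,0.02,0,0,0],[0,0,0,0,0,0]]'; cat >> h.py <<'E'
def wcam():
    o=ctrl.get_obs();c=ctrl.read_camera('wrist')
    T=np.eye(4);T[:3,:3]=o['ee_rot'];T[:3,3]=o['eef_pos'];c['cam_to_world']=T@c['mount']
    return c
E
python3 - <<'E'
from h import *
st();pads('scene');pads('top')
c=wcam();cv2.imwrite('pics/w5.png',c['color'][:,:,::-1])
E
```

```text
time: 11.15
eef_pos: [0.4418, -0.1624, 0.0757]
ee_rot: [[0.111, 0.994, -0.004], [0.994, -0.111, 0.006], [0.006, -0.004, -1.0]]
wrist_force: [-0.2, -0.5, 0.4]
opening: 0.006
t 11.15 tcp [ 0.4418 -0.1624  0.0757] y-axis yaw -6.4 tilt 0.42 F [-0.2 -0.5  0.4] T [-0.11  0.03 -0.03] q6 [-0.61  0.02  1.99  0.    1.15 -0.5 ] op 0.00629445095497957
scene pad [ 0.4129 -0.3145] yaw -149.8 bandyaw -148.3 wh [0.066  0.0642] bandmid [ 0.414  -0.3175]
scene pad [ 0.4497 -0.1616] yaw -13.1 bandyaw -6.2 wh [0.0703 0.0753] bandmid [ 0.4446 -0.1622]
top pad [ 0.4165 -0.3131] yaw -150.4 bandyaw -166.0 wh [0.0685 0.0662] bandmid [ 0.4223 -0.3256]
```

View pics/w5.png

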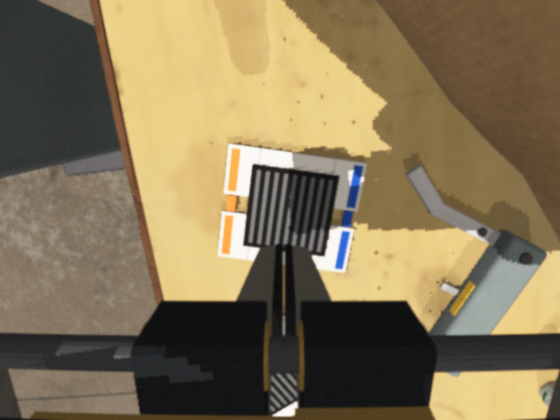

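```bash
cat >> h.py <<'E'
def wcards():
    """cards from wrist camera by band contours"""
    c=wcam(); hsv=cv2.cvtColor(c['color'],cv2.COLOR_RGB2HSV);H,s,v=cv2.split(hsv)
    out={}
    for n,m in (('blue',(H>108)&(H<125)&(s>140)&(v>60)),('org',(H>4)&(H<18)&(s>190)&(v>110))):
        m=m.astype(np.uint8); m[300:,130:435]=0; m[335:]=0
        n_,lab,stt,cen=cv2.connectedComponentsWithStats(m)
        l=[]
        for i in range(1,n_):
            if stt[i,4]<80: continue
            q=cv2.findContours((lab==i).astype(np.uint8),cv2.RETR_EXTERNAL,cv2.CHAIN_APPROX_NONE)[0][0]
            w=world(c,q.reshape(-1,2),0.005).astype(np.float32)
            r=cv2.minAreaRect((w*1000)); L=max(r[1])
            a=cv2.boxPoints(r)/1000;e=a[1]-a[0];f=a[2]-a[1];e=e if np.linalg.norm(e)>np.linalg.norm(f) else f
            l.append((np.array(r[0])/1000,L,min(r[1]),np.degrees(np.arctan2(e[1],e[0]))%180))
            print(n,'c',l[-1][0].round(4),'L',round(L,1),'W',round(min(r[1]),1),'dir',l[-1][3].round(1))
        out[n]=l
    return out
E
python3 - <<'E'
from h import *
wcards()
E
```

```text
blue c [ 0.4948 -0.146 ] L 31.2 W 5.5 dir 76.0
blue c [ 0.4873 -0.1708] L 11.7 W 5.8 dir 75.7
blue c [ 0.4818 -0.1964] L 31.0 W 4.9 dir 75.8
```

```bash
sed -i "s/('org',(H>4)&(H<18)&(s>190)&(v>110))/('org',(H>4)\&(H<19)\&(s>170)\&(v>90))/; s/ m\[300:,130:435\]=0;/ m[300:,130:435]=0; m[240:,230:335]=0;/" h.py; python3 - <<'E'
from h import *
c=wcam();h=cv2.cvtColor(c['color'],cv2.COLOR_RGB2HSV);print(h[170,234],h[235,227],h[205,232],h[20,150])
wcards()
E
```

```text
[ 17 175 253] [ 17 177 253] [ 17 176 253] [ 22 112 235]
blue c [ 0.4946 -0.1461] L 31.4 W 5.1 dir 75.7
blue c [ 0.4873 -0.1708] L 11.6 W 6.0 dir 78.2
blue c [ 0.4818 -0.1964] L 30.8 W 4.9 dir 75.8
org c [ 0.4054 -0.1234] L 29.8 W 3.8 dir 75.6
org c [ 0.4002 -0.1486] L 11.6 W 6.7 dir 73.5
org c [ 0.3926 -0.1737] L 29.5 W 4.1 dir 75.2
```

```bash
cat >> h.py <<'E'
def wpose():
    o=wcards()
    if len(o['blue'])==3 and len(o['org'])==3:
        f=lambda l: np.mean([t[0] for t in sorted(l,key=lambda t:-t[1])[:2]],0)
        B,O=f(o['blue']),f(o['org']);C=(B+O)/2;d=B-O
        print('CARD C',C.round(4),'yaw',np.degrees(np.arctan2(d[1],d[0])).round(1))
    st()
E
python3 -m creep '[[0.001,0.001,-0.02,-0.006,-0.004,0],[0.001,0.001,-0.03,0,0,0],[0,0,-0.025,0,0,0],[0,0,-0.007,0,0,0],[0,0,-0.003,0,0,0],[0,0,-0.002,0,0,0],[0,0,-0.002,0,0,0],[0,0,-0.001,0,0,0]]'
```

```text
time: 12.12
eef_pos: [0.4419, -0.159, -0.0176]
ee_rot: [[0.111, 0.994, -0.011], [0.994, -0.11, 0.007], [0.006, -0.012, -1.0]]
wrist_force: [0.6, 0.7, 0.3]
opening: 0.003
```

```bash
python3 -m creep '[[0,0,-0.0015,-0.003,-0.005,0],[0,0,-0.0015,-0.004,-0.005,0],[0,0,-0.0015,0,0,0],[-0.001,0,-0.0015,0,0,-0.05],[-0.001,0,-0.0015,0,0,-0.07],[-0.001,0,-0.0015,0,0,-0.08],[-0.001,0,-0.0015,0,0,-0.08],[-0.001,0,-0.0015,0,0,-0.07]]';python3 - <<'E'
from h import *
st()
E
```

```text
time: 12.78
eef_pos: [0.4442, -0.1625, -0.0179]
ee_rot: [[0.457, 0.89, 0.008], [0.89, -0.456, -0.006], [-0.001, 0.01, -1.0]]
wrist_force: [-1.5, 2.6, 10.4]
opening: 0.007
t 12.78 tcp [ 0.4442 -0.1625 -0.0179] y-axis yaw -27.2 tilt 0.58 F [-1.5  2.6 10.4] T [0.36 0.36 0.05] q6 [-0.61  0.17  2.04 -0.    0.92 -0.13] op 0.006912525102845834
```

```bash
python3 -m creep '[[0,0,-0.001,0,0.004,0],[0,0,0,0.006,0.004,0],[0,0,0.01,0,0,0],[0,0,0.03,0,0,0],[0,0,0.03,0,0,0],[0,0,0.02,0,0,0],[0,0,0,0,0,0],[0,0,0,0,0,0]]';python3 - <<'E'
from h import *
wpose();pads('scene')
E
```

```text
time: 13.45
eef_pos: [0.4423, -0.1614, 0.077]
ee_rot: [[0.459, 0.889, -0.002], [0.889, -0.459, 0.002], [0.001, -0.003, -1.0]]
wrist_force: [0.3, -0.3, -0.2]
opening: 0.003
blue c [ 0.4985 -0.1496] L 31.1 W 5.5 dir 74.2
blue c [ 0.4913 -0.1743] L 12.1 W 6.0 dir 74.8
blue c [ 0.4849 -0.1997] L 31.0 W 5.0 dir 74.9
org c [ 0.4097 -0.1255] L 29.5 W 3.9 dir 74.9
org c [ 0.4042 -0.1507] L 11.6 W 7.0 dir 76.2
t 13.5 tcp [ 0.4426 -0.1615  0.0769] y-axis yaw -27.3 tilt 0.17 F [-0.4  0.   0.5] T [-0.09  0.06  0.02] q6 [-0.61  0.01  1.99  0.    1.14 -0.13] op 0.005730774535443439
scene pad [ 0.4128 -0.3145] yaw -149.8 bandyaw -148.1 wh [0.0662 0.0642] bandmid [ 0.4139 -0.3175]
scene pad [ 0.4544 -0.1626] yaw -13.0 bandyaw -12.7 wh [0.0757 0.0759] bandmid [ 0.4489 -0.1622]
```

```bash
python3 -m creep '[[0.001,0,-0.02,0,0,0],[0.001,0,-0.025,0,0,0],[0.001,0,-0.015,0,0,0],[0,0,0,0,0,0],[0,0,0,0,0,0],[0,0,0,0,0,0],[0,0,0,0,0,0],[0,0,0,0,0,0]]' 0.25 20; python3 -m creep '[[0,0,-0.002,0,0,0],[0,0,-0.002,0,0,0],[0,0,-0.002,0,0,0],[0,0,-0.002,0,0,0],[0,0,-0.002,0,0,0],[0,0,-0.002,0,0,0],[0,0,-0.001,0,0,0],[0,0,-0.001,0,0,0]]'; python3 - <<'E'
from h import *
c=wcam();cv2.imwrite('pics/w6.png',c['color'][:,:,::-1])
o=ctrl.get_obs()
c=ctrl.read_camera('scene')
im=c['color'].copy()
e=np.array(o['eef_pos'])
pts=proj(c,[e+[0,0,d] for d in (0,0.01,0.02,0.03,.05)]);print(pts.round(1))
x0,y0=int(pts[0,0])-45,int(pts[0,1])-50;k=8
im=cv2.resize(im[y0:y0+70,x0:x0+90],None,fx=k,fy=k,interpolation=cv2.INTER_CUBIC)
for p in pts: cv2.circle(im,(int((p[0]-x0+.5)*k),int((p[1]-y0+.5)*k)),3,(255,0,0),-1)
cv2.imwrite('pics/s6.png',im[:,:,::-1])
E
```

```text
time: 14.22
eef_pos: [0.4403, -0.1581, 0.0083]
ee_rot: [[0.459, 0.888, -0.013], [0.888, -0.459, 0.01], [0.003, -0.016, -1.0]]
wrist_force: [0.1, 0.0, -0.5]
opening: 0.25
time: 14.88
eef_pos: [0.4425, -0.1596, -0.0043]
ee_rot: [[0.459, 0.888, -0.008], [0.888, -0.459, 0.006], [0.002, -0.01, -1.0]]
wrist_force: [0.8, 0.2, 0.1]
opening: 0.245
[[258.1 247.2]
 [258.1 243.9]
 [258.1 240.5]
 [258.1 237.1]
 [258.  230.2]]
```

View pics/s6.png

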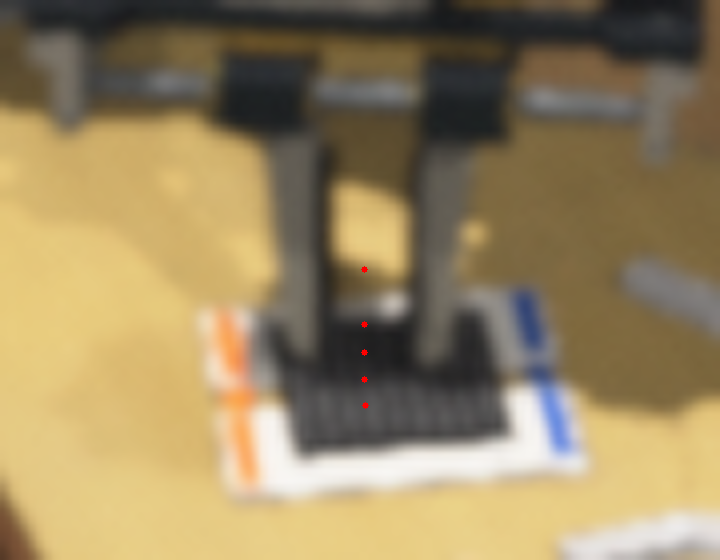

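View pics/w6.png

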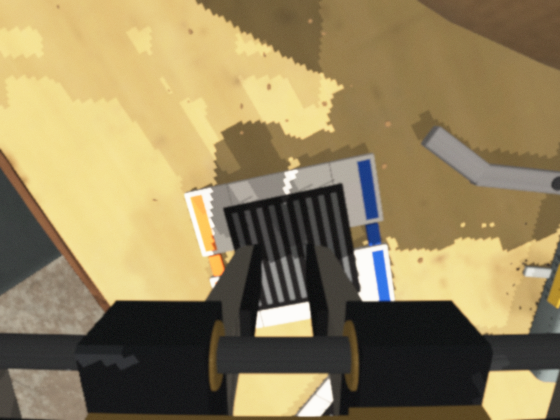

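```bash
python3 -m creep '[[0.002,-0.001,-0.002,-0.006,-0.008,0],[0.002,-0.001,-0.002,0,0,0],[0.001,-0.001,-0.002,0,0,0],[0,0,-0.002,0,0,0],[0,0,-0.002,0,0,0],[0,0,-0.001,0,0,0],[0,0,-0.001,0,0,0],[0,0,-0.001,0,0,0]]'
```

```text
time: 15.65
eef_pos: [0.4482, -0.163, -0.0179]
ee_rot: [[0.459, 0.889, 0.001], [0.889, -0.459, -0.0], [0.0, 0.001, -1.0]]
wrist_force: [-4.3, 2.9, 16.2]
opening: 0.249
```

```bash
python3 -m creep '[[-0.001,0,-0.001,0,0,-0.03],[-0.001,0,-0.001,0,0,-0.06],[-0.001,0,-0.001,0,0,-0.06],[-0.001,0,-0.001,0,0,-0.06],[-0.001,0,-0.001,0,0,-0.06],[-0.001,0,-0.001,0,0,-0.03],[-0.001,0,-0.001,0,0,0],[0,0,-0.001,0,0,0]]';python3 - <<'E'
from h import *
wpose();pads('scene')
E
```

```text
time: 16.32
eef_pos: [0.4472, -0.1675, -0.0177]
ee_rot: [[0.711, 0.703, 0.009], [0.704, -0.711, -0.008], [0.0, 0.012, -1.0]]
wrist_force: [-2.7, 2.9, 9.5]
opening: 0.249
blue c [ 0.4996 -0.1526] L 31.7 W 5.7 dir 72.8
blue c [ 0.4912 -0.1769] L 12.4 W 5.9 dir 73.3
blue c [ 0.4867 -0.1937] L 13.5 W 5.7 dir 72.3
org c [ 0.4136 -0.12  ] L 14.5 W 5.0 dir 71.9
t 16.37 tcp [ 0.4473 -0.1676 -0.0177] y-axis yaw -45.3 tilt 0.71 F [-1.5  1.5  7.6] T [0.3  0.57 0.01] q6 [-0.61  0.18  2.03 -0.    0.92  0.18] op 0.2465201234471203
scene pad [ 0.4128 -0.3145] yaw -149.8 bandyaw -148.0 wh [0.0662 0.0642] bandmid [ 0.4137 -0.3172]
```

```bash
python3 - <<'E'
from h import *
c=wcam();a=c['color']
c=ctrl.read_camera('scene')
im=c['color']
x0,y0=258-45,247-50;k=6
b=cv2.resize(im[y0:y0+70,x0:x0+90],None,fx=k,fy=k,interpolation=cv2.INTER_CUBIC)
o=np.zeros((420,560+240,3),np.uint8);o[:,:560]=a;o[:,560:]=b[:420,120:360]
cv2.imwrite('pics/ws7.png',o[:,:,::-1])
E
```

```text
(no output)
```

View pics/ws7.png

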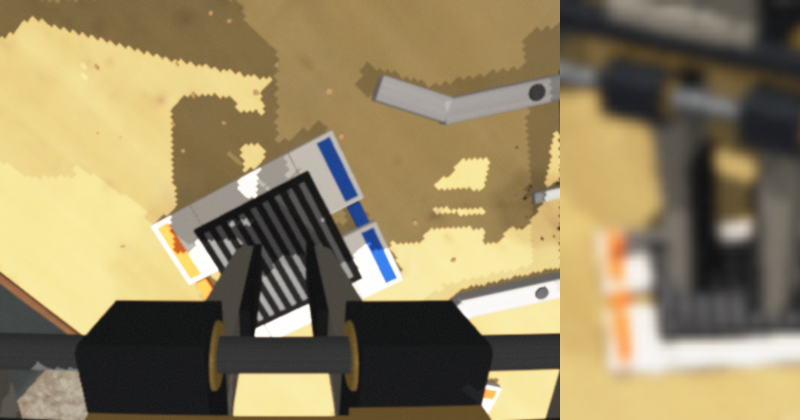

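```bash
python3 -m creep '[[0,0,-0.0015,0.004,0.005,0],[0,0,-0.0015,0.004,0.004,0],[0,0,-0.0015,0,0,0],[0,0,-0.0015,0,0,0],[0,0,-0.0015,0,0,0],[0,0,-0.0015,0,0,0],[0,0,-0.0015,0,0,0],[0,0,-0.0015,0,0,0]]';python3 - <<'E'
from h import *
st()
E
```

```text
time: 17.18
eef_pos: [0.4516, -0.1702, -0.0179]
ee_rot: [[0.709, 0.705, 0.001], [0.705, -0.709, -0.003], [-0.001, 0.003, -1.0]]
wrist_force: [-4.0, 1.7, 13.4]
opening: 0.252
t 17.18 tcp [ 0.4516 -0.1702 -0.0179] y-axis yaw -45.1 tilt 0.16 F [-4.   1.7 13.4] T [0.51 0.92 0.03] q6 [-0.61  0.2   2.   -0.    0.93  0.18] op 0.2522986768762449
```

```bash
python3 -m creep '[[-0.001,0.0005,-0.0018,0,0,-0.03],[-0.001,0.0005,-0.0018,0,0,-0.03],[-0.001,0.0005,-0.0018,0,0,-0.03],[-0.001,0.0005,-0.0018,0,0,-0.03],[-0.001,0.0005,-0.0018,0,0,-0.03],[-0.001,0.0005,-0.0018,0,0,-0.03],[-0.001,0.0005,-0.0018,0,0,-0.03],[-0.001,0.0005,-0.0018,0,0,-0.03]]';python3 - <<'E'
from h import *
wpose()
E
```

```text
time: 17.85
eef_pos: [0.4553, -0.1739, -0.0176]
ee_rot: [[0.861, 0.509, 0.018], [0.509, -0.86, -0.018], [0.006, 0.024, -1.0]]
wrist_force: [-1.5, 1.1, 11.1]
opening: 0.251
blue c [ 0.5096 -0.1712] L 32.0 W 5.9 dir 59.7
blue c [ 0.496  -0.1929] L 12.2 W 5.9 dir 59.2
blue c [ 0.4889 -0.206 ] L 8.7 W 5.6 dir 59.3
org c [ 0.4365 -0.1136] L 7.3 W 5.9 dir 57.0
t 17.9 tcp [ 0.4554 -0.1739 -0.0176] y-axis yaw -59.5 tilt 1.45 F [-1.2  1.1 11.8] T [0.28 0.42 0.03] q6 [-0.61  0.2   2.01 -0.01  0.91  0.43] op 0.24991145996927394
```

```bash
python3 -m creep '[[-0.001,0.0005,-0.0014,0.009,0.009,-0.01],[-0.001,0.0005,-0.0014,0.009,0.009,-0.015],[0,0,-0.0014,0,0,-0.015],[0.003,-0.002,-0.0014,0,0,0],[0.005,-0.003,-0.0014,0,0,0],[0.005,-0.003,-0.0014,0,0,0],[0.005,-0.003,-0.0014,0,0,0],[0.002,-0.001,-0.0014,0,0,0]]';python3 - <<'E'
from h import *
wpose()
c=wcam();cv2.imwrite('pics/w8.png',c['color'][:,:,::-1])
E
```

```text
time: 18.57
eef_pos: [0.4787, -0.1881, -0.0179]
ee_rot: [[0.881, 0.473, 0.003], [0.473, -0.881, -0.003], [0.001, 0.004, -1.0]]
wrist_force: [-3.6, 2.0, 13.6]
opening: 0.248
blue c [ 0.5333 -0.1874] L 32.0 W 5.8 dir 57.5
blue c [ 0.519  -0.2085] L 12.1 W 6.1 dir 56.8
blue c [ 0.5117 -0.2213] L 7.8 W 5.7 dir 56.9
org c [ 0.4625 -0.1271] L 6.7 W 5.9 dir 68.8
t 18.62 tcp [ 0.479  -0.1883 -0.0178] y-axis yaw -61.8 tilt 0.29 F [-1.   1.1  9. ] T [0.14 0.43 0.02] q6 [-0.61  0.27  1.92 -0.    0.95  0.47] op 0.2496058243828114
```

View pics/w8.png

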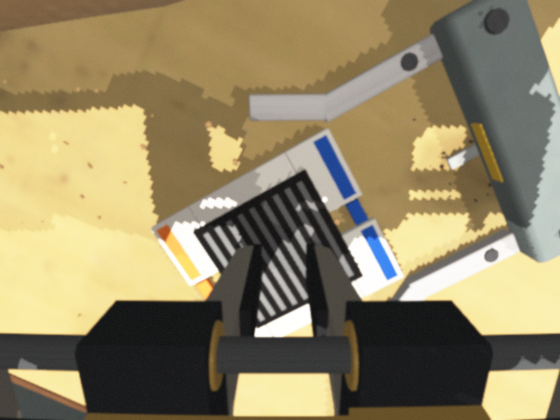

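```bash
python3 - <<'E'
from h import *
c=wcam()
print('blade',world(c,[[452,163],[472,154]],0.003))
w=world(c,[[320,96],[432,37],[328,120],[436,64]],0.008);print('rail',w, np.degrees(np.arctan2(*(w[1]-w[0])[::-1])),np.degrees(np.arctan2(*(w[3]-w[2])[::-1])))
w=world(c,[[420,279],[510,235],[430,296],[525,252]],0.008);print('rail2',w, np.degrees(np.arctan2(*(w[1]-w[0])[::-1])),np.degrees(np.arctan2(*(w[3]-w[2])[::-1])))
A=np.array([.577,-.246]);u=np.array([.842,-.539]);n=np.array([.539,.842])
for q in ([0.519,-.2085],):print('slot',(np.array(q)-A)@u,(np.array(q)-A)@n)
b=world(c,[[452,163]],0.003)[0];print('blade rel',(b-A)@u,(b-A)@n)
E
```

```text
blade [[ 0.56372648 -0.23877476]
 [ 0.57232319 -0.24513043]]
rail [[ 0.55938789 -0.16413331]
 [ 0.60556742 -0.19562382]
 [ 0.5518069  -0.17277494]
 [ 0.5969407  -0.20361783]] -34.29066261334302 -34.3473590931147
rail2 [[ 0.50413862 -0.25749679]
 [ 0.54721691 -0.28552572]
 [ 0.49826865 -0.26820918]
 [ 0.54349789 -0.29891199]] -33.05007198100277 -34.169707805083554
slot -0.06904849999999996 0.0003130000000000332
blade rel -0.015070712754798614 -0.0010707756293168748
```

```bash
python3 -m creep '[[0.003,-0.002,-0.0014,0,0,0],[0.004,-0.003,-0.0014,0,0,-0.003],[0.004,-0.003,-0.0014,0,0,-0.003],[0.004,-0.003,-0.0014,0,0,-0.003],[0.004,-0.003,-0.0014,0,0,-0.003],[0.004,-0.003,-0.0014,0,0,0],[0.004,-0.003,-0.0014,0,0,0],[0.004,-0.003,-0.0014,0,0,0]]';python3 - <<'E'
from h import *
wpose()
c=wcam();cv2.imwrite('pics/w9.png',c['color'][:,:,::-1])
E
```

```text
time: 19.38
eef_pos: [0.5147, -0.2133, -0.0178]
ee_rot: [[0.886, 0.463, 0.006], [0.463, -0.886, -0.004], [0.003, 0.007, -1.0]]
wrist_force: [-3.5, 2.6, 9.9]
opening: 0.251
blue c [ 0.5693 -0.213 ] L 31.9 W 5.9 dir 57.1
blue c [ 0.5547 -0.2341] L 12.3 W 6.1 dir 56.1
blue c [ 0.5472 -0.2468] L 8.3 W 5.7 dir 56.3
org c [ 0.4989 -0.1518] L 6.1 W 5.6 dir 54.1
t 19.43 tcp [ 0.5157 -0.2142 -0.0177] y-axis yaw -62.4 tilt 0.56 F [-0.4  1.3  5.9] T [ 0.24  0.2  -0.07] q6 [-0.61  0.36  1.8  -0.    0.97  0.48] op 0.2484455463327924
```

View pics/w9.png

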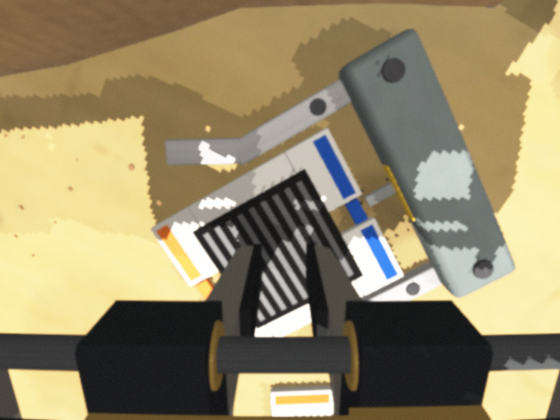

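```bash
python3 -m creep '[[0.003,-0.001,-0.0018,0,0.003,0],[0.003,-0.001,-0.0018,0.003,0.002,0],[0.003,-0.002,-0.0016,0,0,0],[0.003,-0.002,-0.0016,0,0,0],[0.003,-0.002,-0.0016,0,0,0],[0.002,-0.0015,-0.0016,0,0,0],[0.002,-0.0015,-0.0016,0,0,0],[0.002,-0.0015,-0.0016,0,0,0]]';python3 - <<'E'
from h import *
wpose()
c=wcam();cv2.imwrite('pics/w10.png',c['color'][:,:,::-1])
E
```

```text
time: 20.15
eef_pos: [0.529, -0.2213, -0.0177]
ee_rot: [[0.884, 0.467, -0.026], [0.467, -0.884, 0.012], [-0.017, -0.023, -1.0]]
wrist_force: [-13.0, 8.0, 22.0]
opening: 0.25
blue c [ 0.5837 -0.2212] L 32.0 W 5.9 dir 57.3
blue c [ 0.5603 -0.2367] L 12.1 W 4.2 dir 56.8
blue c [ 0.5557 -0.2649] L 31.4 W 5.6 dir 57.6
t 20.2 tcp [ 0.529  -0.2213 -0.0177] y-axis yaw -62.2 tilt 1.65 F [-12.7   8.2  23.9] T [ 1.34  2.59 -0.04] q6 [-0.6   0.43  1.71 -0.01  1.03  0.48] op 0.24945363062436468
```

View pics/w10.png

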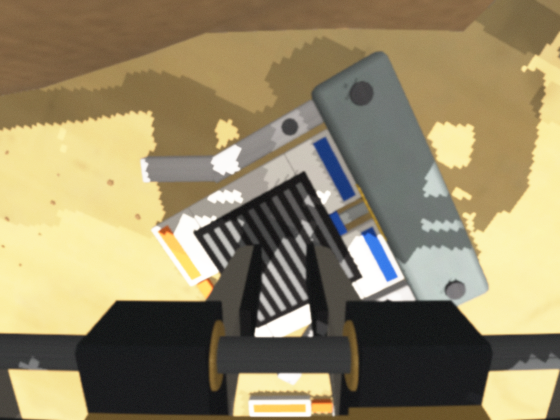

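```bash
python3 -m creep '[[0.001,-0.001,-0.0016,-0.006,-0.012,0],[0.001,-0.001,-0.0016,-0.006,-0.012,0],[0.002,-0.0015,-0.0016,0,0,0],[0.002,-0.0015,-0.0016,0,0,0],[0,0,-0.0014,0,0,0],[-0.003,0.002,-0.0012,0,0,0],[-0.006,0.004,-0.0012,0,0,0],[-0.008,0.005,-0.0012,0,0,0]]';python3 - <<'E'
from h import *
wpose()
E
```

```text
time: 20.92
eef_pos: [0.5159, -0.2133, -0.0177]
ee_rot: [[0.883, 0.469, -0.011], [0.469, -0.883, 0.005], [-0.007, -0.009, -1.0]]
wrist_force: [1.7, -0.1, 6.0]
opening: 0.25
blue c [ 0.5708 -0.2138] L 32.0 W 5.7 dir 56.5
blue c [ 0.5472 -0.2288] L 12.2 W 4.2 dir 57.0
blue c [ 0.5491 -0.2467] L 6.3 W 5.7 dir 56.8
org c [ 0.5013 -0.1521] L 6.0 W 5.7 dir 58.7
t 20.97 tcp [ 0.5148 -0.2125 -0.0177] y-axis yaw -62.0 tilt 0.72 F [0.1 0.1 6.4] T [-0.09  0.19 -0.06] q6 [-0.61  0.38  1.78 -0.    1.    0.48] op 0.2530646952187517
```

```bash
python3 -m creep '[[-0.008,0.005,-0.0014,-0.003,-0.006,0],[-0.01,0.0065,-0.0014,-0.003,-0.006,0],[-0.011,0.007,-0.0014,0,0,0],[-0.011,0.007,-0.0014,0,0,0],[-0.011,0.007,-0.0014,0,0,0],[-0.011,0.007,-0.0014,0,0,0],[-0.009,0.006,-0.0014,0,0,0],[-0.003,0.002,-0.0014,0,0,0]]';python3 - <<'E'
from h import *
wpose()
E
```

```text
time: 21.63
eef_pos: [0.4527, -0.1736, -0.0173]
ee_rot: [[0.883, 0.468, 0.036], [0.469, -0.883, -0.025], [0.02, 0.039, -0.999]]
wrist_force: [1.6, -1.8, 5.0]
opening: 0.249
blue c [ 0.5119 -0.1768] L 32.2 W 5.7 dir 56.4
blue c [ 0.488  -0.1919] L 12.3 W 3.9 dir 57.0
blue c [ 0.4877 -0.2131] L 14.5 W 5.8 dir 57.1
org c [ 0.4425 -0.1148] L 5.9 W 5.6 dir 57.1
t 21.68 tcp [ 0.4524 -0.1735 -0.0173] y-axis yaw -62.1 tilt 2.5 F [-0.2 -0.2  8.9] T [0.12 0.24 0.  ] q6 [-0.62  0.17  2.04  0.    0.89  0.47] op 0.2514087423212666
```

```bash
python3 -m creep '[[-0.004,0.003,-0.0014,0.01,0.015,0],[-0.004,0.003,-0.0014,0.01,0.015,0],[-0.003,0.002,-0.0014,0.006,0.008,0],[-0.0005,0,-0.0014,0,0,0.03],[-0.0005,0,-0.0014,0,0,0.05],[-0.0005,0,-0.0014,0,0,0.06],[-0.0005,0,-0.0014,0,0,0.06],[-0.0005,0,-0.0014,0,0,0.06]]';python3 - <<'E'
from h import *
wpose()
E
```

```text
time: 22.35
eef_pos: [0.4484, -0.1702, -0.0177]
ee_rot: [[0.728, 0.686, 0.02], [0.686, -0.728, -0.006], [0.011, 0.018, -1.0]]
wrist_force: [-0.0, 2.7, 11.7]
opening: 0.249
blue c [ 0.5067 -0.1583] L 32.0 W 5.9 dir 71.2
blue c [ 0.4874 -0.179 ] L 12.2 W 3.9 dir 71.4
blue c [ 0.4918 -0.2023] L 19.7 W 5.8 dir 71.2
org c [ 0.422  -0.1216] L 17.6 W 5.9 dir 72.1
t 22.4 tcp [ 0.4485 -0.1703 -0.0177] y-axis yaw -46.5 tilt 1.23 F [-1.   1.  11.6] T [ 0.26  0.27 -0.05] q6 [-0.62  0.18  2.03  0.01  0.91  0.19] op 0.24963928275378014
```

```bash
python3 -m creep '[[-0.001,0.001,-0.0014,0.003,0.008,0.08],[-0.001,0.001,-0.0014,0.003,0.006,0.09],[-0.001,0.001,-0.0014,0,0.003,0.09],[-0.001,0.001,-0.0014,0,0.003,0.09],[-0.001,0,-0.0014,0,0.003,0.09],[-0.001,0,-0.0014,0,0.003,0.09],[-0.001,0,-0.0014,0,0.003,0.09],[-0.001,0,-0.0014,0,0.003,0.09]]';python3 - <<'E'
from h import *
wpose()
E
```

```text
time: 23.07
eef_pos: [0.4504, -0.1708, -0.0178]
ee_rot: [[0.071, 0.997, 0.009], [0.997, -0.071, -0.002], [-0.001, 0.009, -1.0]]
wrist_force: [0.2, 1.9, 11.0]
opening: 0.248
blue c [ 0.4851 -0.122 ] L 32.0 W 5.8 dir 113.7
blue c [ 0.4849 -0.1501] L 12.2 W 3.6 dir 114.0
blue c [ 0.5062 -0.1698] L 31.8 W 5.9 dir 113.9
org c [ 0.4028 -0.1624] L 24.2 W 5.3 dir 113.1
org c [ 0.4116 -0.1794] L 7.4 W 7.1 dir 24.4
t 23.12 tcp [ 0.4503 -0.1709 -0.0178] y-axis yaw -3.8 tilt 0.54 F [ 0.2  0.2 10. ] T [ 0.12  0.26 -0.04] q6 [-0.62  0.19  2.01  0.    0.93 -0.55] op 0.24927518506902369
```

```bash
python3 -m creep '[[-0.001,0.001,-0.0014,0.001,0.006,0.09],[-0.001,0.001,-0.0014,0,0.004,0.09],[-0.001,0.001,-0.0014,0,0.003,0.09],[-0.001,0.001,-0.0014,0,0.003,0.09],[-0.001,0.001,-0.0014,0,0.003,0.09],[-0.001,0.001,-0.0014,0,0.003,0.09],[-0.001,0.001,-0.0014,0,0.003,0.09],[-0.001,0.001,-0.0014,0,0.003,0.09]]';python3 - <<'E'
from h import *
wpose()
E
```

```text
time: 23.78
eef_pos: [0.4531, -0.1695, -0.0178]
ee_rot: [[-0.633, 0.774, 0.008], [0.774, 0.633, -0.013], [-0.015, -0.002, -1.0]]
wrist_force: [-0.0, 0.2, 9.3]
opening: 0.25
blue c [ 0.445  -0.1096] L 31.8 W 5.8 dir 156.8
blue c [ 0.464  -0.1301] L 12.4 W 4.1 dir 156.0
blue c [ 0.4928 -0.1301] L 31.7 W 5.8 dir 157.0
blue c [ 0.3549 -0.3043] L 12.4 W 5.6 dir 119.3
org c [ 0.4088 -0.1942] L 31.5 W 5.8 dir 156.4
org c [ 0.4307 -0.2022] L 7.9 W 7.4 dir 67.6
t 23.83 tcp [ 0.4531 -0.1695 -0.0178] y-axis yaw 39.6 tilt 0.85 F [-0.1 -0.   9.4] T [-0.01 -0.07 -0.06] q6 [-0.6   0.2   2.01 -0.01  0.92 -1.29] op 0.2540812986752538
```

```bash
python3 -m creep '[[-0.001,0.001,-0.0014,0,0.003,0.09],[-0.001,0.001,-0.0014,0,0.003,0.09],[-0.001,0.001,-0.0014,0,0.003,0.09],[-0.001,0.001,-0.0014,0,0.003,0.09],[-0.001,0.001,-0.0014,0,0.003,0.09],[-0.001,0.001,-0.0014,0,0.003,0.09],[-0.001,0.001,-0.0014,0,0.003,0.09],[-0.001,0.001,-0.0014,0,0.003,0.09]]';python3 - <<'E'
from h import *
wpose()
E
```

```text
time: 24.5
eef_pos: [0.46, -0.1693, -0.0175]
ee_rot: [[-0.991, 0.13, 0.028], [0.129, 0.991, -0.019], [-0.031, -0.015, -0.999]]
wrist_force: [3.1, -0.3, 6.8]
opening: 0.251
blue c [ 0.4336 -0.1108] L 31.9 W 5.8 dir 166.8
blue c [ 0.4559 -0.1279] L 12.1 W 3.4 dir 166.0
blue c [ 0.4788 -0.1215] L 20.6 W 5.8 dir 166.8
org c [ 0.4126 -0.2005] L 31.6 W 5.8 dir 166.7
org c [ 0.4377 -0.2053] L 12.3 W 6.8 dir 168.6
org c [ 0.4395 -0.2663] L 31.1 W 5.5 dir 119.6
org c [ 0.4629 -0.2121] L 30.8 W 6.0 dir 166.4
org c [ 0.452  -0.2885] L 11.7 W 7.2 dir 120.0
org c [ 0.4655 -0.3115] L 31.1 W 5.5 dir 119.6
t 24.55 tcp [ 0.46   -0.1693 -0.0175] y-axis yaw 82.8 tilt 1.98 F [2.1 0.4 8. ] T [ 0.18 -0.43 -0.04] q6 [-0.6   0.19  2.01  0.    0.9  -2.05] op 0.25389622355087427
```

```bash
python3 -m creep '[[0,0,0.01,0.01,0.014,0],[0,0,0.015,0.009,0.014,-0.06],[-0.004,0.002,0,0,0,-0.12],[-0.004,0.003,0,0,0,-0.12],[-0.002,0.002,-0.003,0,0,-0.12],[0,0,-0.006,0,0,-0.02],[0,0,-0.006,0,0,0],[0,0,0,0,0,0]]';python3 - <<'E'
from h import *
wpose()
E
```

```text
time: 25.22
eef_pos: [0.4448, -0.1583, -0.01]
ee_rot: [[-0.834, 0.551, -0.005], [0.551, 0.834, 0.006], [0.007, 0.002, -1.0]]
wrist_force: [-0.4, 0.1, 0.4]
opening: 0.249
blue c [ 0.4319 -0.1107] L 31.8 W 5.8 dir 167.8
blue c [ 0.4544 -0.1272] L 12.2 W 4.2 dir 167.6
blue c [ 0.4828 -0.1217] L 31.6 W 5.7 dir 167.7
org c [ 0.4126 -0.2008] L 31.6 W 5.5 dir 167.9
org c [ 0.4369 -0.2047] L 10.6 W 7.9 dir 168.5
t 25.27 tcp [ 0.445  -0.1584 -0.0097] y-axis yaw 56.6 tilt 0.41 F [-0.3  0.2  0.2] T [-0.01  0.01 -0.04] q6 [-0.6   0.17  2.02  0.    0.96 -1.59] op 0.24942032813138532
```

```bash
python3 -m creep '[[0.002,-0.002,-0.003,-0.003,-0.003,0],[0.001,-0.001,-0.003,0,0,0],[0,0,-0.002,0,0,0],[0,0,-0.002,0,0,0],[0,0,-0.0015,0,0,0],[-0.0005,0,-0.0015,0,0.002,0.04],[-0.001,0,-0.0015,0.001,0.003,0.07],[-0.001,0,-0.0015,0.001,0.003,0.08]]';python3 - <<'E'
from h import *
wpose()
E
```

```text
time: 25.93
eef_pos: [0.4521, -0.1654, -0.0179]
ee_rot: [[-0.927, 0.375, -0.002], [0.375, 0.927, -0.001], [0.001, -0.001, -1.0]]
wrist_force: [-0.6, 0.9, 9.1]
opening: 0.252
blue c [ 0.426  -0.1184] L 31.9 W 5.8 dir 179.0
blue c [ 0.4514 -0.1301] L 12.3 W 3.8 dir 178.2
blue c [ 0.478  -0.1192] L 31.5 W 5.8 dir 178.9
org c [ 0.4243 -0.2105] L 31.4 W 5.5 dir 178.8
org c [ 0.4499 -0.2097] L 12.3 W 7.7 dir 176.3
org c [ 0.4399 -0.2662] L 31.4 W 6.2 dir 120.2
org c [ 0.4501 -0.2879] L 9.6 W 4.4 dir 112.1
t 25.98 tcp [ 0.4522 -0.1656 -0.0179] y-axis yaw 68.3 tilt 0.11 F [-0.2  0.9  9.3] T [0.16 0.12 0.06] q6 [-0.6   0.2   2.   -0.    0.94 -1.79] op 0.2468133212604569
```

```bash
python3 -m creep '[[-0.001,0.0005,-0.0015,0.001,0.003,0.07],[-0.001,0.0005,-0.0015,0.001,0.003,0.07],[-0.0015,0.0005,-0.0015,0.001,0.004,0.07],[-0.0015,0.0005,-0.0015,0.001,0.004,0.07],[-0.0015,0.0005,-0.0015,0.001,0.004,0.07],[-0.0015,0.0005,-0.0015,0.001,0.005,0.07],[-0.0015,0.0005,-0.0015,0.001,0.005,0.07],[-0.0015,0.0005,-0.0015,0.001,0.005,0.07]]';python3 - <<'E'
from h import *
wpose()
E
```

```text
time: 26.65
eef_pos: [0.4572, -0.1694, -0.0178]
ee_rot: [[-0.979, -0.204, -0.005], [-0.204, 0.979, -0.008], [0.006, -0.006, -1.0]]
wrist_force: [1.4, 1.4, 7.7]
opening: 0.248
blue c [ 0.3595 -0.3121] L 25.8 W 6.2 dir 120.1
blue c [ 0.4175 -0.127 ] L 32.0 W 5.8 dir 10.5
blue c [ 0.4446 -0.1336] L 12.0 W 3.5 dir 9.2
blue c [ 0.4615 -0.1189] L 16.8 W 5.8 dir 10.6
org c [ 0.4342 -0.2175] L 31.4 W 5.8 dir 10.4
org c [ 0.4395 -0.2663] L 31.8 W 5.7 dir 119.9
org c [ 0.4518 -0.2885] L 12.1 W 7.1 dir 119.4
org c [ 0.4647 -0.31  ] L 28.3 W 5.7 dir 120.1
org c [ 0.4592 -0.2118] L 12.4 W 7.4 dir 11.3
org c [ 0.4794 -0.209 ] L 19.2 W 5.8 dir 11.6
t 26.7 tcp [ 0.4573 -0.1695 -0.0178] y-axis yaw 102.0 tilt 0.52 F [0.6 0.9 7.4] T [ 0.38 -0.1  -0.04] q6 [-0.6   0.22  1.99 -0.01  0.94 -2.37] op 0.25031992129488145
```

```bash
python3 -m creep '[[0,0,0.01,0.004,-0.003,0],[0,0,0.015,0.004,-0.003,-0.12],[-0.003,0.001,0,0,0,-0.12],[-0.003,0.001,0,0,0,-0.12],[0,0,-0.003,0,0,-0.12],[0,0,-0.006,0,0,-0.12],[0,0,-0.006,0,0,0],[0,0,0,0,0,0]]' 0.15;python3 - <<'E'
from h import *
wpose()
E
```

```text
time: 27.37
eef_pos: [0.4537, -0.1696, -0.0027]
ee_rot: [[-0.916, 0.4, 0.007], [0.4, 0.916, -0.003], [-0.008, 0.0, -1.0]]
wrist_force: [-0.1, 0.4, 0.2]
opening: 0.151
blue c [ 0.4174 -0.1271] L 31.7 W 5.7 dir 10.6
blue c [ 0.4446 -0.1337] L 12.1 W 4.1 dir 10.6
blue c [ 0.4684 -0.1175] L 31.5 W 5.6 dir 10.5
org c [ 0.4343 -0.2177] L 31.3 W 5.4 dir 10.6
org c [ 0.4396 -0.2664] L 31.0 W 5.4 dir 119.6
org c [ 0.4582 -0.2119] L 10.0 W 7.8 dir 5.6
org c [ 0.4521 -0.2885] L 11.9 W 7.3 dir 117.1
t 27.42 tcp [ 0.454  -0.1698 -0.0023] y-axis yaw 66.4 tilt 0.48 F [-0.9 -0.  -1.1] T [0.01 0.02 0.02] q6 [-0.61  0.17  2.    0.    0.96 -1.77] op 0.15168381629879843
```

```bash
python3 -m creep '[[-0.002,0.001,-0.006,0.003,0.007,0],[-0.001,0.001,-0.005,0,0,0],[0,0,-0.003,0,0,0],[0,0,-0.002,0,0,0],[-0.0005,0,-0.002,0,0,0],[-0.001,0.0005,-0.002,0,0,0],[-0.001,0.0005,-0.002,0,0,0],[-0.001,0.0005,-0.002,0,0,0]]';python3 - <<'E'
from h import *
st()
E
```

```text
time: 28.08
eef_pos: [0.4519, -0.1685, -0.0179]
ee_rot: [[-0.921, 0.391, 0.003], [0.391, 0.921, -0.002], [-0.004, -0.0, -1.0]]
wrist_force: [-4.9, 2.7, 17.7]
opening: 0.15
t 28.08 tcp [ 0.4519 -0.1685 -0.0179] y-axis yaw 67.0 tilt 0.21 F [-4.9  2.7 17.7] T [ 0.61  0.9  -0.01] q6 [-0.61  0.2   2.01  0.    0.93 -1.78] op 0.14968756234078323
```

```bash
python3 -m creep '[[-0.002,0.001,-0.0018,0,0.002,0.04],[-0.002,0.001,-0.0018,0,0.002,0.06],[-0.002,0.001,-0.0018,0,0.002,0.06],[-0.002,0.001,-0.0018,0,0.002,0.06],[-0.002,0.001,-0.0018,0,0.002,0.06],[-0.002,0.001,-0.0018,0,0.002,0.06],[-0.002,0.001,-0.0018,0,0.002,0.06],[-0.002,0.001,-0.0018,0,0.002,0.06]]';python3 - <<'E'
from h import *
wpose()
E
```

```text
time: 28.75
eef_pos: [0.4551, -0.1691, -0.0177]
ee_rot: [[-0.996, -0.081, 0.026], [-0.081, 0.997, -0.012], [-0.025, -0.014, -1.0]]
wrist_force: [2.0, 3.0, 9.0]
opening: 0.151
blue c [ 0.355  -0.3043] L 13.5 W 6.1 dir 119.9
blue c [ 0.4132 -0.1318] L 31.9 W 5.9 dir 16.8
blue c [ 0.4408 -0.1353] L 12.3 W 3.7 dir 16.4
blue c [ 0.4607 -0.1173] L 27.0 W 5.8 dir 17.0
org c [ 0.4398 -0.2199] L 31.6 W 5.7 dir 16.9
org c [ 0.4396 -0.2663] L 31.6 W 5.7 dir 120.1
org c [ 0.4518 -0.2886] L 12.1 W 7.3 dir 119.7
org c [ 0.4655 -0.3115] L 31.4 W 5.5 dir 119.8
org c [ 0.4638 -0.2113] L 12.2 W 7.4 dir 16.3
org c [ 0.4783 -0.2082] L 7.5 W 5.6 dir 15.1
t 28.8 tcp [ 0.455  -0.1691 -0.0177] y-axis yaw 94.8 tilt 1.67 F [3.  2.3 9.7] T [ 0.56 -0.34 -0.06] q6 [-0.61  0.19  2.02  0.01  0.9  -2.27] op 0.14992094348324103
```

```bash
python3 -m creep '[[0,0,0.01,0.006,0.01,0],[0,0,0.012,0.006,0.01,-0.12],[-0.003,0.001,0,0,0,-0.12],[-0.003,0.001,0,0,0,-0.12],[0,0,-0.003,0,0,-0.12],[0,0,-0.006,0,0,-0.02],[0,0,-0.005,0,0,0],[0,0,0,0,0,0]]' 0.25;python3 - <<'E'
from h import *
wpose();print(ob()['ee_rot'])
E
```

```text
time: 29.47
eef_pos: [0.4505, -0.1675, -0.0087]
ee_rot: [[-0.908, 0.419, 0.008], [0.419, 0.908, -0.004], [-0.009, -0.001, -1.0]]
wrist_force: [-0.3, 0.3, 0.5]
opening: 0.25
blue c [ 0.4124 -0.1316] L 31.9 W 5.9 dir 17.4
blue c [ 0.4402 -0.1349] L 12.3 W 4.4 dir 17.0
blue c [ 0.462  -0.1161] L 31.6 W 5.8 dir 17.4
org c [ 0.4395 -0.2199] L 30.2 W 5.7 dir 17.3
org c [ 0.4356 -0.2593] L 14.7 W 5.4 dir 119.7
t 29.52 tcp [ 0.4506 -0.1676 -0.0083] y-axis yaw 65.2 tilt 0.53 F [-0.1  0.5 -0. ] T [ 0.04  0.04 -0.05] q6 [-0.61  0.17  2.01  0.    0.95 -1.75] op 0.24980830667842546
[[-9.07787339e-01  4.19354766e-01  7.98298176e-03]
 [ 4.19330438e-01  9.07822068e-01 -4.59086951e-03]
 [-9.17233002e-03 -8.20025983e-04 -9.99957597e-01]]
```

```bash
python3 -m creep '[[0,0,-0.005,0.008,0.001,0],[0,0,-0.003,0.008,0.001,0],[0,0,-0.002,0,0,0],[-0.0005,0,-0.0015,0,0,0],[-0.001,0.0005,-0.0015,0,0,0],[-0.001,0.0005,-0.0015,0,0.002,0.04],[-0.001,0.0005,-0.0015,0,0.002,0.06],[-0.001,0.0005,-0.0015,0,0.002,0.06]]';python3 - <<'E'
from h import *
wpose();print(ob()['ee_rot'])
E
```

```text
time: 30.18
eef_pos: [0.4528, -0.1699, -0.0178]
ee_rot: [[-0.965, 0.261, 0.006], [0.261, 0.965, 0.01], [-0.004, 0.011, -1.0]]
wrist_force: [-1.0, 0.8, 8.4]
opening: 0.252
blue c [ 0.4089 -0.14  ] L 31.9 W 5.9 dir 26.2
blue c [ 0.4368 -0.1389] L 12.3 W 4.4 dir 26.4
blue c [ 0.4556 -0.1169] L 31.7 W 5.8 dir 26.3
org c [ 0.4493 -0.2229] L 30.3 W 5.9 dir 26.7
org c [ 0.4396 -0.2663] L 31.3 W 5.6 dir 120.0
org c [ 0.452  -0.2884] L 11.9 W 7.0 dir 117.9
org c [ 0.4612 -0.3035] L 13.3 W 5.9 dir 121.5
t 30.23 tcp [ 0.453  -0.17   -0.0177] y-axis yaw 75.1 tilt 0.66 F [-0.3 -0.2  8.8] T [ 0.01  0.15 -0.02] q6 [-0.62  0.2   2.    0.01  0.94 -1.94] op 0.2494435161020291
[[-0.96625356  0.25750615  0.00668158]
 [ 0.25756112  0.9662165   0.00937781]
 [-0.00404101  0.01078226 -0.9999337 ]]
```

```bash
python3 -m creep '[[-0.0015,0.001,-0.0016,0.002,0.003,0.06],[-0.0015,0.001,-0.0016,0.001,0.003,0.06],[-0.0015,0.001,-0.0016,0.001,0.003,0.06],[-0.0015,0.001,-0.0016,0.001,0.003,0.06],[-0.0015,0.001,-0.0016,0.001,0.003,0.06],[-0.0015,0.001,-0.0016,0.001,0.003,0.06],[-0.0015,0.001,-0.0016,0.001,0.003,0.04],[-0.0015,0.001,-0.0016,0.001,0.003,0.02]]';python3 - <<'E'
from h import *
wpose();print(ob()['ee_rot'])
E
```

```text
time: 30.9
eef_pos: [0.4534, -0.1722, -0.0178]
ee_rot: [[-0.983, -0.182, -0.001], [-0.182, 0.983, 0.004], [0.0, 0.004, -1.0]]
wrist_force: [-0.9, 0.8, 9.5]
opening: 0.25
blue c [ 0.3586 -0.3104] L 27.8 W 6.2 dir 120.6
blue c [ 0.4045 -0.1558] L 31.9 W 5.8 dir 43.2
blue c [ 0.431  -0.1466] L 12.3 W 4.1 dir 43.6
blue c [ 0.4425 -0.1201] L 31.7 W 5.8 dir 43.2
org c [ 0.4395 -0.2663] L 31.6 W 5.8 dir 119.9
org c [ 0.4518 -0.2885] L 12.3 W 7.4 dir 119.0
org c [ 0.4653 -0.3112] L 30.8 W 5.7 dir 119.5
org c [ 0.4676 -0.2228] L 31.8 W 5.5 dir 43.3
t 30.95 tcp [ 0.4534 -0.1722 -0.0178] y-axis yaw 100.5 tilt 0.22 F [-0.8  1.1  9.5] T [ 0.08  0.17 -0.01] q6 [-0.61  0.21  1.99  0.    0.94 -2.37] op 0.2481816863336589
[[-9.83251831e-01 -1.82249619e-01 -9.55897011e-04]
 [-1.82251956e-01  9.83244548e-01  3.79245692e-03]
 [ 2.48706699e-04  3.90315431e-03 -9.99992352e-01]]
```

```bash
python3 -m creep '[[-0.001,0.001,-0.0016,0.007,0,0],[-0.001,0.001,-0.0016,0.006,0.001,0.03],[-0.001,0.001,-0.0016,0.002,0.002,0.05],[-0.001,0.001,-0.0016,0.002,0.002,0.05],[-0.001,0.001,-0.0016,0.002,0.002,0.05],[-0.001,0.001,-0.0016,0.002,0.002,0.05],[-0.001,0.001,-0.0016,0.002,0.002,0.02],[-0.001,0.001,-0.0016,0.001,0,0]]';python3 - <<'E'
from h import *
wpose();print(ob()['ee_rot'])
E
```

```text
time: 31.62
eef_pos: [0.4569, -0.1741, -0.0178]
ee_rot: [[-0.901, -0.434, 0.002], [-0.434, 0.901, 0.014], [-0.008, 0.012, -1.0]]
wrist_force: [-2.7, 1.7, 12.9]
opening: 0.25
blue c [ 0.4051 -0.1714] L 31.9 W 5.8 dir 58.6
blue c [ 0.4283 -0.1556] L 12.3 W 4.2 dir 58.4
blue c [ 0.4323 -0.1269] L 31.8 W 5.8 dir 58.5
org c [ 0.4395 -0.2663] L 31.7 W 5.8 dir 119.7
org c [ 0.4518 -0.2887] L 12.4 W 7.4 dir 119.1
org c [ 0.4652 -0.311 ] L 30.9 W 5.7 dir 120.2
org c [ 0.4839 -0.2195] L 31.7 W 5.9 dir 58.8
t 31.67 tcp [ 0.4569 -0.1741 -0.0177] y-axis yaw 115.7 tilt 0.82 F [-2.7  1.2 11.3] T [ 0.16  0.45 -0.09] q6 [-0.62  0.22  1.98  0.02  0.95 -2.65] op 0.253317584189616
[[-0.90120348 -0.43339015  0.00229391]
 [-0.43331864  0.90112969  0.01415048]
 [-0.00819979  0.01175847 -0.99989725]]
```

```bash
python3 -m creep '[[0,0.001,-0.0016,0,0,-0.015],[0.001,0.001,-0.0016,0,0,-0.015],[0.003,-0.001,-0.0015,0,0,0],[0.005,-0.003,-0.0015,0,0,0],[0.005,-0.003,-0.0015,0,0,0],[0.005,-0.003,-0.0015,0,0,0],[0.005,-0.003,-0.0015,0,0,0],[0.003,-0.002,-0.0015,0,0,0]]';python3 - <<'E'
from h import *
wpose();print(ob()['ee_rot'])
c=wcam();cv2.imwrite('pics/w11.png',c['color'][:,:,::-1])
E
```

```text
time: 32.33
eef_pos: [0.4918, -0.1939, -0.0179]
ee_rot: [[-0.912, -0.409, 0.011], [-0.409, 0.913, 0.006], [-0.013, 0.001, -1.0]]
wrist_force: [-3.8, 2.8, 12.6]
opening: 0.249
blue c [ 0.4396 -0.1906] L 31.8 W 5.8 dir 58.2
blue c [ 0.4628 -0.175 ] L 12.2 W 4.2 dir 57.3
blue c [ 0.4671 -0.1465] L 31.7 W 5.7 dir 58.0
org c [ 0.4394 -0.2663] L 31.7 W 5.7 dir 119.8
org c [ 0.4519 -0.2886] L 12.4 W 7.1 dir 119.6
org c [ 0.4654 -0.3114] L 31.8 W 5.7 dir 119.7
org c [ 0.5179 -0.2392] L 31.7 W 5.9 dir 58.7
t 32.38 tcp [ 0.4925 -0.1944 -0.0178] y-axis yaw 114.1 tilt 0.78 F [-0.6  0.2  6.9] T [ 0.12  0.05 -0.02] q6 [-0.61  0.3   1.88  0.01  0.95 -2.61] op 0.25051143993213565
[[-9.12515243e-01 -4.08854940e-01  1.23922712e-02]
 [-4.08818082e-01  9.12599383e-01  5.49009954e-03]
 [-1.35538334e-02 -5.63850320e-05 -9.99908141e-01]]
```

View pics/w11.png

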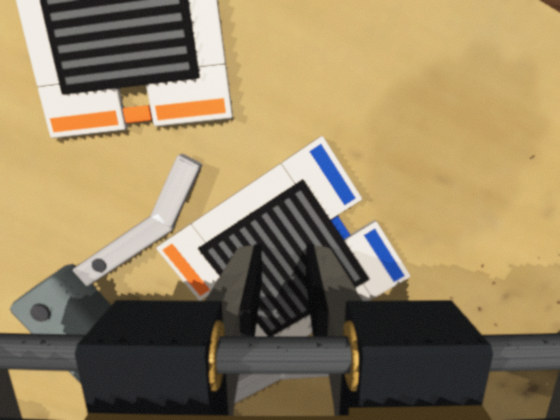

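```bash
python3 -m creep '[[0.001,-0.0005,-0.0016,0.003,0.008,-0.01],[0.003,-0.001,-0.0016,0.003,0.009,-0.01],[0.004,-0.002,-0.0016,0,0.001,0],[0.004,-0.0025,-0.0016,0,0.001,0],[0.004,-0.0025,-0.0016,0,0.001,0],[0.004,-0.0025,-0.0016,0,0.001,0],[0.004,-0.0025,-0.0016,0,0.001,0],[0.003,-0.002,-0.0016,0,0,0]]';python3 - <<'E'
from h import *
wpose();print(ob()['ee_rot'])
E
```

```text
time: 33.1
eef_pos: [0.5268, -0.2157, -0.0179]
ee_rot: [[-0.919, -0.393, -0.003], [-0.393, 0.919, 0.006], [0.001, 0.007, -1.0]]
wrist_force: [-5.5, 3.3, 14.0]
opening: 0.251
blue c [ 0.4751 -0.2115] L 31.8 W 5.8 dir 57.0
blue c [ 0.4985 -0.1963] L 12.3 W 4.1 dir 57.2
blue c [ 0.5034 -0.1678] L 31.8 W 5.8 dir 56.9
org c [ 0.4394 -0.2663] L 31.5 W 5.7 dir 119.9
org c [ 0.4521 -0.2887] L 12.5 W 7.3 dir 119.7
org c [ 0.4653 -0.3114] L 31.8 W 5.8 dir 119.9
org c [ 0.5524 -0.2616] L 31.7 W 5.8 dir 57.3
t 33.15 tcp [ 0.5275 -0.2163 -0.0179] y-axis yaw 113.2 tilt 0.32 F [-3.3  2.6 10.7] T [ 0.29  0.5  -0.04] q6 [-0.6   0.4   1.75  0.    1.   -2.58] op 0.2474932700592311
[[-9.19432251e-01 -3.93242717e-01 -2.12144938e-03]
 [-3.93248430e-01  9.19417678e-01  5.17739739e-03]
 [-8.54757486e-05  5.59452277e-03 -9.99984347e-01]]
```

```bash
python3 -m creep '[[0.002,-0.001,-0.0017,0,0,0],[0.003,-0.002,-0.0017,0,0,0],[0.003,-0.002,-0.0017,0,0,0],[0.003,-0.002,-0.0017,0,0,0],[0.003,-0.002,-0.0017,0,0,0],[0.002,-0.0015,-0.0017,0,-0.003,0],[0.002,-0.0015,-0.0017,0,-0.003,0],[0.002,-0.0015,-0.0017,0,-0.003,0]]';python3 - <<'E'
from h import *
wpose();print(ob()['ee_rot'])
E
```

```text
time: 33.82
eef_pos: [0.5297, -0.2176, -0.0171]
ee_rot: [[-0.916, -0.399, -0.047], [-0.4, 0.915, 0.038], [0.028, 0.054, -0.998]]
wrist_force: [-12.2, 7.2, 22.9]
opening: 0.25
blue c [ 0.4787 -0.2143] L 31.8 W 5.8 dir 57.4
blue c [ 0.5022 -0.1989] L 12.3 W 3.9 dir 57.9
blue c [ 0.5068 -0.1704] L 31.7 W 5.7 dir 57.3
org c [ 0.4394 -0.2663] L 31.3 W 5.5 dir 119.9
org c [ 0.4523 -0.2888] L 12.5 W 7.2 dir 118.9
org c [ 0.4653 -0.3115] L 31.7 W 5.8 dir 120.0
org c [ 0.5564 -0.2639] L 31.9 W 6.0 dir 56.9
t 33.87 tcp [ 0.5297 -0.2176 -0.0171] y-axis yaw 113.5 tilt 3.51 F [-12.7   8.4  22.6] T [ 1.53  2.39 -0.11] q6 [-0.6   0.45  1.68  0.01  1.07 -2.59] op 0.25010352441104183
[[-0.91591484 -0.39855606 -0.04746657]
 [-0.40039064  0.91552981  0.03863295]
 [ 0.02805967  0.05438966 -0.99812545]]
```

```bash
python3 -m creep '[[-0.001,0.001,-0.0014,-0.01,-0.014,0],[-0.003,0.002,-0.0014,-0.01,-0.014,0],[-0.006,0.004,-0.0014,-0.008,-0.012,0],[-0.009,0.006,-0.0014,0,0,0],[-0.01,0.0065,-0.0014,0,0.003,0],[-0.011,0.007,-0.0014,0.002,0.005,0],[-0.011,0.007,-0.0014,0.002,0.005,0],[-0.011,0.007,-0.0014,0.002,0.005,0]]';python3 - <<'E'
from h import *
wpose();print(ob()['ee_rot'])
E
```

```text
time: 34.53
eef_pos: [0.4798, -0.1868, -0.0178]
ee_rot: [[-0.916, -0.401, 0.003], [-0.401, 0.916, -0.002], [-0.002, -0.003, -1.0]]
wrist_force: [1.4, -1.4, 5.9]
opening: 0.253
blue c [ 0.4289 -0.1815] L 31.9 W 5.8 dir 56.0
blue c [ 0.4527 -0.1667] L 12.3 W 4.1 dir 56.0
blue c [ 0.458  -0.1382] L 31.8 W 5.8 dir 56.0
org c [ 0.4395 -0.2663] L 31.6 W 5.7 dir 119.8
org c [ 0.4519 -0.2886] L 12.5 W 7.1 dir 119.3
org c [ 0.4654 -0.3114] L 31.6 W 5.7 dir 120.0
org c [ 0.5054 -0.233 ] L 31.8 W 5.6 dir 56.0
t 34.58 tcp [ 0.4785 -0.1858 -0.0178] y-axis yaw 113.7 tilt 0.08 F [-2.1 -0.3  8.2] T [ 0.26  0.47 -0.  ] q6 [-0.61  0.27  1.92 -0.    0.95 -2.59] op 0.25231923043301147
[[-9.15809918e-01 -4.01610636e-01  1.04437481e-03]
 [-4.01611626e-01  9.15809502e-01 -1.02809810e-03]
 [-5.43553243e-04 -1.36097550e-03 -9.99998926e-01]]
```

```bash
python3 -m creep '[[-0.011,0.007,-0.0015,0.002,0.004,0],[-0.011,0.007,-0.0015,0.002,0.005,0],[-0.011,0.007,-0.0015,0.002,0.005,0],[-0.011,0.008,-0.0015,0.002,0.005,0],[-0.009,0.01,-0.0015,0.002,0.005,0],[-0.006,0.012,-0.0015,0.002,0.003,0],[-0.003,0.013,-0.0015,0.002,0.002,0],[-0.002,0.014,-0.0015,0.002,0.001,0]]';python3 - <<'E'
from h import *
wpose();print(ob()['ee_rot'])
E
```

```text
time: 35.25
eef_pos: [0.4289, -0.1204, -0.0178]
ee_rot: [[-0.916, -0.401, 0.004], [-0.401, 0.916, -0.009], [-0.0, -0.009, -1.0]]
wrist_force: [0.7, -3.0, 6.2]
opening: 0.251
blue c [ 0.3863 -0.12  ] L 31.8 W 5.9 dir 55.9
blue c [ 0.4082 -0.1078] L 5.9 W 4.4 dir 50.5
blue c [ 0.4153 -0.077 ] L 31.6 W 5.7 dir 56.1
org c [ 0.4374 -0.2626] L 23.2 W 5.6 dir 119.8
org c [ 0.463  -0.1715] L 31.7 W 5.9 dir 55.9
t 35.3 tcp [ 0.4287 -0.1183 -0.0179] y-axis yaw 113.7 tilt 0.45 F [-0.   3.6 10.8] T [0.67 0.07 0.02] q6 [-0.54  0.11  2.11 -0.01  0.91 -2.52] op 0.24568215235446184
[[-9.15969551e-01 -4.01232543e-01  3.49679484e-03]
 [-4.01247576e-01  9.15943084e-01 -6.97494176e-03]
 [-4.04291432e-04 -7.79191473e-03 -9.99969561e-01]]
```

```bash
python3 -m creep '[[0,0,0.008,0.003,0.004,0],[0.005,-0.003,0.006,0.003,0.004,0],[0.005,-0.004,0,0.008,0,0],[0,0,-0.006,0.004,0,0],[0,0,-0.004,0,0,0],[0,0,-0.002,0,0,0],[0,0,-0.002,0,0,0],[0,0,-0.002,0,0,0]]';python3 - <<'E'
from h import *
wpose();print(ob()['ee_rot'])
E
```

```text
time: 35.97
eef_pos: [0.4412, -0.1276, -0.0181]
ee_rot: [[-0.916, -0.402, -0.005], [-0.402, 0.916, 0.013], [-0.001, 0.014, -1.0]]
wrist_force: [-12.6, 8.5, 46.1]
opening: 0.249
blue c [ 0.3861 -0.118 ] L 32.0 W 5.8 dir 56.2
blue c [ 0.4099 -0.1032] L 12.4 W 4.0 dir 56.5
blue c [ 0.4152 -0.0747] L 31.9 W 5.8 dir 56.2
org c [ 0.4394 -0.2659] L 30.9 W 5.7 dir 119.9
org c [ 0.4625 -0.1694] L 31.5 W 6.1 dir 56.6
t 36.02 tcp [ 0.4416 -0.1278 -0.0179] y-axis yaw 113.7 tilt 0.74 F [-2.9  1.9 15.5] T [ 0.34  0.54 -0.  ] q6 [-0.55  0.16  2.06  0.01  0.94 -2.54] op 0.24717764692222
[[-0.91570511 -0.4018331  -0.00378317]
 [-0.40184808  0.91562272  0.01237566]
 [-0.00150899  0.01285272 -0.99991626]]
```

```bash
python3 -m creep '[[-0.003,0.002,-0.0014,0,0,0],[-0.005,0.003,-0.0015,0,0.002,0],[-0.005,0.005,-0.0015,0.001,0.002,0],[-0.005,0.007,-0.0015,0.001,0.002,0],[-0.004,0.009,-0.0016,0.001,0.002,0],[-0.004,0.01,-0.0016,0.001,0.002,0],[-0.003,0.01,-0.0016,0.001,0.001,0],[-0.002,0.01,-0.0016,0.001,0.001,0]]';python3 - <<'E'
from h import *
wpose();print(ob()['ee_rot'])
E
```

```text
time: 36.68
eef_pos: [0.4289, -0.0862, -0.0177]
ee_rot: [[-0.916, -0.4, 0.02], [-0.4, 0.916, -0.009], [-0.015, -0.016, -1.0]]
wrist_force: [-0.5, -3.5, 10.1]
opening: 0.248
blue c [ 0.3734 -0.0755] L 31.8 W 5.8 dir 55.2
blue c [ 0.3973 -0.0611] L 12.3 W 4.1 dir 54.8
blue c [ 0.4031 -0.0327] L 31.9 W 5.8 dir 55.3
org c [ 0.4492 -0.1279] L 32.0 W 5.6 dir 55.0
t 36.73 tcp [ 0.4288 -0.0848 -0.0177] y-axis yaw 113.6 tilt 1.24 F [-1.2  0.5 11.9] T [ 0.24  0.16 -0.05] q6 [-0.47  0.08  2.15  0.    0.9  -2.46] op 0.2504376747922144
[[-0.9159957  -0.40068429  0.02009927]
 [-0.40089891  0.91608786 -0.00794376]
 [-0.01522976 -0.01533423 -0.99976643]]
```

```bash
python3 -m creep '[[-0.003,0.01,-0.0015,0.008,0.008,0],[-0.002,0.011,-0.0015,0.004,0.007,0],[-0.002,0.012,-0.0015,0.003,0.005,0],[-0.002,0.012,-0.0015,0.003,0.003,0],[-0.002,0.012,-0.0015,0.003,0.003,0],[-0.001,0.012,-0.0015,0.003,0.003,0],[-0.001,0.012,-0.0015,0.003,0.003,0],[-0.001,0.012,-0.0015,0.003,0.003,0]]';python3 - <<'E'
from h import *
wpose();print(ob()['ee_rot'])
E
```

```text
time: 37.4
eef_pos: [0.4321, -0.0014, -0.0178]
ee_rot: [[-0.916, -0.401, 0.016], [-0.401, 0.916, 0.0], [-0.014, -0.006, -1.0]]
wrist_force: [0.4, -2.9, 11.0]
opening: 0.252
blue c [0.3765 0.0099] L 31.7 W 5.8 dir 53.8
blue c [0.4009 0.0238] L 12.4 W 4.0 dir 54.3
blue c [0.4074 0.052 ] L 31.7 W 5.8 dir 53.8
org c [ 0.4509 -0.0443] L 31.6 W 5.6 dir 53.3
t 37.45 tcp [ 4.321e-01  2.000e-04 -1.780e-02] y-axis yaw 113.7 tilt 0.92 F [-0.7  2.2 11. ] T [ 0.56  0.07 -0.03] q6 [-0.29  0.07  2.16  0.01  0.9  -2.27] op 0.2514835485760832
[[-0.91573732 -0.40146181  0.01592393]
 [-0.40148858  0.9158626   0.00161942]
 [-0.01523426 -0.00491031 -0.99987189]]
```

```bash
python3 -m creep '[[-0.001,0.012,-0.0015,0.003,0.006,0],[-0.001,0.013,-0.0015,0.003,0.006,0],[-0.001,0.013,-0.0015,0.003,0.004,0],[-0.001,0.013,-0.0015,0.003,0.004,0],[0,0.013,-0.0015,0.003,0.003,0],[0,0.013,-0.0015,0.003,0.003,0],[0,0.013,-0.0015,0.003,0.003,0],[0,0.013,-0.0015,0.003,0.003,0]]';python3 - <<'E'
from h import *
wpose();print(ob()['ee_rot'])
E
```

```text
time: 38.12
eef_pos: [0.4462, 0.0974, -0.0178]
ee_rot: [[-0.915, -0.404, 0.014], [-0.404, 0.915, 0.008], [-0.016, 0.002, -1.0]]
wrist_force: [-0.7, -4.2, 10.1]
opening: 0.246
blue c [0.3908 0.1085] L 32.0 W 5.9 dir 53.8
blue c [0.4148 0.1223] L 11.9 W 4.2 dir 53.5
blue c [0.4214 0.1504] L 31.6 W 5.8 dir 54.0
org c [0.4656 0.0543] L 31.7 W 5.5 dir 54.4
t 38.17 tcp [ 0.4465  0.0992 -0.0178] y-axis yaw 113.9 tilt 1.01 F [ 0.3  3.  10.4] T [ 0.4  -0.08 -0.03] q6 [-0.06  0.13  2.09  0.01  0.91 -2.05] op 0.2492232430143959
[[-0.91444292 -0.4044507   0.01462129]
 [-0.40434001  0.9145541   0.00999797]
 [-0.01741565  0.0032306  -0.99984312]]
```

```bash
python3 -m creep '[[-0.001,0.011,-0.0016,0.003,0.01,0],[-0.001,0.01,-0.0016,0.003,0.01,0.02],[-0.001,0.009,-0.0016,0.003,0.004,0.05],[-0.001,0.009,-0.0016,0.003,0.004,0.06],[-0.001,0.009,-0.0016,0.003,0.004,0.06],[-0.001,0.009,-0.0016,0.003,0.004,0.06],[-0.001,0.007,-0.0016,0.003,0.004,0.06],[-0.001,0.003,-0.0016,0.003,0.004,0.06]]';python3 - <<'E'
from h import *
wpose();print(ob()['ee_rot'])
E
```

```text
time: 38.83
eef_pos: [0.4574, 0.1628, -0.0177]
ee_rot: [[-0.69, -0.723, -0.005], [-0.723, 0.69, 0.02], [-0.011, 0.017, -1.0]]
wrist_force: [-1.7, -4.1, 13.8]
opening: 0.249
blue c [0.4021 0.152 ] L 31.9 W 5.8 dir 76.1
blue c [0.4192 0.174 ] L 12.2 W 4.4 dir 76.0
blue c [0.4146 0.2026] L 31.6 W 5.8 dir 76.3
org c [0.4914 0.1299] L 31.9 W 5.7 dir 76.1
t 38.88 tcp [ 0.4576  0.1631 -0.0177] y-axis yaw 136.5 tilt 1.2 F [-1.5  0.3 11.2] T [-0.13  0.04 -0.04] q6 [ 0.08  0.21  2.    0.03  0.94 -2.32] op 0.24820282806899377
[[-0.6881709  -0.72553254 -0.00483228]
 [-0.72545782  0.68796414  0.02040301]
 [-0.01147861  0.01754637 -0.99978016]]
```

```bash
python3 -m creep '[[-0.001,0.005,-0.0016,0,0.002,0.04],[-0.001,0.008,-0.0016,0.001,0.002,0.06],[-0.001,0.009,-0.0016,0.001,0.002,0.06],[-0.001,0.009,-0.0016,0.001,0.002,0.05],[-0.001,0.009,-0.0016,0.001,0.002,0.03],[-0.001,0.009,-0.0016,0.001,0.002,0],[-0.001,0.008,-0.0016,0.001,0.002,0],[-0.001,0.004,-0.0016,0.001,0.002,0]]';python3 - <<'E'
from h import *
wpose();print(ob()['ee_rot'])
E
```

```text
time: 39.55
eef_pos: [0.4676, 0.2214, -0.0178]
ee_rot: [[-0.481, -0.877, 0.005], [-0.876, 0.481, 0.017], [-0.017, 0.004, -1.0]]
wrist_force: [-1.5, -3.4, 12.6]
opening: 0.249
blue c [0.4169 0.1956] L 31.9 W 5.8 dir 92.2
blue c [0.4273 0.2215] L 12.1 W 4.3 dir 92.0
blue c [0.4149 0.2477] L 31.8 W 5.8 dir 92.3
org c [0.5089 0.199 ] L 31.8 W 5.7 dir 92.2
t 39.6 tcp [ 0.4677  0.2218 -0.0178] y-axis yaw 151.2 tilt 1.03 F [ 0.1  0.5 10.8] T [-0.11  0.08  0.01] q6 [ 0.2   0.27  1.92  0.02  0.94 -2.45] op 0.24665179236869073
[[-0.48134719 -0.87651677  0.00482   ]
 [-0.87635412  0.48135347  0.01738673]
 [-0.01755988  0.00414503 -0.99983722]]
```

```bash
python3 -m creep '[[-0.002,0.002,-0.0014,0,0.003,-0.01],[-0.003,0.003,-0.0014,0,0.003,-0.01],[-0.003,0.003,-0.0014,0,0.003,-0.01],[-0.003,0.003,-0.0014,0,0.003,0],[-0.002,0.003,-0.0014,0,0.002,0],[-0.001,0.002,-0.0014,0,0.002,0],[-0.001,0.001,-0.0012,0,0,0],[0,0,0,0,0,0]]';python3 - <<'E'
from h import *
wpose()
E
```

```text
time: 40.27
eef_pos: [0.4665, 0.2369, -0.0175]
ee_rot: [[-0.505, -0.863, 0.013], [-0.863, 0.505, 0.012], [-0.016, -0.005, -1.0]]
wrist_force: [-0.3, -0.5, -0.1]
opening: 0.248
blue c [0.4147 0.2129] L 31.9 W 5.8 dir 90.5
blue c [0.4258 0.2383] L 11.9 W 4.4 dir 89.4
blue c [0.4143 0.2649] L 31.8 W 5.8 dir 90.5
org c [0.5069 0.2137] L 31.9 W 5.6 dir 90.6
t 40.32 tcp [ 0.4666  0.2369 -0.0177] y-axis yaw 149.6 tilt 1.0 F [0.7 0.3 1.6] T [ 0.02 -0.05 -0.01] q6 [ 0.23  0.28  1.9   0.01  0.94 -2.38] op 0.24900599427784972
```

```bash
python3 -m creep '[[0,0,0.01,0.006,0.006,0],[0,0,0.03,0,0,0],[0,0,0.035,0,0,-0.06],[0,-0.02,0.03,0,0,-0.1],[0,-0.03,0.02,0,0,-0.1],[0,-0.03,0,0,0,-0.1],[0,-0.03,0,0,0,-0.1],[0,-0.02,0,0,0,-0.1]]';python3 - <<'E'
from h import *
st()
for n in('top','scene'): pads(n)
c=wcam();im=c['color']
cv2.imwrite('pics/w12.png',im[:,:,::-1])
E
```

```text
time: 40.98
eef_pos: [0.4598, 0.104, 0.107]
ee_rot: [[-0.894, -0.448, 0.007], [-0.448, 0.894, 0.019], [-0.014, 0.014, -1.0]]
wrist_force: [1.1, 0.2, 0.1]
opening: 0.25
t 40.98 tcp [0.4598 0.104  0.107 ] y-axis yaw 116.6 tilt 1.13 F [1.1 0.2 0.1] T [ 0.09  0.01 -0.  ] q6 [-0.05 -0.04  1.98  0.02  1.2  -2.09] op 0.24968286690931266
top pad [0.2788 0.3049] yaw -5.1 bandyaw None wh [0.0616 0.0624] bandmid None
top pad [ 0.4159 -0.3132] yaw -150.1 bandyaw -150.2 wh [0.0676 0.0667] bandmid [ 0.4157 -0.3143]
top pad [0.5221 0.0744] yaw -66.0 bandyaw None wh [0.0731 0.0633] bandmid None
scene pad [ 0.4128 -0.3145] yaw -149.8 bandyaw -148.8 wh [0.0662 0.0642] bandmid [ 0.4138 -0.3172]
scene pad [0.4621 0.2317] yaw -88.2 bandyaw None wh [0.063  0.0635] bandmid None
```

View pics/w12.png

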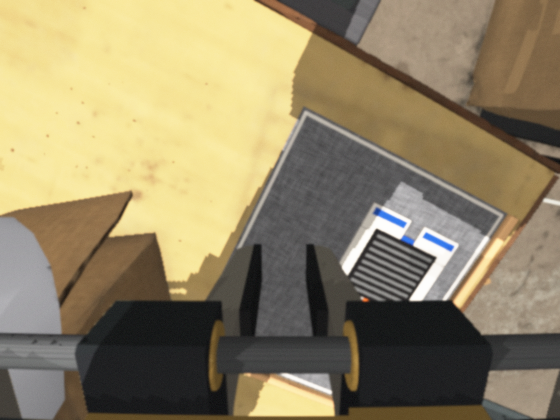

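```bash
python3 -m creep '[[-0.006,-0.02,0.005,0,0,-0.1],[-0.006,-0.03,0.005,0,0,-0.12],[-0.006,-0.03,0,0,0,-0.12],[-0.006,-0.03,0,0,0,-0.12],[-0.004,-0.03,0,0,0,-0.12],[-0.004,-0.03,0,0,0,-0.12],[-0.004,-0.03,0,0,0,-0.12],[-0.004,-0.03,0,0,0,-0.12]]';python3 -m creep '[[-0.002,-0.03,0,0,0,-0.12],[-0.002,-0.03,0,0,0,-0.12],[0,-0.03,0,0,0,-0.12],[0,-0.03,0,0,0,-0.12],[0,-0.03,0,0,0,-0.12],[0,-0.02,0,0,0,-0.12],[0,-0.01,0,0,0,-0.12],[0,0,0,0,0,-0.12]]';python3 - <<'E'
from h import *
wpose();print(ob()['ee_rot'].round(4));pads('top');pads('scene')
c=ctrl.read_camera('top');im=rect(c,0.36,0.56,0.08,0.33,0.005,3000);cv2.imwrite('pics/m1.png',im[:,:,::-1])
E
```

```text
time: 41.8
eef_pos: [0.4155, -0.1195, 0.1116]
ee_rot: [[-0.888, 0.46, 0.017], [0.46, 0.888, 0.019], [-0.007, 0.024, -1.0]]
wrist_force: [0.6, 0.8, 0.9]
opening: 0.251
time: 42.47
eef_pos: [0.4128, -0.3036, 0.1059]
ee_rot: [[-0.104, 0.994, 0.026], [0.995, 0.104, 0.004], [0.002, 0.026, -1.0]]
wrist_force: [0.7, -0.2, 0.4]
opening: 0.251
blue c [ 0.3593 -0.3119] L 30.5 W 5.0 dir 120.1
blue c [ 0.3734 -0.3339] L 11.5 W 6.1 dir 119.5
org c [ 0.4393 -0.2667] L 30.6 W 4.7 dir 121.0
org c [ 0.4517 -0.2889] L 11.6 W 7.2 dir 119.2
org c [ 0.4652 -0.3113] L 30.8 W 5.2 dir 119.8
t 42.52 tcp [ 0.4128 -0.3025  0.1056] y-axis yaw 5.7 tilt 1.51 F [ 0.1  0.2 -0.2] T [-0.02  0.05  0.01] q6 [-0.89  0.06  1.88  0.03  1.19 -0.99] op 0.24878640399163723
[[-0.0988  0.9948  0.0259]
 [ 0.9951  0.0987  0.0054]
 [ 0.0028  0.0263 -0.9997]]
top pad [ 0.3972 -0.3289] yaw 110.9 bandyaw 154.2 wh [0.0558 0.0736] bandmid None
scene pad [ 0.4171 -0.315 ] yaw -150.1 bandyaw -154.6 wh [0.0732 0.0693] bandmid [ 0.4173 -0.3202]
```

View pics/m1.png

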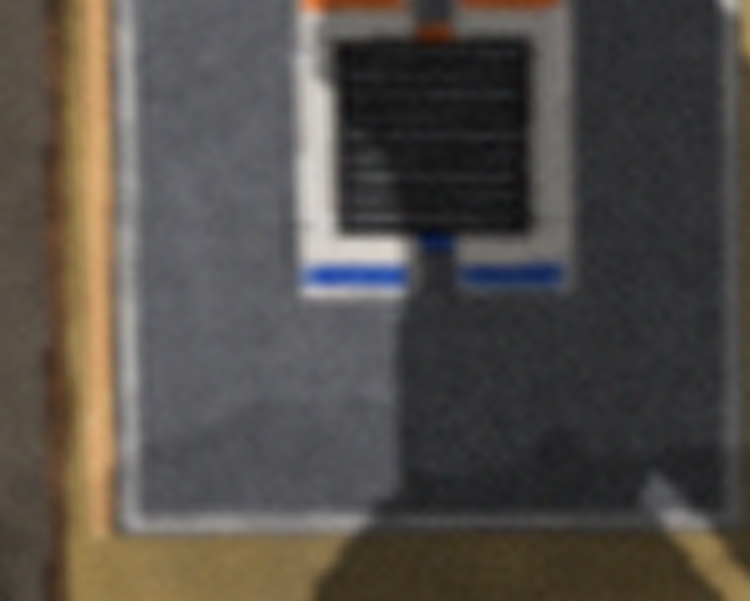

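```bash
python3 -m creep '[[0.001,-0.004,-0.025,-0.002,0.006,0],[0,-0.004,-0.03,-0.002,0.006,0],[0,-0.001,-0.03,0,0,0],[0,0,-0.02,0,0,0],[0,0,-0.005,0,0,0],[0,0,-0.002,0,0,0],[0,0,0,0,0,0],[0,0,0,0,0,0]]';python3 - <<'E'
from h import *
wpose();print(ob()['ee_rot'].round(4))
E
```

```text
time: 43.33
eef_pos: [0.4181, -0.3059, -0.007]
ee_rot: [[-0.149, 0.989, 0.018], [0.989, 0.149, -0.002], [-0.004, 0.017, -1.0]]
wrist_force: [-0.2, -0.2, -0.1]
opening: 0.246
blue c [ 0.3595 -0.3122] L 31.5 W 5.4 dir 119.8
blue c [ 0.3736 -0.3338] L 12.4 W 6.5 dir 119.2
org c [ 0.4394 -0.2663] L 31.8 W 5.7 dir 120.1
org c [ 0.4517 -0.2887] L 12.2 W 7.1 dir 118.5
org c [ 0.4653 -0.3113] L 31.5 W 5.8 dir 119.8
t 43.38 tcp [ 0.4183 -0.3062 -0.0067] y-axis yaw 8.5 tilt 1.05 F [ 0.3 -0.6 -0.2] T [-0.09  0.09  0.02] q6 [-0.87  0.25  1.92  0.02  0.96 -1.03] op 0.2527644746893815
[[-0.1484  0.9888  0.0181]
 [ 0.9889  0.1485 -0.0021]
 [-0.0048  0.0176 -0.9998]]
```

```bash
python3 -m creep '[[-0.003,-0.003,-0.004,0.004,0.004,0],[-0.002,-0.002,-0.004,0,0,0],[0,0,-0.002,0,0,0],[0,0,-0.002,0,0,0],[-0.0005,0.0005,-0.0015,0,0,0],[-0.001,0.001,-0.0015,0,0,-0.03],[-0.001,0.001,-0.0015,0,0,-0.05],[-0.001,0.001,-0.0015,0,0,-0.06]]';python3 - <<'E'
from h import *
wpose();print(ob()['ee_rot'].round(4))
E
```

```text
time: 44.05
eef_pos: [0.4146, -0.3165, -0.0175]
ee_rot: [[-0.006, 1.0, 0.023], [1.0, 0.007, -0.017], [-0.017, 0.023, -1.0]]
wrist_force: [-2.3, -1.4, 7.0]
opening: 0.251
blue c [ 0.3595 -0.312 ] L 31.5 W 5.8 dir 120.5
blue c [ 0.3726 -0.3317] L 8.3 W 6.8 dir 121.5
org c [ 0.4395 -0.2663] L 31.6 W 5.4 dir 119.4
org c [ 0.4515 -0.2887] L 12.3 W 7.0 dir 119.2
org c [ 0.4653 -0.3113] L 31.7 W 5.9 dir 119.9
t 44.1 tcp [ 0.4146 -0.3166 -0.0174] y-axis yaw 0.2 tilt 1.66 F [-2.1 -1.8  6.7] T [-0.27  0.3   0.03] q6 [-0.89  0.27  1.92  0.01  0.92 -0.9 ] op 0.24933728834116056
[[-0.0029  0.9997  0.0235]
 [ 0.9999  0.0033 -0.0169]
 [-0.017   0.0234 -0.9996]]
```

```bash
python3 -m creep '[[-0.001,0.001,-0.0016,0.007,0.004,0],[-0.001,0.001,-0.0016,0.006,0.004,0],[-0.001,0.001,-0.0016,0.004,0.002,0],[-0.001,0.001,-0.0016,0,0,0],[-0.001,0.001,-0.0016,0,0,-0.02],[-0.001,0.001,-0.0016,0.001,0,-0.04],[-0.001,0.001,-0.0016,0.001,0,-0.05],[-0.001,0.001,-0.0016,0.001,0,-0.05]]';python3 - <<'E'
from h import *
wpose();print(ob()['ee_rot'].round(4))
E
```

```text
time: 44.77
eef_pos: [0.4145, -0.3193, -0.0174]
ee_rot: [[0.161, 0.987, 0.025], [0.987, -0.161, -0.019], [-0.015, 0.028, -1.0]]
wrist_force: [-0.3, -0.5, 8.0]
opening: 0.254
blue c [ 0.3596 -0.3122] L 31.6 W 5.8 dir 119.9
org c [ 0.4395 -0.2667] L 31.7 W 5.8 dir 120.1
org c [ 0.4517 -0.289 ] L 12.3 W 7.0 dir 119.1
org c [ 0.4654 -0.3117] L 31.9 W 5.9 dir 119.8
t 44.82 tcp [ 0.4145 -0.3193 -0.0174] y-axis yaw -9.4 tilt 1.81 F [-0.4  0.1  7.2] T [-0.11  0.46 -0.05] q6 [-0.89  0.27  1.92  0.01  0.92 -0.73] op 0.24794675592148271
[[ 0.1639  0.9862  0.025 ]
 [ 0.9864 -0.1635 -0.0192]
 [-0.0148  0.0278 -0.9995]]
```

```bash
python3 -m creep '[[0,0.001,0.006,0.004,0.003,0],[-0.001,0.002,0.006,0.004,0.003,0],[-0.001,0.002,0,0.004,0.003,0],[0,0.002,0,0.004,0.003,0],[0,0,0,0,0,0],[0,0,0,0,0,0],[0,0,0,0,0,0],[0,0,0,0,0,0]]';python3 - <<'E'
from h import *
st();print(ob()['ee_rot'].round(4))
E
```

```text
time: 45.48
eef_pos: [0.4121, -0.3112, -0.0045]
ee_rot: [[0.163, 0.987, 0.012], [0.987, -0.163, -0.001], [0.001, 0.012, -1.0]]
wrist_force: [-0.6, 0.4, 0.7]
opening: 0.254
t 45.48 tcp [ 0.4121 -0.3112 -0.0045] y-axis yaw -9.4 tilt 0.68 F [-0.6  0.4  0.7] T [-0.06  0.08  0.  ] q6 [-0.89  0.25  1.91  0.01  0.97 -0.73] op 0.2535841342496186
[[ 1.631e-01  9.865e-01  1.180e-02]
 [ 9.866e-01 -1.631e-01 -1.100e-03]
 [ 8.000e-04  1.180e-02 -9.999e-01]]
```

```bash
python3 -m creep '[[0,0,-0.005,0,0,0],[0,0,-0.004,0,0,0],[0,0,-0.002,0,0,0],[0,0,-0.0015,0,0,0],[0,0,-0.0015,0,0,0],[0,0,-0.0015,0,0,0],[-0.0005,0.0005,-0.0015,0,0,0],[-0.0005,0.0005,-0.0015,0,0,0]]';python3 - <<'E'
from h import *
st();print(ob()['ee_rot'].round(4))
E
```

```text
time: 46.15
eef_pos: [0.4126, -0.312, -0.0178]
ee_rot: [[0.162, 0.987, 0.011], [0.987, -0.162, -0.001], [0.001, 0.011, -1.0]]
wrist_force: [-2.8, 3.7, 13.0]
opening: 0.253
t 46.15 tcp [ 0.4126 -0.312  -0.0178] y-axis yaw -9.3 tilt 0.62 F [-2.8  3.7 13. ] T [0.7  0.79 0.  ] q6 [-0.89  0.27  1.91  0.01  0.94 -0.73] op 0.2534767652073555
[[ 1.620e-01  9.867e-01  1.080e-02]
 [ 9.868e-01 -1.620e-01 -1.100e-03]
 [ 6.000e-04  1.090e-02 -9.999e-01]]
```

```bash
python3 -m creep '[[-0.001,0.001,-0.0017,0.001,0,-0.02],[-0.001,0.001,-0.0017,0.002,0.001,-0.03],[-0.001,0.001,-0.0017,0.002,0.001,-0.03],[-0.001,0.001,-0.0017,0.002,0.001,-0.03],[-0.001,0.001,-0.0017,0.002,0.001,-0.03],[-0.001,0.001,-0.0017,0.002,0.001,-0.03],[-0.001,0.001,-0.0017,0.002,0.001,-0.03],[-0.001,0.001,-0.0017,0.002,0.001,-0.03]]';python3 - <<'E'
from h import *
wpose();print(ob()['ee_rot'].round(4))
E
```

```text
time: 46.82
eef_pos: [0.4124, -0.3159, -0.0177]
ee_rot: [[0.389, 0.921, 0.014], [0.921, -0.389, -0.009], [-0.003, 0.017, -1.0]]
wrist_force: [-1.4, 0.5, 12.1]
opening: 0.25
org c [ 0.4343 -0.2585] L 10.9 W 4.4 dir 112.2
org c [ 0.4433 -0.2727] L 18.9 W 6.0 dir 119.9
org c [ 0.4524 -0.2895] L 12.4 W 7.0 dir 119.2
org c [ 0.4659 -0.3123] L 31.9 W 5.9 dir 119.7
t 46.87 tcp [ 0.4123 -0.3158 -0.0177] y-axis yaw -23.0 tilt 0.97 F [-1.1  1.3 11.1] T [0.23 0.5  0.07] q6 [-0.89  0.27  1.92  0.01  0.94 -0.49] op 0.2536496596008315
[[ 0.3907  0.9204  0.0144]
 [ 0.9205 -0.3906 -0.0089]
 [-0.0026  0.0167 -0.9999]]
```

```bash
python3 -m creep '[[0,0.001,0.006,0.003,0.003,0],[0,0.002,0.006,0.003,0.003,0],[0,0.001,0,0.002,0.003,0],[0,0,0,0,0,0.05],[0,0,0,0,0,0.1],[0,0,0,0,0,0.1],[0,0,0,0,0,0],[0,0,0,0,0,0]]' 0;python3 - <<'E'
from h import *
wpose();print(ob()['ee_rot'].round(4))
c=wcam();cv2.imwrite('pics/w13.png',c['color'][:,:,::-1])
E
```

```text
time: 47.53
eef_pos: [0.4125, -0.3109, -0.005]
ee_rot: [[0.142, 0.99, 0.004], [0.99, -0.142, 0.002], [0.002, 0.004, -1.0]]
wrist_force: [0.4, -1.0, -0.2]
opening: 0.006
blue c [ 0.36   -0.3126] L 31.3 W 5.4 dir 119.6
blue c [ 0.3734 -0.333 ] L 9.4 W 6.8 dir 117.4
org c [ 0.4402 -0.2671] L 31.5 W 5.8 dir 119.6
org c [ 0.4524 -0.2895] L 12.3 W 7.0 dir 117.8
org c [ 0.4659 -0.3122] L 31.8 W 5.8 dir 119.7
t 47.58 tcp [ 0.4124 -0.3109 -0.0051] y-axis yaw -8.2 tilt 0.26 F [-0.6 -0.   0.3] T [-0.04  0.09 -0.01] q6 [-0.88  0.26  1.91  0.01  0.98 -0.74] op 0.00321465447950947
[[ 0.1421  0.9898  0.0042]
 [ 0.9899 -0.1421  0.0019]
 [ 0.0025  0.0038 -1.    ]]
```

View pics/w13.png

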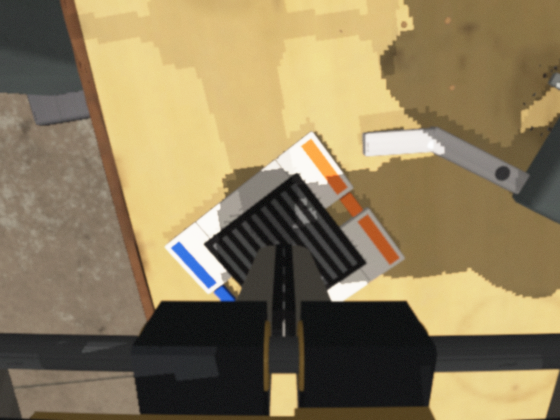

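```bash
python3 -m creep '[[0,0,-0.005,0,0,0],[0,0,-0.004,0,0,0],[0,0,-0.002,0,0,0],[0,0,-0.0015,0,0,0],[0,0,-0.0015,0,0,0],[-0.0005,0,-0.0013,0,0,0],[-0.0005,0.0005,-0.0013,0,0,-0.02],[-0.0005,0.0005,-0.0013,0,0,-0.04]]';python3 - <<'E'
from h import *
wpose();print(ob()['ee_rot'].round(4))
E
```

```text
time: 48.3
eef_pos: [0.4134, -0.3123, -0.0179]
ee_rot: [[0.207, 0.978, 0.006], [0.978, -0.207, -0.001], [0.001, 0.006, -1.0]]
wrist_force: [-1.9, 2.4, 9.7]
opening: 0.008
blue c [ 0.3607 -0.3135] L 31.4 W 5.6 dir 119.2
org c [ 0.441  -0.2682] L 31.6 W 5.9 dir 119.3
org c [ 0.453  -0.2905] L 12.2 W 7.0 dir 119.8
org c [ 0.4665 -0.3133] L 31.8 W 5.9 dir 119.4
t 48.35 tcp [ 0.4134 -0.3123 -0.0179] y-axis yaw -12.1 tilt 0.35 F [-1.9  2.3 10.6] T [0.26 0.43 0.08] q6 [-0.88  0.28  1.91  0.01  0.95 -0.68] op 0.0025728360993738496
[[ 2.097e-01  9.778e-01  6.100e-03]
 [ 9.778e-01 -2.096e-01 -9.000e-04]
 [ 4.000e-04  6.200e-03 -1.000e+00]]
```

```bash
python3 -m creep '[[-0.0005,0.0005,-0.0013,0.001,0.001,-0.05],[-0.0005,0.0005,-0.0013,0.001,0.001,-0.05],[-0.0005,0.0005,-0.0013,0.001,0.001,-0.05],[-0.0005,0.0005,-0.0013,0.001,0.001,-0.05],[-0.0005,0.0005,-0.0013,0.001,0.001,-0.05],[-0.0005,0.0005,-0.0013,0.001,0.001,-0.05],[-0.0005,0.0005,-0.0013,0.001,0.001,-0.05],[-0.0005,0.0005,-0.0013,0.001,0.001,-0.05]]';python3 - <<'E'
from h import *
wpose();print(ob()['ee_rot'].round(4))
E
```

```text
time: 49.02
eef_pos: [0.4143, -0.3145, -0.0178]
ee_rot: [[0.59, 0.807, 0.003], [0.807, -0.59, -0.004], [-0.001, 0.005, -1.0]]
wrist_force: [-2.1, 1.8, 10.6]
opening: 0.006
org c [ 0.4408 -0.268 ] L 32.0 W 6.1 dir 119.5
org c [ 0.4533 -0.2906] L 12.3 W 7.2 dir 120.0
org c [ 0.4664 -0.3134] L 31.8 W 6.0 dir 119.3
t 49.07 tcp [ 0.4144 -0.3146 -0.0179] y-axis yaw -36.3 tilt 0.28 F [-1.4  1.7 10.3] T [0.34 0.49 0.01] q6 [-0.88  0.28  1.9  -0.    0.95 -0.25] op 0.006702032322857657
[[ 0.5922  0.8058  0.0031]
 [ 0.8058 -0.5922 -0.0039]
 [-0.0013  0.0048 -1.    ]]
```

```bash
cat >> h.py <<'E'
def bal(L=0.19):
    o=ctrl.get_obs();F=np.array(o['wrist_force']);T=np.array(o['ft_torque']);R=np.array(o['ee_rot'])
    r=np.array([-(T[1]+L*F[0])/F[2],(T[0]-L*F[1])/F[2]])
    print('t',round(o['time'],2),'tcp',np.round(o['eef_pos'],4),'psi',np.degrees(np.arctan2(R[1,1],R[0,1])).round(1),'F',F.round(1),'r_x %.4f r_y %.4f'%(r@R[:2,0],r@R[:2,1]),'Tz',T[2].round(3),'xz %.4f yz %.4f'%(R[2,0],R[2,1]),'q1 %.2f q6 %.2f'%(o['q'][0],o['q'][5]))
E
python3 -m creep '[[0,0,0.006,0,0,0],[0,0.001,0.006,0,0,0.05],[0,0,0,0,0,0.1],[0,0,0,0,0,0.1],[0,0,0,0,0,0.1],[0,0,0,0,0,0.1],[0,0,-0.003,0,0,0],[0,0,-0.003,0,0,0]]' 0.25; python3 -m creep '[[0,0,-0.002,0,0,0],[0,0,-0.002,0,0,0],[0,0,-0.0013,0,0,0],[0,0,-0.0013,0,0,0],[-0.0005,0.0005,-0.0013,0,0,0],[-0.0005,0.0005,-0.0013,0,0,0],[-0.0005,0.0005,-0.0013,0,0,0],[-0.0005,0.0005,-0.0013,0,0,0]]';python3 - <<'E'
from h import *
bal()
E
```

```text
time: 49.73
eef_pos: [0.4151, -0.3145, -0.0101]
ee_rot: [[0.167, 0.986, 0.006], [0.986, -0.167, -0.004], [-0.003, 0.007, -1.0]]
wrist_force: [0.2, -0.6, -0.2]
opening: 0.254
time: 50.4
eef_pos: [0.4147, -0.314, -0.0178]
ee_rot: [[0.176, 0.984, 0.006], [0.984, -0.176, -0.005], [-0.003, 0.007, -1.0]]
wrist_force: [-1.9, 3.0, 9.8]
opening: 0.251
t 50.4 tcp [ 0.4147 -0.314  -0.0178] psi -10.2 F [-1.9  3.   9.8] r_x -0.0158 r_y -0.0208 Tz -0.005 xz -0.0034 yz 0.0069 q1 -0.88 q6 -0.71
```

```bash
cat >> h.py <<'E'
def bal2(n=8,L=0.19):
    A=[]
    for i in range(n):
        ctrl.read_camera('wrist');o=ctrl.get_obs();A.append(np.r_[o['wrist_force'],o['ft_torque']])
    A=np.array(A);print('std',A.std(0).round(2));m=A.mean(0);F,T=m[:3],m[3:];R=np.array(o['ee_rot'])
    r=np.array([-(T[1]+L*F[0])/F[2],(T[0]-L*F[1])/F[2]])
    print('t',round(o['time'],2),'tcp',np.round(o['eef_pos'],4),'psi',np.degrees(np.arctan2(R[1,1],R[0,1])).round(1),'F',F.round(1),'T',T.round(2),'r_x %.4f r_y %.4f'%(r@R[:2,0],r@R[:2,1]),'xz %.4f yz %.4f'%(R[2,0],R[2,1]))
E
python3 - <<'E'
from h import *
bal2()
E
```

```text
std [0.37 0.17 0.41 0.03 0.03 0.03]
t 50.8 tcp [ 0.4147 -0.314  -0.0178] psi -10.2 F [-2.1  2.3  9.9] T [ 0.41  0.57 -0.01] r_x -0.0053 r_y -0.0171 xz -0.0034 yz 0.0069
```

```bash
python3 -m creep '[[0,0,-0.0012,0.0005,0.003,0],[0,0,-0.0012,0.0005,0.003,0],[0,0,-0.0012,0.0005,0.003,0],[0,0,-0.0012,0.0005,0.003,0],[-0.0005,0.0005,-0.0012,0,0.002,0],[-0.0005,0.0005,-0.0012,0,0,0],[-0.0005,0.0005,-0.0012,0,0,0],[-0.0005,0.0005,-0.0012,0,0,0]]';python3 - <<'E'
from h import *
bal2()
E
```

```text
time: 51.47
eef_pos: [0.4162, -0.3159, -0.0178]
ee_rot: [[0.181, 0.984, -0.005], [0.984, -0.181, -0.007], [-0.008, -0.004, -1.0]]
wrist_force: [-2.4, 2.2, 9.1]
opening: 0.251
std [0.49 0.5  0.26 0.02 0.03 0.02]
t 51.87 tcp [ 0.4162 -0.3159 -0.0178] psi -10.4 F [-2.2  2.2  8.9] T [0.35 0.37 0.04] r_x -0.0061 r_y 0.0077 xz -0.0083 yz -0.0039
```

```bash
python3 -m creep '[[-0.001,0.001,-0.0014,0.003,-0.002,0],[-0.001,0.001,-0.0014,0.004,-0.002,0],[-0.001,0.001,-0.0014,0,0,-0.02],[-0.001,0.001,-0.0014,0.001,0,-0.03],[-0.001,0.001,-0.0014,0.001,0,-0.04],[-0.001,0.001,-0.0014,0.001,0,-0.04],[-0.001,0.001,-0.0014,0.001,0,-0.04],[-0.001,0.001,-0.0014,0.001,0,-0.04]]';python3 - <<'E'
from h import *
bal2(2);wpose()
E
```

```text
time: 52.53
eef_pos: [0.4157, -0.319, -0.0176]
ee_rot: [[0.393, 0.919, 0.01], [0.919, -0.393, -0.017], [-0.012, 0.015, -1.0]]
wrist_force: [-1.3, -0.4, 7.9]
opening: 0.251
std [0.09 0.02 0.32 0.01 0.02 0.02]
t 52.63 tcp [ 0.4157 -0.319  -0.0177] psi -23.1 F [-1.2 -0.9  6.6] T [-0.09  0.43  0.06] r_x -0.0017 r_y -0.0333 xz -0.0116 yz 0.0155
blue c [ 0.3624 -0.3152] L 18.4 W 5.6 dir 118.6
org c [ 0.4429 -0.2701] L 31.6 W 6.0 dir 119.7
org c [ 0.455  -0.2925] L 12.4 W 7.1 dir 118.8
org c [ 0.4682 -0.3154] L 31.9 W 5.9 dir 119.2
t 52.68 tcp [ 0.4157 -0.319  -0.0176] y-axis yaw -23.0 tilt 1.11 F [-1.6 -0.3  7.4] T [-0.09  0.36  0.07] q6 [-0.88  0.28  1.9  -0.    0.94 -0.48] op 0.25066501119360407
```

```bash
python3 -m creep '[[0,0,0.006,0.004,0.003,0],[0,0.002,0.006,0.004,0.003,0.05],[0,0.002,0,0.004,0.003,0.1],[0,0,0,0.004,0.001,0.1],[0,0,0,0,0,0.1],[0,0,-0.003,0,0,0],[0,0,-0.003,0,0,0],[0,0,0,0,0,0]]'; python3 - <<'E'
from h import *
st();print(ob()['ee_rot'].round(4))
E
```

```text
time: 53.35
eef_pos: [0.4166, -0.3157, -0.0095]
ee_rot: [[0.046, 0.999, 0.002], [0.999, -0.046, 0.0], [0.0, 0.002, -1.0]]
wrist_force: [0.9, -0.2, -0.5]
opening: 0.252
t 53.35 tcp [ 0.4166 -0.3157 -0.0095] y-axis yaw -2.6 tilt 0.09 F [ 0.9 -0.2 -0.5] T [-0.03  0.01  0.01] q6 [-0.88  0.28  1.89  0.    0.97 -0.84] op 0.25225191949976244
[[ 4.580e-02  9.989e-01  1.600e-03]
 [ 9.989e-01 -4.580e-02  0.000e+00]
 [ 1.000e-04  1.600e-03 -1.000e+00]]
```

```bash
python3 -m creep '[[-0.001,0,-0.004,0,0.003,0],[0,0,-0.003,0,0.002,0],[0,0,-0.0015,0,0,0],[0,0,-0.0015,0,0,0],[0,0,-0.0015,0,0,0],[0,0,-0.0015,0,0,0],[-0.0005,0.0005,-0.0015,0.001,0.002,-0.02],[-0.0005,0.0005,-0.0015,0.001,0.002,-0.04]]'; python3 - <<'E'
from h import *
bal()
E
```

```text
time: 54.02
eef_pos: [0.4181, -0.3184, -0.0178]
ee_rot: [[0.115, 0.993, -0.005], [0.993, -0.115, -0.002], [-0.002, -0.005, -1.0]]
wrist_force: [-0.5, 1.3, 10.1]
opening: 0.248
t 54.02 tcp [ 0.4181 -0.3184 -0.0178] psi -6.6 F [-0.5  1.3 10.1] r_x -0.0024 r_y -0.0011 Tz 0.126 xz -0.0023 yz -0.0046 q1 -0.88 q6 -0.76
```

```bash
python3 -m creep '[[-0.0005,0.0005,-0.0015,0.0015,0.0025,-0.04],[-0.0005,0.0005,-0.0015,0.0015,0.0025,-0.04],[-0.0005,0.0005,-0.0015,0.0015,0.0025,-0.04],[-0.0005,0.0005,-0.0015,0.0015,0.0025,-0.04],[-0.0005,0.0005,-0.0015,0.0015,0.0025,-0.04],[-0.0005,0.0005,-0.0015,0.0015,0.0025,-0.04],[-0.0005,0.0005,-0.0015,0.0015,0.0025,-0.04],[-0.0005,0.0005,-0.0015,0.0015,0.0025,-0.04]]'; python3 - <<'E'
from h import *
bal();wpose()
E
```

```text
time: 54.68
eef_pos: [0.4228, -0.323, -0.0177]
ee_rot: [[0.441, 0.897, -0.012], [0.898, -0.441, -0.001], [-0.007, -0.01, -1.0]]
wrist_force: [-1.3, 1.7, 10.5]
opening: 0.253
t 54.68 tcp [ 0.4228 -0.323  -0.0177] psi -26.2 F [-1.3  1.7 10.5] r_x -0.0093 r_y 0.0118 Tz 0.061 xz -0.0066 yz -0.0103 q1 -0.87 q6 -0.41
org c [ 0.4658 -0.2912] L 31.9 W 6.0 dir 96.4
org c [ 0.4681 -0.3166] L 12.3 W 7.0 dir 97.2
org c [ 0.4716 -0.3425] L 31.1 W 5.8 dir 96.7
t 54.73 tcp [ 0.4229 -0.3231 -0.0178] y-axis yaw -26.3 tilt 0.7 F [-1.   0.7  9.9] T [0.13 0.12 0.05] q6 [-0.87  0.32  1.85 -0.01  0.97 -0.41] op 0.2515474857092405
```

```bash
python3 -m creep '[[-0.002,0.0005,-0.0014,0,0,-0.03],[-0.004,0.001,-0.0014,0.001,0.002,-0.04],[-0.005,0.001,-0.0014,0.001,0.004,-0.03],[-0.005,0.001,-0.0014,0.001,0.004,0],[-0.005,0.001,-0.0014,0.001,0.004,0],[-0.005,0.001,-0.0014,0.001,0.004,0],[-0.004,0.001,-0.0014,0.001,0.003,0],[-0.003,0.002,-0.0014,0.001,0.002,0]]'; python3 - <<'E'
from h import *
bal();wpose()
E
```

```text
time: 55.4
eef_pos: [0.4033, -0.3263, -0.0177]
ee_rot: [[0.542, 0.84, -0.009], [0.84, -0.542, -0.016], [-0.019, 0.001, -1.0]]
wrist_force: [2.0, -0.7, 5.1]
opening: 0.253
t 55.4 tcp [ 0.4033 -0.3263 -0.0177] psi -32.8 F [ 2.  -0.7  5.1] r_x -0.0131 r_y -0.0208 Tz 0.037 xz -0.0187 yz 0.0012 q1 -0.90 q6 -0.32
org c [ 0.4503 -0.3   ] L 32.0 W 5.9 dir 88.7
org c [ 0.4492 -0.3256] L 12.4 W 7.0 dir 89.4
org c [ 0.4492 -0.3517] L 31.1 W 5.7 dir 88.9
t 55.45 tcp [ 0.4031 -0.3262 -0.0177] y-axis yaw -32.8 tilt 1.08 F [ 0.4 -0.8  5.8] T [-0.13 -0.07 -0.03] q6 [-0.9   0.28  1.9  -0.02  0.95 -0.32] op 0.24928523130371846
```

```bash
python3 -m creep '[[-0.003,0.003,-0.0018,0.006,-0.002,0],[-0.003,0.005,-0.0018,0.006,-0.001,0],[-0.003,0.007,-0.0016,0.003,0.002,0],[-0.002,0.009,-0.0016,0.003,0.003,0],[-0.002,0.01,-0.0016,0.003,0.003,0],[-0.001,0.01,-0.0016,0.003,0.003,0],[-0.001,0.01,-0.0016,0.003,0.003,0],[-0.001,0.01,-0.0016,0.003,0.003,0]]'; python3 - <<'E'
from h import *
bal();wpose()
E
```

```text
time: 56.12
eef_pos: [0.3994, -0.2808, -0.0176]
ee_rot: [[0.549, 0.836, 0.001], [0.836, -0.549, -0.022], [-0.018, 0.014, -1.0]]
wrist_force: [0.4, -3.5, 7.5]
opening: 0.25
t 56.12 tcp [ 0.3994 -0.2808 -0.0176] psi -33.3 F [ 0.4 -3.5  7.5] r_x 0.0092 r_y -0.0440 Tz -0.01 xz -0.0180 yz 0.0135 q1 -0.85 q6 -0.26
org c [ 0.4466 -0.2559] L 32.0 W 5.9 dir 87.2
org c [ 0.4447 -0.2814] L 12.2 W 7.0 dir 87.8
org c [ 0.4441 -0.3074] L 30.8 W 5.6 dir 87.4
t 56.17 tcp [ 0.3994 -0.2795 -0.0177] y-axis yaw -33.3 tilt 1.24 F [-1.1  0.4  8.4] T [0.07 0.34 0.01] q6 [-0.85  0.2   2.   -0.02  0.92 -0.26] op 0.25166073401959455
```

```bash
python3 -m creep '[[-0.001,0.01,-0.0016,0.008,0,0],[-0.001,0.011,-0.0016,0.006,0.001,0],[-0.001,0.012,-0.0016,0.005,0.002,0],[-0.001,0.012,-0.0016,0.004,0.002,0],[-0.001,0.012,-0.0016,0.004,0.002,0],[0,0.012,-0.0016,0.004,0.002,0],[0,0.012,-0.0016,0.003,0.002,0],[0.001,0.01,-0.0016,0.003,0,0]]'; python3 - <<'E'
from h import *
bal();wpose()
E
```

```text
time: 56.83
eef_pos: [0.4082, -0.2028, -0.0176]
ee_rot: [[0.554, 0.833, 0.014], [0.833, -0.553, -0.016], [-0.006, 0.021, -1.0]]
wrist_force: [-0.3, -3.4, 8.3]
opening: 0.254
t 56.83 tcp [ 0.4082 -0.2028 -0.0176] psi -33.6 F [-0.3 -3.4  8.3] r_x -0.0056 r_y -0.0361 Tz 0.015 xz -0.0058 yz 0.0207 q1 -0.72 q6 -0.14
org c [ 0.4555 -0.1803] L 32.0 W 5.9 dir 85.6
org c [ 0.4529 -0.2057] L 12.1 W 6.9 dir 84.5
org c [ 0.452 -0.226] L 19.5 W 5.6 dir 86.5
t 56.88 tcp [ 0.4085 -0.2015 -0.0177] y-axis yaw -33.6 tilt 1.2 F [-0.4  0.4 11.5] T [ 0.17  0.26 -0.02] q6 [-0.72  0.12  2.1  -0.    0.9  -0.14] op 0.24929341778685726
```

```bash
python3 -m creep '[[0.001,0.009,-0.0015,0.005,0.004,0],[0.003,0.007,-0.0015,0.005,0.004,0],[0.004,0.006,-0.0015,0.004,0.004,0],[0.004,0.005,-0.0015,0.004,0.004,0],[0.004,0.004,-0.0015,0.003,0.003,0],[0.004,0.003,-0.0015,0.002,0.002,0],[0.003,0.003,-0.0015,0.001,0.001,0],[0.001,0.001,-0.0015,0,0,0]]'; python3 - <<'E'
from h import *
bal();wpose()
E
```

```text
time: 57.55
eef_pos: [0.4415, -0.1723, -0.0179]
ee_rot: [[0.554, 0.833, 0.002], [0.833, -0.554, -0.011], [-0.008, 0.008, -1.0]]
wrist_force: [-5.6, -0.2, 16.2]
opening: 0.244
t 57.55 tcp [ 0.4415 -0.1723 -0.0179] psi -33.6 F [-5.6 -0.2 16.2] r_x -0.0012 r_y -0.0151 Tz 0.03 xz -0.0078 yz 0.0076 q1 -0.62 q6 -0.03
org c [ 0.4891 -0.1508] L 32.0 W 6.0 dir 84.9
org c [ 0.4861 -0.176 ] L 12.0 W 7.1 dir 84.9
org c [ 0.4848 -0.2006] L 27.7 W 5.8 dir 86.8
t 57.6 tcp [ 0.4417 -0.1723 -0.0178] y-axis yaw -33.6 tilt 0.63 F [-2.9 -0.1 12.6] T [ 0.11  0.75 -0.01] q6 [-0.62  0.18  2.03 -0.01  0.92 -0.03] op 0.24689381995615756
```

```bash
python3 -m creep '[[-0.0005,0.0005,-0.0015,0.007,0.004,0],[-0.0005,0.0005,-0.0015,0.007,0.004,0],[-0.0005,0.0005,-0.0015,0,0,-0.02],[-0.0005,0.0005,-0.0015,0.0015,0.002,-0.04],[-0.0005,0.0005,-0.0015,0.0015,0.002,-0.04],[-0.0005,0.0005,-0.0015,0.0015,0.002,-0.04],[-0.0005,0.0005,-0.0015,0.0015,0.002,-0.04],[-0.0005,0.0005,-0.0015,0.0015,0.002,-0.04]]'; python3 - <<'E'
from h import *
bal();wpose()
E
```

```text
time: 58.27
eef_pos: [0.4467, -0.1737, -0.0179]
ee_rot: [[0.731, 0.683, -0.003], [0.683, -0.731, 0.002], [-0.001, -0.004, -1.0]]
wrist_force: [-2.3, 1.3, 10.6]
opening: 0.247
t 58.27 tcp [ 0.4467 -0.1737 -0.0179] psi -46.9 F [-2.3  1.3 10.6] r_x -0.0047 r_y 0.0300 Tz 0.078 xz -0.0006 yz -0.0038 q1 -0.62 q6 0.20
org c [ 0.4978 -0.1636] L 31.9 W 5.9 dir 72.0
org c [ 0.4893 -0.1878] L 12.2 W 6.8 dir 71.3
org c [ 0.4854 -0.2025] L 9.7 W 5.6 dir 75.7
t 58.32 tcp [ 0.4468 -0.1738 -0.0179] y-axis yaw -47.1 tilt 0.21 F [-1.2 -0.  11.5] T [-0.05  0.28 -0.01] q6 [-0.62  0.2   2.01  0.    0.94  0.2 ] op 0.24829132956287733
```

```bash
python3 -m creep '[[-0.0005,0.0005,-0.0015,0.0015,0.002,-0.03],[-0.0005,0.0005,-0.0015,0.0015,0.002,-0.04],[-0.0005,0.0005,-0.0015,0.0015,0.002,-0.04],[-0.0005,0.0005,-0.0015,0.0015,0.002,-0.04],[-0.0005,0.0005,-0.0015,0.0015,0.002,-0.04],[-0.0005,0.0005,-0.0015,0.0015,0.002,-0.04],[-0.0005,0.0005,-0.0015,0.0015,0.002,-0.03],[0,0,-0.0015,0,0,0]]'; python3 - <<'E'
from h import *
bal();wpose()
E
```

```text
time: 58.98
eef_pos: [0.4535, -0.1765, -0.0179]
ee_rot: [[0.891, 0.455, -0.001], [0.455, -0.891, 0.002], [0.0, -0.002, -1.0]]
wrist_force: [-5.4, 3.4, 15.4]
opening: 0.248
t 58.98 tcp [ 0.4535 -0.1765 -0.0179] psi -63.0 F [-5.4  3.4 15.4] r_x -0.0089 r_y 0.0156 Tz 0.005 xz 0.0002 yz -0.0020 q1 -0.62 q6 0.48
org c [ 0.5053 -0.1812] L 31.9 W 5.9 dir 55.6
org c [ 0.4904 -0.2021] L 12.2 W 6.8 dir 55.2
t 59.03 tcp [ 0.4536 -0.1766 -0.0179] y-axis yaw -62.9 tilt 0.1 F [-3.4  0.7 14.1] T [ 0.23  0.69 -0.01] q6 [-0.62  0.21  1.99  0.    0.94  0.48] op 0.25167204390627856
```

```bash
python3 -m creep '[[0.001,0.002,-0.0014,0,0,0.005],[0.002,0.003,-0.0014,0.001,0,0.005],[0.003,0.002,-0.0014,0.001,0,0.005],[0.004,0.001,-0.0014,0.001,0,0.005],[0.004,0,-0.0014,0.001,0,0],[0.004,-0.002,-0.0014,0,0,0],[0.004,-0.002,-0.0014,0,0,0],[0.003,-0.002,-0.0014,0,0,0]]'; python3 - <<'E'
from h import *
bal();wpose()
E
```

```text
time: 59.7
eef_pos: [0.4833, -0.1791, -0.0179]
ee_rot: [[0.882, 0.471, 0.001], [0.471, -0.882, -0.002], [0.0, 0.002, -1.0]]
wrist_force: [-4.1, 2.4, 15.6]
opening: 0.25
t 59.7 tcp [ 0.4833 -0.1791 -0.0179] psi -61.9 F [-4.1  2.4 15.6] r_x -0.0130 r_y -0.0116 Tz 0.062 xz 0.0001 yz 0.0022 q1 -0.59 q6 0.49
org c [ 0.5351 -0.1828] L 31.9 W 5.9 dir 56.1
org c [ 0.5207 -0.2039] L 12.0 W 7.1 dir 56.6
t 59.75 tcp [ 0.4839 -0.1796 -0.0179] y-axis yaw -61.9 tilt 0.19 F [-2.8  1.3 12.3] T [ 0.42  0.58 -0.02] q6 [-0.59  0.28  1.91 -0.    0.95  0.49] op 0.24661401820324483
```

```bash
python3 -m creep '[[0.002,-0.003,-0.0014,0,0,0],[0.003,-0.0035,-0.0014,0,0,0],[0.003,-0.0035,-0.0014,0,0,0],[0.003,-0.0035,-0.0014,0,0,0],[0.004,-0.0025,-0.0014,0,0,0],[0.004,-0.0025,-0.0014,0,0,0],[0.004,-0.0025,-0.0014,0,0,0],[0.003,-0.002,-0.0014,0,0,0]]'; python3 - <<'E'
from h import *
bal();wpose()
c=wcam();cv2.imwrite('pics/w14.png',c['color'][:,:,::-1])
E
```

```text
time: 60.42
eef_pos: [0.501, -0.1991, -0.0177]
ee_rot: [[0.881, 0.472, -0.029], [0.472, -0.881, 0.008], [-0.022, -0.021, -1.0]]
wrist_force: [-6.3, 1.8, 14.9]
opening: 0.25
t 60.42 tcp [ 0.501  -0.1991 -0.0177] psi -61.8 F [-6.3  1.8 14.9] r_x -0.0106 r_y 0.0023 Tz 0.007 xz -0.0221 yz -0.0207 q1 -0.60 q6 0.49
org c [ 0.5422 -0.1839] L 23.7 W 5.9 dir 76.8
org c [ 0.5381 -0.2006] L 5.5 W 5.1 dir 165.6
org c [ 0.5353 -0.2126] L 12.1 W 7.3 dir 76.7
org c [ 0.5325 -0.2255] L 5.9 W 5.3 dir 163.5
t 60.47 tcp [ 0.5017 -0.1996 -0.0177] y-axis yaw -61.8 tilt 1.66 F [-5.1  0.4 12.7] T [-0.06  1.09 -0.  ] q6 [-0.6   0.35  1.81 -0.01  1.    0.49] op 0.24568704566465058
```

View pics/w14.png

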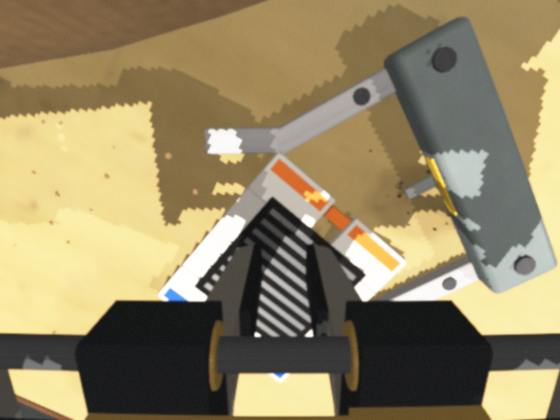

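```bash
python3 -m creep '[[0,0,0.006,-0.001,-0.007,0],[-0.004,-0.001,0.006,-0.001,-0.007,0],[-0.004,-0.001,0,-0.001,-0.007,0],[-0.002,-0.001,0,-0.001,-0.006,0],[0,0,-0.003,0,0,0],[0,0,-0.003,0,0,0],[0,0,0,0,0,0],[0,0,0,0,0,0]]'; python3 - <<'E'
from h import *
wpose();print(ob()['ee_rot'].round(4))
E
```

```text
time: 61.18
eef_pos: [0.4886, -0.2012, -0.0133]
ee_rot: [[0.883, 0.47, -0.001], [0.47, -0.883, 0.005], [0.001, -0.005, -1.0]]
wrist_force: [0.8, -0.4, -0.3]
opening: 0.251
org c [ 0.541  -0.1881] L 31.9 W 6.0 dir 77.7
org c [ 0.535 -0.213] L 12.3 W 7.0 dir 77.7
org c [ 0.5305 -0.2362] L 25.8 W 5.8 dir 77.7
t 61.23 tcp [ 0.4884 -0.2011 -0.0134] y-axis yaw -62.0 tilt 0.32 F [-0.1  0.4 -0.4] T [-0.06  0.15 -0.01] q6 [-0.62  0.3   1.87  0.    0.97  0.46] op 0.24980366870945617
[[ 0.8828  0.4697 -0.0015]
 [ 0.4697 -0.8828  0.0054]
 [ 0.0012 -0.0055 -1.    ]]
```

```bash
python3 -m creep '[[0.002,-0.002,-0.003,0,0,0],[0,0,-0.0015,0,0,0],[0,0,-0.0015,0,0,0],[-0.0005,0.0005,-0.0015,0,0,0],[-0.003,0.001,-0.0015,0,0,0],[-0.006,0.003,-0.0015,0,0.002,0],[-0.008,0.004,-0.0015,0.001,0.003,0],[-0.008,0.004,-0.0015,0.001,0.003,0]]'; python3 - <<'E'
from h import *
bal();wpose()
E
```

```text
time: 61.9
eef_pos: [0.4751, -0.1975, -0.0178]
ee_rot: [[0.882, 0.471, 0.007], [0.471, -0.882, -0.005], [0.004, 0.007, -1.0]]
wrist_force: [1.6, -0.1, 6.1]
opening: 0.248
t 61.9 tcp [ 0.4751 -0.1975 -0.0178] psi -61.9 F [ 1.6 -0.1  6.1] r_x -0.0196 r_y 0.0110 Tz 0.009 xz 0.0038 yz 0.0071 q1 -0.63 q6 0.45
org c [ 0.5255 -0.1821] L 31.9 W 6.0 dir 77.7
org c [ 0.5196 -0.2069] L 12.2 W 7.1 dir 75.4
org c [ 0.5147 -0.2311] L 28.1 W 5.9 dir 77.5
t 61.95 tcp [ 0.4743 -0.197  -0.0178] y-axis yaw -61.9 tilt 0.42 F [ 0.1 -0.   6.9] T [-0.    0.19  0.06] q6 [-0.63  0.27  1.92 -0.    0.94  0.45] op 0.25232957714046494
```

```bash
python3 -m creep '[[-0.008,0.005,-0.0016,0.001,0.003,0],[-0.008,0.006,-0.0016,0.002,0.003,0],[-0.006,0.007,-0.0016,0.002,0.003,0],[-0.003,0.004,-0.0016,0.003,0.004,0],[-0.001,0.001,-0.0016,0.003,0.004,0],[-0.0005,0.0005,-0.0015,0.002,0.002,-0.03],[-0.0005,0.0005,-0.0015,0.0015,0.002,-0.04],[-0.0005,0.0005,-0.0015,0.0015,0.002,-0.04]]'; python3 - <<'E'
from h import *
bal();wpose()
E
```

```text
time: 62.62
eef_pos: [0.4575, -0.1815, -0.0178]
ee_rot: [[0.929, 0.369, 0.005], [0.369, -0.929, -0.009], [0.001, 0.01, -1.0]]
wrist_force: [-0.3, 1.1, 12.9]
opening: 0.248
t 62.62 tcp [ 0.4575 -0.1815 -0.0178] psi -68.3 F [-0.3  1.1 12.9] r_x -0.0325 r_y -0.0148 Tz 0.084 xz 0.0014 yz 0.0100 q1 -0.62 q6 0.57
org c [ 0.512  -0.1731] L 32.0 W 5.9 dir 71.9
org c [ 0.5036 -0.1973] L 12.3 W 7.0 dir 72.7
org c [ 0.4974 -0.2179] L 21.8 W 5.9 dir 72.1
t 62.67 tcp [ 0.4576 -0.1816 -0.0178] y-axis yaw -68.5 tilt 0.58 F [-0.9  0.6 11.3] T [0.23 0.42 0.03] q6 [-0.62  0.22  1.98 -0.01  0.93  0.58] op 0.24992735784214679
```

```bash
python3 -m creep '[[-0.0005,0.0005,-0.0015,0.007,0.003,0],[-0.0005,0.0005,-0.0015,0.006,0.003,0],[-0.0005,0.0005,-0.0015,0.0015,0.002,-0.04],[-0.0005,0.0005,-0.0015,0.0015,0.002,-0.04],[-0.0005,0.0005,-0.0015,0.0015,0.002,-0.05],[-0.0005,0.0005,-0.0015,0.0015,0.002,-0.05],[-0.0005,0.0005,-0.0015,0.0015,0.002,-0.05],[0,0,-0.0015,0.001,0,-0.03]]'; python3 - <<'E'
from h import *
bal();wpose()
E
```

```text
time: 63.33
eef_pos: [0.4619, -0.1835, -0.0179]
ee_rot: [[0.994, 0.108, 0.002], [0.108, -0.994, 0.002], [0.003, -0.002, -1.0]]
wrist_force: [-2.0, 2.3, 13.1]
opening: 0.249
t 63.33 tcp [ 0.4619 -0.1835 -0.0179] psi -83.8 F [-2.   2.3 13.1] r_x -0.0187 r_y 0.0119 Tz 0.027 xz 0.0026 yz -0.0017 q1 -0.62 q6 0.84
blue c [ 0.4445 -0.1316] L 12.9 W 5.4 dir 56.8
org c [ 0.5165 -0.1901] L 31.9 W 6.0 dir 56.7
org c [ 0.502  -0.2112] L 12.3 W 6.9 dir 56.8
org c [ 0.4927 -0.2261] L 13.9 W 5.9 dir 56.8
t 63.38 tcp [ 0.462  -0.1836 -0.0179] y-axis yaw -83.9 tilt 0.19 F [-1.9  0.7 12.3] T [0.13 0.45 0.05] q6 [-0.62  0.24  1.96  0.    0.94  0.84] op 0.25013676199211693
```

```bash
python3 -m creep '[[0.001,0.002,-0.0015,0.001,0,0],[0.001,0.003,-0.0015,0.001,0,0],[0.001,0.003,-0.0015,0.001,0,0],[0.001,0.003,-0.0015,0.001,0,0],[0.001,0.002,-0.0015,0.001,0,0],[0.001,0,-0.0015,0,0,0],[0.001,0,-0.0015,0,0,0],[0.001,-0.001,-0.0015,0,0,0]]'; python3 - <<'E'
from h import *
bal();wpose()
c=wcam();cv2.imwrite('pics/w15.png',c['color'][:,:,::-1])
E
```

```text
time: 64.05
eef_pos: [0.4749, -0.179, -0.0179]
ee_rot: [[0.994, 0.11, 0.008], [0.11, -0.994, -0.007], [0.008, 0.008, -1.0]]
wrist_force: [-3.8, 2.9, 16.7]
opening: 0.249
t 64.05 tcp [ 0.4749 -0.179  -0.0179] psi -83.7 F [-3.8  2.9 16.7] r_x -0.0095 r_y -0.0199 Tz -0.014 xz 0.0076 yz 0.0082 q1 -0.60 q6 0.86
org c [ 0.5291 -0.1857] L 31.9 W 6.0 dir 56.3
org c [ 0.5145 -0.2067] L 12.3 W 6.9 dir 56.5
org c [ 0.5056 -0.221 ] L 12.5 W 5.8 dir 57.3
t 64.1 tcp [ 0.4752 -0.1793 -0.0179] y-axis yaw -83.7 tilt 0.68 F [-3.3  2.7 14.3] T [ 0.64  0.88 -0.03] q6 [-0.6   0.25  1.94 -0.    0.93  0.86] op 0.24923520318762252
```

View pics/w15.png

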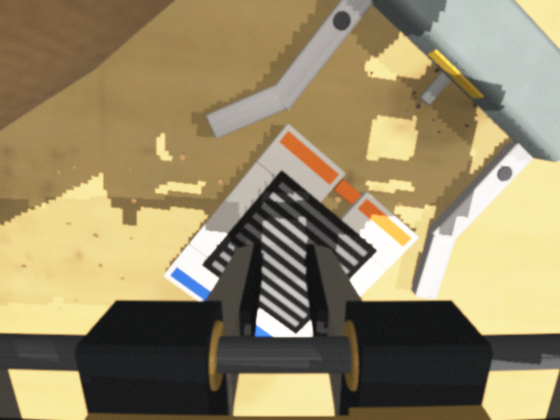

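```bash
python3 -m creep '[[0.002,-0.001,-0.0014,0.003,0.003,0],[0.004,-0.0025,-0.0014,0.002,0.003,0],[0.004,-0.0026,-0.0014,0,0,0],[0.004,-0.0026,-0.0014,0,0,0],[0.004,-0.0026,-0.0014,0,0,0],[0.004,-0.0026,-0.0014,0,0,0],[0.004,-0.0026,-0.0014,0,0,0],[0.003,-0.002,-0.0014,0,0,0]]'; python3 - <<'E'
from h import *
bal();wpose()
c=wcam();cv2.imwrite('pics/w16.png',c['color'][:,:,::-1])
E
```

```text
time: 64.82
eef_pos: [0.5056, -0.1977, -0.0179]
ee_rot: [[0.994, 0.112, -0.001], [0.112, -0.994, -0.001], [-0.001, 0.001, -1.0]]
wrist_force: [-5.4, 2.2, 14.1]
opening: 0.247
t 64.82 tcp [ 0.5056 -0.1977 -0.0179] psi -83.5 F [-5.4  2.2 14.1] r_x 0.0064 r_y -0.0038 Tz 0.008 xz -0.0010 yz 0.0011 q1 -0.59 q6 0.86
org c [ 0.5601 -0.2043] L 31.9 W 6.0 dir 56.4
org c [ 0.5456 -0.2254] L 12.2 W 7.1 dir 56.7
org c [ 0.5375 -0.2384] L 9.6 W 5.8 dir 56.7
t 64.87 tcp [ 0.5063 -0.1982 -0.0179] y-axis yaw -83.6 tilt 0.11 F [-3.1  1.4 13.3] T [ 0.36  0.57 -0.  ] q6 [-0.59  0.34  1.83 -0.    0.97  0.86] op 0.24604888908396383
```

View pics/w16.png

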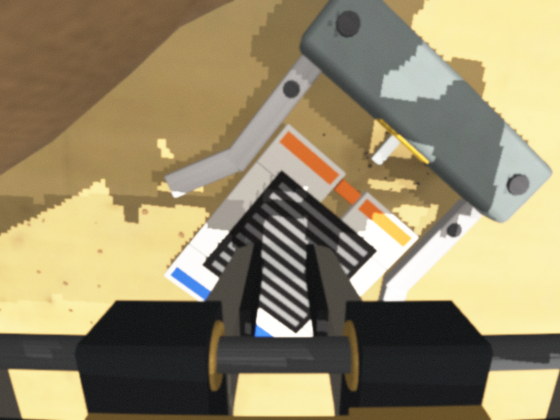

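```bash
python3 -m creep '[[0.002,-0.0015,-0.0015,0,0,0],[0.003,-0.0025,-0.0015,0,0,0],[0.003,-0.0025,-0.0015,0,0,0],[0.003,-0.002,-0.0015,0,0,0],[0.003,-0.002,-0.0015,0,0,0],[0.003,-0.002,-0.0015,0,0,0],[0.002,-0.0015,-0.0015,0,0,0],[0.002,-0.0015,-0.0015,0,0,0]]'; python3 - <<'E'
from h import *
bal();wpose()
E
```

```text
time: 65.58
eef_pos: [0.5269, -0.2121, -0.0179]
ee_rot: [[0.993, 0.115, -0.007], [0.115, -0.993, 0.002], [-0.007, -0.003, -1.0]]
wrist_force: [-6.7, 3.9, 16.5]
opening: 0.247
t 65.58 tcp [ 0.5269 -0.2121 -0.0179] psi -83.4 F [-6.7  3.9 16.5] r_x -0.0041 r_y 0.0053 Tz 0.027 xz -0.0072 yz -0.0030 q1 -0.59 q6 0.86
org c [ 0.5815 -0.2187] L 32.0 W 6.0 dir 56.5
org c [ 0.5601 -0.2352] L 12.1 W 7.3 dir 56.7
org c [ 0.5588 -0.253 ] L 9.5 W 6.0 dir 54.5
t 65.63 tcp [ 0.5273 -0.2124 -0.0179] y-axis yaw -83.4 tilt 0.4 F [-6.1  4.6 15.3] T [0.58 1.09 0.04] q6 [-0.59  0.4   1.75 -0.    1.    0.86] op 0.250174897770122
```

```bash
python3 -m creep '[[0.002,-0.0015,-0.0017,0,0,0],[0.003,-0.002,-0.0017,0,0,0],[0.003,-0.002,-0.0017,0,-0.002,0],[0.003,-0.002,-0.0017,0,-0.003,0],[0.003,-0.002,-0.0017,-0.002,-0.004,0],[0.002,-0.0015,-0.0017,-0.002,-0.004,0],[0.002,-0.0015,-0.0017,-0.002,-0.004,0],[0.002,-0.0015,-0.0017,-0.002,-0.004,0]]'; python3 - <<'E'
from h import *
bal();wpose()
E
```

```text
time: 66.3
eef_pos: [0.5293, -0.2138, -0.0176]
ee_rot: [[0.992, 0.12, -0.036], [0.121, -0.992, 0.021], [-0.033, -0.025, -0.999]]
wrist_force: [-11.4, 7.5, 22.6]
opening: 0.249
t 66.3 tcp [ 0.5293 -0.2138 -0.0176] psi -83.1 F [-11.4   7.5  22.6] r_x -0.0077 r_y 0.0152 Tz -0.129 xz -0.0334 yz -0.0248 q1 -0.59 q6 0.86
org c [ 0.5844 -0.2201] L 32.0 W 6.0 dir 57.4
org c [ 0.5613 -0.2356] L 12.2 W 5.0 dir 56.4
org c [ 0.5619 -0.2552] L 11.3 W 5.9 dir 56.8
t 66.35 tcp [ 0.5293 -0.2138 -0.0176] y-axis yaw -83.1 tilt 2.39 F [-11.2   7.9  23. ] T [ 1.08  2.31 -0.19] q6 [-0.59  0.43  1.71 -0.    1.04  0.86] op 0.24955788589423625
```

```bash
python3 -m creep '[[0,0,-0.0014,-0.007,-0.012,0],[-0.002,0.001,-0.0014,-0.007,-0.012,0],[-0.005,0.003,-0.0014,-0.005,-0.01,0],[-0.008,0.005,-0.0014,0,0,0],[-0.01,0.006,-0.0014,0.001,0.003,0],[-0.01,0.006,-0.0014,0.003,0.005,0],[-0.01,0.006,-0.0014,0.003,0.005,0],[-0.01,0.006,-0.0014,0.003,0.005,0]]'; python3 - <<'E'
from h import *
bal();wpose()
E
```

```text
time: 67.02
eef_pos: [0.4845, -0.1878, -0.0178]
ee_rot: [[0.993, 0.121, 0.006], [0.121, -0.993, -0.006], [0.005, 0.007, -1.0]]
wrist_force: [2.0, -2.7, 7.9]
opening: 0.248
t 67.02 tcp [ 0.4845 -0.1878 -0.0178] psi -83.0 F [ 2.  -2.7  7.9] r_x -0.0231 r_y -0.0477 Tz -0.013 xz 0.0047 yz 0.0069 q1 -0.60 q6 0.85
org c [ 0.5393 -0.1941] L 31.9 W 5.9 dir 56.7
org c [ 0.516  -0.2094] L 12.3 W 4.8 dir 57.0
org c [ 0.5161 -0.2292] L 11.6 W 5.8 dir 56.7
t 67.07 tcp [ 0.4833 -0.187  -0.0178] y-axis yaw -83.0 tilt 0.4 F [-0.9  0.3  8.4] T [0.21 0.44 0.03] q6 [-0.6   0.28  1.91 -0.    0.95  0.85] op 0.2503081301464274
```

```bash
python3 -m creep '[[-0.01,0.007,-0.0015,0.003,0.005,0],[-0.01,0.007,-0.0015,0.003,0.005,0],[-0.008,0.006,-0.0015,0.003,0.005,0],[-0.005,0.004,-0.0015,0.003,0.004,0],[-0.002,0.001,-0.0015,0.001,0.002,0],[-0.0005,0.0005,-0.0015,0.001,0.002,0.03],[-0.0005,0.0005,-0.0015,0.001,0.002,0.04],[-0.0005,0.0005,-0.0015,0.001,0.002,0.05]]'; python3 - <<'E'
from h import *
bal();wpose()
E
```

```text
time: 67.73
eef_pos: [0.4581, -0.1677, -0.0179]
ee_rot: [[0.97, 0.243, 0.004], [0.243, -0.97, -0.007], [0.002, 0.008, -1.0]]
wrist_force: [-1.0, -0.1, 11.5]
opening: 0.254
t 67.73 tcp [ 0.4581 -0.1677 -0.0179] psi -76.0 F [-1.  -0.1 11.5] r_x -0.0072 r_y -0.0252 Tz 0.025 xz 0.0025 yz 0.0077 q1 -0.60 q6 0.73
org c [ 0.5192 -0.1705] L 32.0 W 5.9 dir 63.4
org c [ 0.4977 -0.1884] L 12.0 W 4.6 dir 63.7
org c [ 0.498  -0.2127] L 21.6 W 5.9 dir 63.1
t 67.78 tcp [ 0.4581 -0.1677 -0.0179] y-axis yaw -75.8 tilt 0.46 F [-0.4  0.9 11.4] T [0.26 0.32 0.03] q6 [-0.6   0.21  1.99 -0.    0.93  0.73] op 0.2519301002946888
```

```bash
python3 -m creep '[[0,0,0.005,0,0,0],[0.004,-0.002,0.004,0,0,0],[0.004,-0.002,0,0,0,0],[0.001,-0.001,-0.002,0,0,0],[0,0,-0.002,0,0,0],[0,0,-0.0015,0,0,0],[0,0,-0.0015,0,0,0],[0,0,-0.0015,0,0,0]]'; python3 - <<'E'
from h import *
bal();wpose()
E
```

```text
time: 68.45
eef_pos: [0.4663, -0.1719, -0.018]
ee_rot: [[0.969, 0.246, 0.0], [0.246, -0.969, -0.005], [-0.001, 0.004, -1.0]]
wrist_force: [-7.5, 3.9, 30.6]
opening: 0.251
t 68.45 tcp [ 0.4663 -0.1719 -0.018 ] psi -75.8 F [-7.5  3.9 30.6] r_x -0.0045 r_y -0.0104 Tz 0.02 xz -0.0007 yz 0.0045 q1 -0.59 q6 0.73
org c [ 0.5192 -0.17  ] L 32.0 W 6.0 dir 63.7
org c [ 0.498 -0.188] L 12.1 W 4.8 dir 63.3
org c [ 0.4997 -0.2098] L 15.8 W 5.9 dir 64.0
t 68.5 tcp [ 0.4664 -0.172  -0.0178] y-axis yaw -75.8 tilt 0.27 F [-2.6  1.9  9.4] T [0.41 0.73 0.03] q6 [-0.59  0.23  1.96 -0.    0.94  0.73] op 0.24886413062220866
```

Centred. Turn in the + direction with the tilt compensation, also pulling back slightly.

```bash
python3 -m creep '[[-0.001,0.001,-0.0014,0.001,0.002,0.04],[-0.002,0.001,-0.0014,0.001,0.002,0.06],[-0.002,0.001,-0.0014,0.001,0.003,0.07],[-0.002,0.001,-0.0014,0.001,0.003,0.07],[-0.002,0.001,-0.0014,0.001,0.003,0.07],[-0.002,0.001,-0.0014,0.001,0.003,0.07],[-0.002,0.001,-0.0014,0.001,0.003,0.07],[-0.002,0.001,-0.0014,0.001,0.003,0.07]]'; python3 - <<'E'
from h import *
bal();wpose()
E
```

```text
time: 69.17
eef_pos: [0.4657, -0.1714, -0.0177]
ee_rot: [[0.705, 0.709, 0.009], [0.709, -0.705, -0.008], [0.0, 0.012, -1.0]]
wrist_force: [0.2, 0.2, 8.0]
opening: 0.251
t 69.17 tcp [ 0.4657 -0.1714 -0.0177] psi -44.8 F [0.2 0.2 8. ] r_x 0.0027 r_y -0.0186 Tz -0.076 xz 0.0003 yz 0.0118 q1 -0.60 q6 0.19
org c [ 0.5132 -0.155 ] L 32.0 W 5.9 dir 81.8
org c [ 0.4985 -0.1786] L 12.2 W 4.6 dir 82.4
org c [ 0.5068 -0.1995] L 17.5 W 5.7 dir 82.2
t 69.22 tcp [ 0.4656 -0.1714 -0.0177] y-axis yaw -44.6 tilt 0.67 F [1.2 0.3 8.6] T [ 0.06  0.11 -0.02] q6 [-0.6   0.23  1.98 -0.    0.93  0.18] op 0.25130523403145877
```

```bash
python3 -m creep '[[-0.001,0.0005,-0.0017,0.004,0.005,0],[-0.001,0.0005,-0.0017,0.004,0.005,0.03],[-0.001,0.0005,-0.0017,0.001,0.002,0.05],[-0.001,0.0005,-0.0017,0.001,0.002,0.06],[-0.001,0.0005,-0.0017,0.001,0.002,0.06],[-0.001,0.0005,-0.0017,0.001,0.002,0.06],[-0.001,0.0005,-0.0017,0.001,0.002,0.06],[-0.001,0.0005,-0.0017,0.001,0.002,0.06]]'; python3 - <<'E'
from h import *
bal();wpose()
E
```

```text
time: 69.88
eef_pos: [0.4694, -0.1741, -0.0178]
ee_rot: [[0.374, 0.928, 0.006], [0.928, -0.374, -0.004], [-0.001, 0.007, -1.0]]
wrist_force: [-1.4, 0.5, 12.0]
opening: 0.252
t 69.88 tcp [ 0.4694 -0.1741 -0.0178] psi -21.9 F [-1.4  0.5 12. ] r_x 0.0055 r_y -0.0150 Tz -0.076 xz -0.0011 yz 0.0069 q1 -0.60 q6 -0.21
org c [ 0.5071 -0.141 ] L 31.7 W 5.9 dir 104.1
org c [ 0.5025 -0.1683] L 12.2 W 4.6 dir 105.0
org c [ 0.5197 -0.1912] L 31.5 W 5.8 dir 104.0
t 69.93 tcp [ 0.4694 -0.1741 -0.0178] y-axis yaw -21.8 tilt 0.41 F [-1.3 -0.4 10.9] T [ 0.15  0.41 -0.05] q6 [-0.6   0.24  1.96  0.    0.94 -0.22] op 0.24931036717238095
```

```bash
python3 -m creep '[[-0.0015,0.001,-0.0017,0.001,0.003,0.06],[-0.0015,0.001,-0.0017,0.001,0.003,0.07],[-0.0015,0.001,-0.0017,0.001,0.003,0.07],[-0.0015,0.001,-0.0017,0.001,0.003,0.07],[-0.0015,0.001,-0.0017,0.001,0.003,0.07],[-0.0015,0.001,-0.0017,0.001,0.003,0.07],[-0.0015,0.001,-0.0017,0.001,0.003,0.07],[-0.0015,0.001,-0.0017,0.001,0.003,0.07]]'; python3 - <<'E'
from h import *
bal();wpose()
E
```

```text
time: 70.6
eef_pos: [0.4706, -0.1727, -0.0178]
ee_rot: [[-0.192, 0.981, 0.006], [0.981, 0.192, -0.004], [-0.005, 0.005, -1.0]]
wrist_force: [-0.6, -0.5, 10.5]
opening: 0.248
t 70.6 tcp [ 0.4706 -0.1727 -0.0178] psi 11.1 F [-0.6 -0.5 10.5] r_x 0.0158 r_y -0.0158 Tz -0.058 xz -0.0051 yz 0.0051 q1 -0.59 q6 -0.79
blue c [ 0.4176 -0.1792] L 31.6 W 5.6 dir 119.0
blue c [ 0.4305 -0.1997] L 9.4 W 6.7 dir 117.7
org c [ 0.4981 -0.1346] L 31.8 W 5.7 dir 119.0
org c [ 0.5008 -0.1621] L 12.1 W 4.2 dir 118.8
org c [ 0.5214 -0.1762] L 23.3 W 5.9 dir 119.0
t 70.65 tcp [ 0.4705 -0.1727 -0.0179] y-axis yaw 11.3 tilt 0.41 F [-0.2 -0.9 11.7] T [ 0.01  0.32 -0.04] q6 [-0.59  0.24  1.96 -0.    0.94 -0.79] op 0.2502072659935134
```

```bash
python3 -m creep '[[-0.001,0.0005,-0.0018,0.003,0.005,0],[-0.001,0.0005,-0.0018,0.003,0.004,0.03],[-0.001,0.0005,-0.0018,0.001,0.002,0.05],[-0.001,0.0005,-0.0018,0.001,0.002,0.05],[-0.001,0.0005,-0.0018,0.001,0.002,0.05],[-0.001,0.0005,-0.0018,0.001,0.002,0.05],[-0.001,0.0005,-0.0018,0.001,0.002,0.05],[-0.001,0.0005,-0.0018,0.001,0.002,0.05]]'; python3 - <<'E'
from h import *
bal();wpose()
E
```

```text
time: 71.32
eef_pos: [0.4743, -0.1765, -0.0179]
ee_rot: [[-0.516, 0.857, 0.004], [0.857, 0.516, -0.005], [-0.006, 0.001, -1.0]]
wrist_force: [-2.5, 0.5, 12.2]
opening: 0.25
t 71.32 tcp [ 0.4743 -0.1765 -0.0179] psi 31.0 F [-2.5  0.5 12.2] r_x -0.0027 r_y 0.0079 Tz -0.078 xz -0.0061 yz 0.0009 q1 -0.59 q6 -1.13
blue c [ 0.4267 -0.2006] L 31.6 W 5.9 dir 139.7
blue c [ 0.4459 -0.2153] L 9.1 W 6.7 dir 141.1
org c [ 0.487  -0.1308] L 31.5 W 5.7 dir 138.9
org c [ 0.4991 -0.1559] L 12.2 W 4.2 dir 138.1
org c [ 0.5233 -0.1622] L 23.4 W 5.9 dir 139.0
t 71.37 tcp [ 0.4744 -0.1766 -0.0179] y-axis yaw 31.2 tilt 0.36 F [-1.2  0.9 11.2] T [ 0.12  0.31 -0.03] q6 [-0.59  0.25  1.94 -0.    0.94 -1.14] op 0.24961659758238763
```

```bash
python3 -m creep '[[-0.002,0.001,-0.0018,0.002,0.003,0.05],[-0.002,0.001,-0.0018,0.001,0.002,0.055],[-0.002,0.001,-0.0018,0.001,0.002,0.055],[-0.002,0.001,-0.0018,0.001,0.002,0.055],[-0.002,0.001,-0.0018,0.001,0.002,0.055],[-0.002,0.001,-0.0018,0.001,0.002,0.055],[-0.002,0.001,-0.0018,0.001,0.002,0.055],[-0.002,0.001,-0.0018,0.001,0.002,0.055]]'; python3 - <<'E'
from h import *
bal();wpose()
E
```

```text
time: 72.03
eef_pos: [0.4736, -0.1791, -0.0178]
ee_rot: [[-0.84, 0.542, 0.018], [0.542, 0.841, -0.011], [-0.021, 0.001, -1.0]]
wrist_force: [-0.8, 0.9, 10.8]
opening: 0.244
t 72.03 tcp [ 0.4736 -0.1791 -0.0178] psi 57.2 F [-0.8  0.9 10.8] r_x -0.0152 r_y -0.0067 Tz -0.047 xz -0.0212 yz 0.0005 q1 -0.60 q6 -1.60
blue c [ 0.441  -0.2212] L 31.8 W 5.7 dir 165.1
blue c [ 0.4648 -0.2262] L 9.6 W 6.6 dir 162.8
org c [ 0.4646 -0.1321] L 31.7 W 5.8 dir 165.4
org c [ 0.4864 -0.1493] L 12.3 W 4.4 dir 169.9
org c [ 0.511  -0.1445] L 23.2 W 5.9 dir 164.9
t 72.08 tcp [ 0.4736 -0.1791 -0.0178] y-axis yaw 57.4 tilt 1.22 F [-0.5 -0.1 10.6] T [ 0.01  0.04 -0.05] q6 [-0.6   0.24  1.96  0.    0.92 -1.6 ] op 0.25011624805662
```

```bash
python3 -m creep '[[-0.001,0.001,-0.0018,0.004,0.006,0.03],[-0.001,0.001,-0.0018,0.004,0.006,0.05],[-0.001,0.001,-0.0018,0.002,0.004,0.055],[-0.001,0.001,-0.0018,0.001,0.003,0.055],[-0.001,0.001,-0.0018,0.001,0.003,0.055],[-0.001,0.001,-0.0018,0.001,0.003,0.055],[-0.001,0.001,-0.0018,0.001,0.003,0.055],[-0.001,0.001,-0.0018,0.001,0.003,0.055]]'; python3 - <<'E'
from h import *
bal();wpose()
E
```

```text
time: 72.75
eef_pos: [0.479, -0.1811, -0.0178]
ee_rot: [[-0.99, 0.141, 0.013], [0.141, 0.99, -0.009], [-0.014, -0.007, -1.0]]
wrist_force: [-0.6, -0.3, 10.5]
opening: 0.251
t 72.75 tcp [ 0.479  -0.1811 -0.0178] psi 81.9 F [-0.6 -0.3 10.5] r_x 0.0076 r_y 0.0253 Tz -0.064 xz -0.0138 yz -0.0066 q1 -0.60 q6 -2.03
blue c [ 0.4662 -0.2326] L 31.7 W 5.8 dir 9.3
blue c [ 0.4905 -0.2273] L 10.6 W 6.6 dir 7.5
org c [ 0.4516 -0.1416] L 31.8 W 5.8 dir 9.1
org c [ 0.4784 -0.1487] L 12.2 W 4.3 dir 7.8
org c [ 0.4985 -0.1341] L 22.8 W 5.7 dir 9.0
t 72.8 tcp [ 0.4791 -0.1812 -0.0178] y-axis yaw 82.0 tilt 0.89 F [-1.2  0.9 10.4] T [ 0.12  0.18 -0.02] q6 [-0.6   0.26  1.93  0.    0.93 -2.03] op 0.24580080912847338
```

```bash
python3 -m creep '[[-0.003,0.002,-0.0017,0.004,0.006,0],[-0.004,0.003,-0.0017,0.004,0.006,0.01],[-0.004,0.003,-0.0017,0.002,0.005,0.04],[-0.004,0.003,-0.0017,0.002,0.004,0.05],[-0.003,0.002,-0.0017,0.002,0.004,0.05],[-0.002,0.001,-0.0017,0.002,0.004,0.05],[-0.001,0.001,-0.0017,0.002,0.003,0.05],[-0.001,0.001,-0.0017,0.001,0.003,0.05]]'; python3 - <<'E'
from h import *
bal();wpose()
E
```

```text
time: 73.47
eef_pos: [0.4742, -0.1763, -0.0178]
ee_rot: [[-0.985, -0.171, 0.013], [-0.171, 0.985, -0.007], [-0.012, -0.009, -1.0]]
wrist_force: [0.6, 1.6, 10.8]
opening: 0.255
t 73.47 tcp [ 0.4742 -0.1763 -0.0178] psi 99.8 F [ 0.6  1.6 10.8] r_x 0.0122 r_y 0.0150 Tz -0.046 xz -0.0116 yz -0.0093 q1 -0.60 q6 -2.34
blue c [ 0.4738 -0.2292] L 31.7 W 5.8 dir 23.6
blue c [ 0.4966 -0.2178] L 12.2 W 6.6 dir 22.7
org c [ 0.4368 -0.1449] L 31.8 W 5.7 dir 23.8
org c [ 0.4646 -0.1449] L 12.3 W 4.2 dir 24.1
org c [ 0.4792 -0.1263] L 20.1 W 5.7 dir 23.6
t 73.52 tcp [ 0.4743 -0.1763 -0.0178] y-axis yaw 100.0 tilt 0.85 F [-0.3  1.3 11.4] T [ 0.36  0.12 -0.05] q6 [-0.6   0.25  1.95  0.    0.93 -2.34] op 0.24923502598022873
```

```bash
python3 -m creep '[[-0.001,0.001,-0.0017,0.004,0.006,0],[-0.001,0.001,-0.0017,0.004,0.006,0.02],[-0.001,0.001,-0.0017,0.002,0.003,0.05],[-0.001,0.001,-0.0017,0.002,0.003,0.05],[-0.001,0.001,-0.0017,0.002,0.003,0.05],[-0.001,0.001,-0.0017,0.002,0.003,0.05],[-0.001,0.001,-0.0017,0.002,0.003,0.05],[-0.001,0.001,-0.0017,0.002,0.003,0.05]]'; python3 - <<'E'
from h import *
bal();wpose()
E
```

```text
time: 74.18
eef_pos: [0.4786, -0.1774, -0.0179]
ee_rot: [[-0.874, -0.487, 0.004], [-0.487, 0.874, -0.001], [-0.002, -0.003, -1.0]]
wrist_force: [-1.4, 0.3, 10.9]
opening: 0.249
t 74.18 tcp [ 0.4786 -0.1774 -0.0179] psi 119.1 F [-1.4  0.3 10.9] r_x -0.0090 r_y 0.0073 Tz -0.078 xz -0.0025 yz -0.0029 q1 -0.59 q6 -2.67
blue c [ 0.4955 -0.2276] L 31.7 W 5.7 dir 42.6
blue c [ 0.5133 -0.2094] L 11.9 W 6.6 dir 42.1
org c [ 0.4331 -0.1598] L 31.7 W 5.7 dir 42.5
org c [ 0.4595 -0.1508] L 12.4 W 4.4 dir 42.6
org c [ 0.4671 -0.1285] L 20.0 W 6.0 dir 43.3
t 74.23 tcp [ 0.4786 -0.1774 -0.0179] y-axis yaw 119.3 tilt 0.22 F [-0.4  0.1  9.9] T [0.13 0.21 0.01] q6 [-0.59  0.26  1.93  0.    0.95 -2.68] op 0.25178162799410025
```

```bash
python3 -m creep '[[-0.001,0.001,-0.0016,0.001,0.003,0.03],[-0.001,0.001,-0.0016,0.002,0.003,0.05],[-0.001,0.001,-0.0016,0.002,0.003,0.05],[-0.001,0.001,-0.0016,0.002,0.003,0.05],[-0.001,0.001,-0.0016,0.002,0.003,0.04],[-0.001,0.001,-0.0016,0.002,0.003,0.02],[-0.001,0.001,-0.0016,0.001,0.001,0],[0,0,-0.0016,0,0,0]]'; python3 - <<'E'
from h import *
bal();wpose()
c=wcam();cv2.imwrite('pics/w17.png',c['color'][:,:,::-1])
E
```

```text
time: 74.9
eef_pos: [0.4815, -0.1778, -0.0179]
ee_rot: [[-0.723, -0.691, -0.0], [-0.691, 0.723, -0.001], [0.0, -0.0, -1.0]]
wrist_force: [-5.9, 2.7, 17.6]
opening: 0.25
t 74.9 tcp [ 0.4815 -0.1778 -0.0179] psi 133.7 F [-5.9  2.7 17.6] r_x -0.0016 r_y 0.0048 Tz -0.057 xz 0.0004 yz -0.0004 q1 -0.59 q6 -2.92
blue c [ 0.5035 -0.2257] L 31.8 W 5.8 dir 50.0
blue c [ 0.519  -0.2056] L 12.0 W 6.8 dir 50.5
org c [ 0.433  -0.1665] L 31.6 W 5.6 dir 50.0
org c [ 0.458  -0.1541] L 12.2 W 4.2 dir 51.5
org c [ 0.461  -0.1331] L 14.6 W 5.7 dir 50.5
t 74.95 tcp [ 0.4816 -0.1779 -0.0179] y-axis yaw 133.7 tilt 0.04 F [-4.   2.2 14.6] T [ 0.49  0.96 -0.06] q6 [-0.59  0.27  1.92 -0.    0.95 -2.92] op 0.2497218359797313
```

View pics/w17.png

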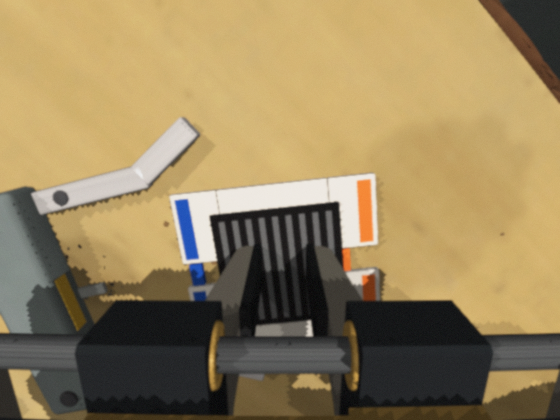

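```bash
python3 -m creep '[[0,0,0.005,0,0,0],[0.001,0,0.004,0,0,-0.1],[0.001,0.001,0,0,0,-0.12],[0,0,0,0,0,-0.12],[0,0,0,0,0,-0.12],[0,0,-0.003,0,0,-0.06],[0,0,-0.002,0,0,0],[0,0,-0.001,0,0,0]]'; python3 -m creep '[[0,0,-0.0015,0,0,0],[0,0,-0.0015,0,0,0],[0,0,-0.0015,0,0,0],[-0.0005,0.0005,-0.0015,0.001,0.001,0.02],[-0.001,0.0005,-0.0015,0.001,0.002,0.03],[-0.001,0.0005,-0.0015,0.001,0.003,0.04],[-0.001,0.0005,-0.0015,0.001,0.002,0.02],[0,0,-0.0015,0,0,0]]'; python3 - <<'E'
from h import *
bal();wpose()
E
```

```text
time: 75.67
eef_pos: [0.4827, -0.1762, -0.0153]
ee_rot: [[-0.976, -0.218, -0.001], [-0.218, 0.976, 0.001], [0.001, 0.001, -1.0]]
wrist_force: [0.4, 0.2, -0.6]
opening: 0.25
time: 76.33
eef_pos: [0.4834, -0.1775, -0.0179]
ee_rot: [[-0.941, -0.339, -0.006], [-0.339, 0.941, -0.0], [0.006, 0.002, -1.0]]
wrist_force: [-5.2, 2.6, 14.4]
opening: 0.253
t 76.33 tcp [ 0.4834 -0.1775 -0.0179] psi 109.8 F [-5.2  2.6 14.4] r_x 0.0055 r_y -0.0084 Tz -0.084 xz 0.0056 yz 0.0019 q1 -0.58 q6 -2.50
blue c [ 0.5047 -0.2264] L 31.9 W 5.7 dir 50.2
org c [ 0.4339 -0.1675] L 31.7 W 5.7 dir 50.1
org c [ 0.4589 -0.1551] L 12.1 W 4.5 dir 50.0
org c [ 0.4673 -0.1274] L 31.4 W 5.8 dir 49.9
t 76.38 tcp [ 0.4834 -0.1776 -0.0179] y-axis yaw 109.8 tilt 0.33 F [-5.   2.  12.2] T [ 0.36  0.75 -0.1 ] q6 [-0.58  0.28  1.91 -0.    0.96 -2.5 ] op 0.24905526193666813
```

```bash
python3 -m creep '[[-0.001,0.0005,-0.0015,0,0,0.01],[-0.001,0.0005,-0.0016,0.001,0.001,0.03],[-0.001,0.0005,-0.0016,0.001,0.002,0.04],[-0.001,0.0005,-0.0016,0.001,0.003,0.04],[-0.001,0.0005,-0.0016,0.001,0.002,0.02],[-0.0005,0.0005,-0.0015,0,0,0],[0,0,-0.0015,0,0,0],[0,0,-0.0015,0,0,0]]'; python3 - <<'E'
from h import *
bal();wpose()
E
```

```text
time: 77.05
eef_pos: [0.4848, -0.1789, -0.0179]
ee_rot: [[-0.877, -0.481, -0.005], [-0.481, 0.877, -0.003], [0.005, -0.0, -1.0]]
wrist_force: [-5.6, 2.9, 13.5]
opening: 0.253
t 77.05 tcp [ 0.4848 -0.1789 -0.0179] psi 118.7 F [-5.6  2.9 13.5] r_x -0.0043 r_y -0.0082 Tz -0.069 xz 0.0054 yz -0.0003 q1 -0.58 q6 -2.65
blue c [ 0.5055 -0.2273] L 31.7 W 5.6 dir 50.5
blue c [ 0.5198 -0.2077] L 9.7 W 6.7 dir 47.3
org c [ 0.4345 -0.1685] L 31.6 W 5.7 dir 50.4
org c [ 0.4594 -0.156 ] L 12.4 W 4.5 dir 50.3
org c [ 0.4676 -0.1282] L 31.6 W 6.0 dir 50.0
t 77.1 tcp [ 0.4849 -0.179  -0.0179] y-axis yaw 118.7 tilt 0.31 F [-5.7  1.4 13.4] T [ 0.47  0.94 -0.1 ] q6 [-0.58  0.28  1.9  -0.01  0.96 -2.65] op 0.24916416698691665
```

```bash
python3 -m creep '[[-0.002,0.0005,-0.0015,0,0.001,-0.01],[-0.004,0.001,-0.0015,0.001,0.003,0],[-0.006,0.002,-0.0015,0.001,0.004,0],[-0.007,0.003,-0.0015,0.002,0.004,0],[-0.007,0.003,-0.0015,0.002,0.004,0],[-0.007,0.003,-0.0015,0.002,0.004,0],[-0.006,0.003,-0.0015,0.002,0.004,0],[-0.003,0.001,-0.0015,0.001,0.003,0]]'; python3 - <<'E'
from h import *
bal();wpose()
E
```

```text
time: 77.77
eef_pos: [0.458, -0.1717, -0.0178]
ee_rot: [[-0.878, -0.478, 0.0], [-0.478, 0.878, -0.01], [0.004, -0.009, -1.0]]
wrist_force: [2.7, 0.3, 6.6]
opening: 0.251
t 77.77 tcp [ 0.458  -0.1717 -0.0178] psi 118.6 F [2.7 0.3 6.6] r_x -0.0003 r_y 0.0347 Tz -0.017 xz 0.0044 yz -0.0091 q1 -0.60 q6 -2.66
blue c [ 0.479  -0.2197] L 31.7 W 5.8 dir 50.8
blue c [ 0.493  -0.2003] L 8.5 W 6.6 dir 51.8
org c [ 0.4077 -0.1613] L 31.6 W 5.7 dir 50.7
org c [ 0.4326 -0.1487] L 12.3 W 4.5 dir 50.7
org c [ 0.4406 -0.1209] L 31.6 W 6.1 dir 50.2
t 77.82 tcp [ 0.4579 -0.1717 -0.0177] y-axis yaw 118.6 tilt 0.58 F [1.3 0.1 8.9] T [ 0.24 -0.18  0.06] q6 [-0.6   0.22  1.99 -0.01  0.93 -2.66] op 0.25103706504207596
```

```bash
python3 -m creep '[[0,0,-0.0017,0.004,0,0],[-0.0005,0.0005,-0.0017,0.004,0,0],[-0.001,0.0005,-0.0017,0.001,0,0.03],[-0.001,0.0005,-0.0017,0.001,0.002,0.04],[-0.001,0.0005,-0.0017,0.001,0.003,0.04],[-0.001,0.0005,-0.0017,0.001,0.002,0.01],[-0.0005,0.0005,-0.0015,0,0,0],[0,0,-0.0015,0,0,0]]'; python3 - <<'E'
from h import *
bal();wpose()
E
```

```text
time: 78.48
eef_pos: [0.4604, -0.1734, -0.0179]
ee_rot: [[-0.806, -0.592, 0.005], [-0.592, 0.806, -0.005], [-0.001, -0.006, -1.0]]
wrist_force: [-3.1, 2.9, 14.1]
opening: 0.249
t 78.48 tcp [ 0.4604 -0.1734 -0.0179] psi 126.3 F [-3.1  2.9 14.1] r_x 0.0117 r_y 0.0193 Tz -0.003 xz -0.0011 yz -0.0064 q1 -0.61 q6 -2.81
blue c [ 0.4869 -0.2186] L 32.0 W 5.7 dir 57.9
blue c [ 0.4985 -0.1975] L 9.6 W 6.4 dir 57.4
org c [ 0.4088 -0.1695] L 31.7 W 5.7 dir 57.8
org c [ 0.4319 -0.154 ] L 12.1 W 4.6 dir 57.8
org c [ 0.4365 -0.1255] L 31.5 W 5.8 dir 57.6
t 78.53 tcp [ 0.4605 -0.1735 -0.0179] y-axis yaw 126.3 tilt 0.38 F [-3.7  2.1 14. ] T [0.67 0.77 0.  ] q6 [-0.61  0.22  1.98 -0.    0.93 -2.81] op 0.24834418732068458
```

```bash
python3 -m creep '[[0.002,-0.001,-0.0014,0.001,0,-0.01],[0.004,-0.0025,-0.0014,0.001,0,-0.01],[0.004,-0.0026,-0.0014,0,0,0],[0.004,-0.0026,-0.0014,0,0,0],[0.005,-0.0033,-0.0014,0,0,0],[0.005,-0.0033,-0.0014,0,0,0],[0.005,-0.0033,-0.0014,0,0,0],[0.004,-0.0026,-0.0014,0,0,0]]'; python3 - <<'E'
from h import *
bal();wpose()
E
```

```text
time: 79.2
eef_pos: [0.4953, -0.1956, -0.0179]
ee_rot: [[-0.812, -0.584, 0.001], [-0.584, 0.812, -0.001], [0.0, -0.002, -1.0]]
wrist_force: [-3.7, 3.3, 13.6]
opening: 0.252
t 79.2 tcp [ 0.4953 -0.1956 -0.0179] psi 125.7 F [-3.7  3.3 13.6] r_x 0.0069 r_y 0.0036 Tz 0.008 xz 0.0003 yz -0.0016 q1 -0.60 q6 -2.80
blue c [ 0.5217 -0.241 ] L 31.9 W 5.7 dir 57.4
blue c [ 0.5333 -0.2201] L 9.1 W 6.7 dir 57.3
org c [ 0.4439 -0.1915] L 31.6 W 5.7 dir 57.5
org c [ 0.4671 -0.1761] L 12.2 W 4.4 dir 57.3
org c [ 0.4719 -0.1475] L 31.8 W 6.0 dir 57.0
t 79.25 tcp [ 0.4962 -0.1964 -0.0178] y-axis yaw 125.7 tilt 0.19 F [-1.   0.4  8.9] T [ 0.36  0.18 -0.  ] q6 [-0.6   0.32  1.86 -0.    0.96 -2.8 ] op 0.2493119890476862
```

```bash
python3 -m creep '[[0.003,-0.002,-0.0015,0,0,0],[0.004,-0.0026,-0.0015,0,0,0],[0.004,-0.0026,-0.0015,0,0,0],[0.004,-0.0026,-0.0015,0,0,0],[0.004,-0.0026,-0.0015,0,0,0],[0.004,-0.0026,-0.0015,0,0,0],[0.003,-0.002,-0.0015,0,0,0],[0.003,-0.002,-0.0015,0,0,0]]'; python3 - <<'E'
from h import *
bal();wpose()
E
```

```text
time: 79.92
eef_pos: [0.5267, -0.2161, -0.0179]
ee_rot: [[-0.805, -0.593, -0.003], [-0.593, 0.805, -0.0], [0.003, 0.002, -1.0]]
wrist_force: [-7.1, 3.4, 14.8]
opening: 0.251
t 79.92 tcp [ 0.5267 -0.2161 -0.0179] psi 126.4 F [-7.1  3.4 14.8] r_x -0.0216 r_y -0.0010 Tz 0.046 xz 0.0026 yz 0.0016 q1 -0.60 q6 -2.80
blue c [ 0.5537 -0.2611] L 31.9 W 5.8 dir 58.0
org c [ 0.4754 -0.2126] L 31.7 W 5.6 dir 58.3
org c [ 0.4984 -0.1968] L 12.2 W 4.4 dir 58.1
org c [ 0.5028 -0.1682] L 31.7 W 5.9 dir 57.8
t 79.97 tcp [ 0.5274 -0.2165 -0.0179] y-axis yaw 126.4 tilt 0.12 F [-4.3  2.4 14.7] T [0.66 0.83 0.05] q6 [-0.6   0.4   1.75 -0.    0.99 -2.8 ] op 0.25231591171481454
```

```bash
python3 -m creep '[[0.002,-0.0015,-0.0017,0,0,0],[0.003,-0.002,-0.0017,0,0,0],[0.003,-0.002,-0.0017,0,-0.002,0],[0.003,-0.002,-0.0017,0,-0.003,0],[0.003,-0.002,-0.0017,-0.002,-0.004,0],[0.003,-0.002,-0.0017,-0.002,-0.004,0],[0.003,-0.002,-0.0017,-0.002,-0.004,0],[0.002,-0.0015,-0.0017,-0.002,-0.004,0]]'; python3 - <<'E'
from h import *
bal();wpose()
c=wcam();cv2.imwrite('pics/w18.png',c['color'][:,:,::-1])
E
```

```text
time: 80.63
eef_pos: [0.5298, -0.2177, -0.0174]
ee_rot: [[-0.797, -0.603, -0.036], [-0.604, 0.797, 0.023], [0.015, 0.041, -0.999]]
wrist_force: [-11.5, 5.9, 20.3]
opening: 0.246
t 80.63 tcp [ 0.5298 -0.2177 -0.0174] psi 127.1 F [-11.5   5.9  20.3] r_x -0.0158 r_y -0.0111 Tz -0.148 xz 0.0148 yz 0.0405 q1 -0.60 q6 -2.82
blue c [ 0.5566 -0.2632] L 31.8 W 5.8 dir 57.5
org c [ 0.4791 -0.2136] L 31.7 W 5.6 dir 57.3
org c [ 0.5024 -0.1981] L 12.4 W 4.3 dir 57.2
org c [ 0.5072 -0.1697] L 31.5 W 5.9 dir 57.8
t 80.68 tcp [ 0.53   -0.2178 -0.0174] y-axis yaw 127.1 tilt 2.45 F [-12.3   6.8  23.8] T [ 1.31  2.24 -0.14] q6 [-0.6   0.43  1.7  -0.    1.05 -2.82] op 0.24955579789726803
```

```bash
python3 -m creep '[[0,0,-0.0014,-0.007,-0.012,0],[-0.002,0.001,-0.0014,-0.007,-0.012,0],[-0.005,0.003,-0.0014,-0.006,-0.01,0],[-0.008,0.005,-0.0014,0,0,0],[-0.01,0.006,-0.0014,0.001,0.003,0],[-0.01,0.006,-0.0014,0.003,0.005,0],[-0.01,0.006,-0.0014,0.003,0.005,0],[-0.01,0.006,-0.0014,0.003,0.005,0]]'; python3 -m creep '[[-0.009,0.006,-0.0016,0.003,0.005,0],[-0.008,0.006,-0.0016,0.003,0.005,0],[-0.008,0.006,-0.0016,0.003,0.005,0],[-0.008,0.006,-0.0016,0.003,0.005,0],[-0.007,0.007,-0.0016,0.003,0.004,0],[-0.006,0.008,-0.0016,0.003,0.004,0],[-0.005,0.008,-0.0016,0.003,0.004,0],[-0.005,0.008,-0.0016,0.003,0.003,0]]'; python3 - <<'E'
from h import *
bal();wpose()
E
```

```text
time: 81.4
eef_pos: [0.4855, -0.1929, -0.0177]
ee_rot: [[-0.793, -0.609, 0.008], [-0.609, 0.793, -0.006], [-0.002, -0.01, -1.0]]
wrist_force: [2.1, -1.6, 6.9]
opening: 0.247
time: 82.07
eef_pos: [0.4432, -0.1498, -0.0177]
ee_rot: [[-0.789, -0.614, 0.008], [-0.614, 0.789, -0.009], [-0.001, -0.012, -1.0]]
wrist_force: [1.1, -2.3, 7.5]
opening: 0.251
t 82.07 tcp [ 0.4432 -0.1498 -0.0177] psi 127.9 F [ 1.1 -2.3  7.5] r_x -0.0043 r_y 0.0201 Tz -0.022 xz -0.0006 yz -0.0117 q1 -0.58 q6 -2.81
blue c [ 0.4696 -0.1942] L 31.9 W 5.7 dir 58.0
org c [ 0.3916 -0.1453] L 31.7 W 5.7 dir 57.7
org c [ 0.4147 -0.1297] L 12.2 W 4.4 dir 57.7
org c [ 0.4187 -0.1021] L 29.5 W 5.8 dir 58.6
t 82.12 tcp [ 0.4427 -0.1488 -0.0178] y-axis yaw 127.9 tilt 0.62 F [-0.6  1.2 10.2] T [0.19 0.26 0.01] q6 [-0.58  0.16  2.05 -0.    0.92 -2.81] op 0.24735887194688397
```

```bash
python3 -m creep '[[-0.005,0.008,-0.0016,0.004,0.004,0],[-0.005,0.009,-0.0016,0.003,0.004,0],[-0.005,0.01,-0.0016,0.003,0.003,0],[-0.004,0.011,-0.0016,0.003,0.003,0],[-0.003,0.012,-0.0016,0.003,0.003,0],[-0.002,0.012,-0.0016,0.003,0.003,0],[-0.002,0.012,-0.0016,0.003,0.003,0],[-0.001,0.012,-0.0016,0.003,0.003,0]]'; python3 - <<'E'
from h import *
bal();wpose()
E
```

```text
time: 82.78
eef_pos: [0.4311, -0.0751, -0.0177]
ee_rot: [[-0.785, -0.62, 0.015], [-0.62, 0.784, -0.011], [-0.004, -0.018, -1.0]]
wrist_force: [-0.1, -2.9, 8.7]
opening: 0.252
t 82.78 tcp [ 0.4311 -0.0751 -0.0177] psi 128.3 F [-0.1 -2.9  8.7] r_x 0.0001 r_y 0.0108 Tz 0.048 xz -0.0044 yz -0.0180 q1 -0.45 q6 -2.68
blue c [ 0.4587 -0.1215] L 31.9 W 5.8 dir 58.1
org c [ 0.3801 -0.073 ] L 31.5 W 5.6 dir 58.3
org c [ 0.4032 -0.0573] L 12.2 W 4.4 dir 58.3
org c [ 0.4071 -0.0295] L 29.7 W 5.9 dir 57.9
t 82.83 tcp [ 0.4311 -0.0735 -0.0177] y-axis yaw 128.3 tilt 1.02 F [ 1.2  0.8 11.9] T [0.36 0.02 0.01] q6 [-0.44  0.08  2.14 -0.    0.9  -2.68] op 0.25442272006827693
```

```bash
python3 -m creep '[[-0.004,0.009,-0.0016,0.006,0.006,0],[-0.004,0.01,-0.0016,0.005,0.005,0],[-0.003,0.011,-0.0016,0.004,0.004,0],[-0.002,0.012,-0.0016,0.004,0.003,0],[-0.002,0.012,-0.0016,0.003,0.003,0],[-0.002,0.012,-0.0016,0.003,0.003,0],[-0.001,0.012,-0.0016,0.003,0.003,0],[-0.001,0.012,-0.0016,0.003,0.003,0]]'; python3 - <<'E'
from h import *
bal();wpose()
E
```

```text
time: 83.5
eef_pos: [0.4291, 0.0074, -0.0177]
ee_rot: [[-0.778, -0.628, 0.019], [-0.628, 0.778, -0.002], [-0.013, -0.014, -1.0]]
wrist_force: [-0.3, -4.0, 10.4]
opening: 0.248
t 83.5 tcp [ 0.4291  0.0074 -0.0177] psi 128.9 F [-0.3 -4.  10.4] r_x -0.0092 r_y 0.0214 Tz 0.009 xz -0.0132 yz -0.0135 q1 -0.27 q6 -2.52
blue c [ 0.4567 -0.0393] L 32.0 W 5.8 dir 58.4
org c [0.378 0.009] L 31.6 W 5.6 dir 58.3
org c [0.401  0.0247] L 12.3 W 4.5 dir 57.7
org c [0.4048 0.0526] L 29.7 W 5.9 dir 57.8
t 83.55 tcp [ 0.4291  0.0091 -0.0178] y-axis yaw 128.9 tilt 1.08 F [-0.1  0.7 11.4] T [0.38 0.02 0.03] q6 [-0.27  0.06  2.17  0.01  0.9  -2.52] op 0.24701008781810171
```

```bash
python3 -m creep '[[0,0,0,0,0,0],[0,0,0.008,0.003,0.004,0],[0,0,0.03,0.003,0.004,0],[0,0,0.04,0.003,0.004,0],[0,0.02,0.03,0,0.003,0],[0,0.03,0,0,0.003,0],[0.005,0.03,0,0,0,0],[0.005,0.02,0,0,0,0]]'; python3 - <<'E'
from h import *
wpose();print(ob()['ee_rot'].round(4))
for n in('top','scene'): pads(n)
c=wcam();cv2.imwrite('pics/w19.png',c['color'][:,:,::-1])
c=ctrl.read_camera('top');im=rect(c,0.33,0.66,-0.1,0.33,0.005,1500);cv2.imwrite('pics/m2.png',im[:,:,::-1])
E
```

```text
time: 84.22
eef_pos: [0.434, 0.111, 0.0961]
ee_rot: [[-0.779, -0.627, -0.005], [-0.627, 0.779, 0.011], [-0.003, 0.012, -1.0]]
wrist_force: [0.5, -0.1, 0.1]
opening: 0.25
t 84.27 tcp [0.4343 0.1133 0.096 ] y-axis yaw 128.9 tilt 0.81 F [-0.1  1.6  0.8] T [0.13 0.06 0.02] q6 [-0.03 -0.08  2.03  0.01  1.19 -2.28] op 0.24942799367073992
[[-0.7784 -0.6277 -0.0054]
 [-0.6277  0.7783  0.013 ]
 [-0.004   0.0135 -0.9999]]
top pad [0.4338 0.0066] yaw -31.5 bandyaw -31.7 wh [0.0662 0.0665] bandmid [0.4338 0.0067]
scene pad [0.4314 0.0038] yaw -32.0 bandyaw None wh [0.0632 0.0635] bandmid None
```

View pics/w19.png

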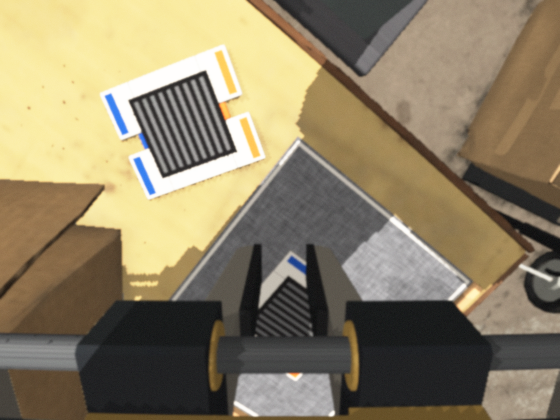

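View pics/m2.png

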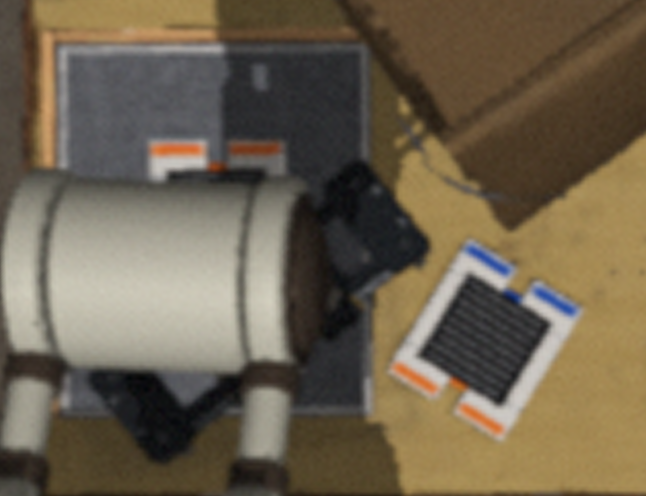

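```bash
python3 -m creep '[[0.015,0.012,0,-0.005,0,0],[0.02,0.018,-0.01,-0.005,-0.003,0],[0.02,0.018,-0.02,0,-0.003,0],[0.015,0.014,-0.03,0,0,0],[0.006,0.006,-0.03,0,0,0],[0,0,-0.01,0,0,0],[0,0,0,0,0,0],[0,0,0,0,0,0]]'; python3 - <<'E'
from h import *
wpose();print(ob()['ee_rot'].round(4))
c=wcam();cv2.imwrite('pics/w20.png',c['color'][:,:,::-1])
E
```

```text
time: 85.13
eef_pos: [0.5106, 0.1685, -0.0103]
ee_rot: [[-0.787, -0.616, -0.006], [-0.616, 0.787, -0.003], [0.007, 0.001, -1.0]]
wrist_force: [0.3, -0.1, -0.2]
opening: 0.249
blue c [0.466  0.1608] L 31.8 W 5.9 dir 90.4
blue c [0.4769 0.1863] L 11.9 W 4.8 dir 90.8
blue c [0.4655 0.2129] L 31.7 W 5.8 dir 90.5
t 85.18 tcp [ 0.5108  0.1684 -0.0099] y-axis yaw 128.0 tilt 0.37 F [-0.4 -0.6 -0.4] T [0.1  0.06 0.02] q6 [ 0.1   0.32  1.84 -0.    0.99 -2.14] op 0.2513243460287915
[[-7.875e-01 -6.163e-01 -5.600e-03]
 [-6.163e-01  7.875e-01 -3.400e-03]
 [ 6.500e-03  8.000e-04 -1.000e+00]]
```

View pics/w20.png

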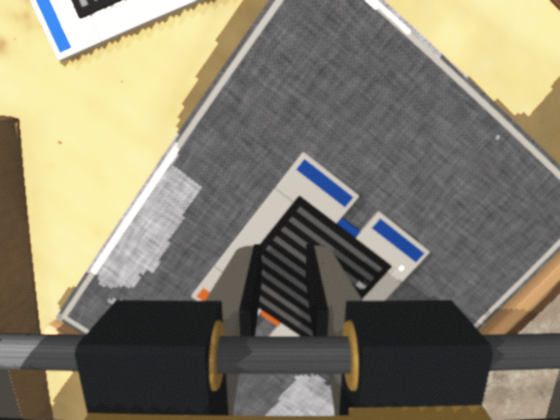

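```bash
python3 -m creep '[[0,0.008,0,0,0,0],[0,0.008,-0.001,0,0,0],[0,0.002,-0.003,0,0,0],[0,0,-0.002,0,0,0],[0,0,-0.0015,0,0,0],[0,0,-0.0015,0,0,0],[0,0,-0.0015,0,0,0],[-0.0005,0,-0.0015,0,0,0]]'; python3 - <<'E'
from h import *
bal();wpose()
E
```

```text
time: 85.9
eef_pos: [0.5151, 0.1886, -0.0153]
ee_rot: [[-0.788, -0.616, 0.008], [-0.616, 0.788, -0.002], [-0.005, -0.006, -1.0]]
wrist_force: [-0.0, 0.7, 0.3]
opening: 0.247
t 85.9 tcp [ 0.5151  0.1886 -0.0153] psi 128.0 F [-0.   0.7  0.3] r_x 0.1830 r_y -0.0973 Tz 0.014 xz -0.0049 yz -0.0060 q1 0.13 q6 -2.10
blue c [0.466  0.1608] L 31.9 W 5.9 dir 90.4
blue c [0.4769 0.1864] L 12.3 W 4.8 dir 90.5
blue c [0.4656 0.2129] L 31.8 W 5.9 dir 90.4
org c [0.5581 0.1573] L 23.3 W 5.6 dir 90.6
t 85.95 tcp [ 0.5146  0.1885 -0.0157] y-axis yaw 128.0 tilt 0.4 F [-0.8  0.3 -0.8] T [0.07 0.11 0.01] q6 [ 0.13  0.34  1.82 -0.    0.97 -2.1 ] op 0.2501287378686079
```

```bash
python3 -m creep '[[0,0,-0.0015,0.001,0.003,0],[0,0,-0.0015,0.001,0.003,0],[0,0,-0.0015,0,0,0],[-0.0005,0,-0.0015,0,0,0],[-0.001,0,-0.0015,0,0,0],[-0.002,0.002,-0.0015,0.001,0.001,0],[-0.003,0.004,-0.0015,0.001,0.002,0],[-0.004,0.005,-0.0015,0.001,0.003,0]]'; python3 - <<'E'
from h import *
bal();wpose()
E
```

```text
time: 86.62
eef_pos: [0.5128, 0.1981, -0.0178]
ee_rot: [[-0.788, -0.615, 0.006], [-0.615, 0.788, 0.002], [-0.006, -0.002, -1.0]]
wrist_force: [1.0, -1.1, 6.4]
opening: 0.251
t 86.62 tcp [ 0.5128  0.1981 -0.0178] psi 128.0 F [ 1.  -1.1  6.4] r_x 0.0114 r_y 0.0028 Tz -0.007 xz -0.0061 yz -0.0019 q1 0.15 q6 -2.09
blue c [0.4643 0.1704] L 32.0 W 5.9 dir 90.4
blue c [0.4753 0.196 ] L 12.3 W 4.8 dir 90.1
blue c [0.4639 0.2225] L 31.9 W 5.9 dir 90.5
org c [0.5565 0.1667] L 23.0 W 5.8 dir 90.2
t 86.67 tcp [ 0.5125  0.1989 -0.0178] y-axis yaw 128.0 tilt 0.37 F [ 0.5 -0.6  5.7] T [-0.08  0.01 -0.01] q6 [ 0.15  0.35  1.82  0.    0.97 -2.09] op 0.24598822957371938
```

Moving with it. Continue to y≈0.24, x≈0.49.

```bash
python3 -m creep '[[-0.004,0.006,-0.0016,0.001,0.003,0],[-0.005,0.007,-0.0016,0.001,0.003,0],[-0.005,0.007,-0.0016,0.001,0.003,0],[-0.005,0.007,-0.0016,0.001,0.003,0],[-0.005,0.006,-0.0016,0.001,0.003,0],[-0.004,0.004,-0.0016,0,0.003,0],[-0.002,0.001,-0.0014,0,0.001,0],[0,0,0,0,0,0]]'; python3 - <<'E'
from h import *
bal();wpose()
E
```

```text
time: 87.33
eef_pos: [0.4982, 0.2365, -0.0173]
ee_rot: [[-0.788, -0.616, 0.015], [-0.616, 0.788, 0.006], [-0.016, -0.004, -1.0]]
wrist_force: [0.4, -0.3, -0.1]
opening: 0.253
t 87.33 tcp [ 0.4982  0.2365 -0.0173] psi 128.0 F [ 0.4 -0.3 -0.1] r_x -0.1345 r_y -1.5448 Tz 0.053 xz -0.0158 yz -0.0043 q1 0.22 q6 -2.01
blue c [0.449  0.2087] L 31.9 W 5.9 dir 90.4
blue c [0.46   0.2343] L 12.2 W 4.8 dir 89.8
blue c [0.4487 0.2608] L 31.8 W 5.8 dir 90.1
org c [0.5411 0.205 ] L 23.2 W 5.8 dir 89.3
t 87.38 tcp [ 0.4984  0.2365 -0.0173] y-axis yaw 128.0 tilt 0.95 F [ 0.4 -0.9 -0.3] T [ 0.03 -0.01 -0.03] q6 [ 0.22  0.34  1.82  0.    0.96 -2.01] op 0.25034877008517215
```

```bash
python3 -m creep '[[0,0,0.01,0.001,0.004,0],[0,-0.005,0.02,0,0.003,0],[-0.009,-0.03,0.02,0,0.003,-0.08],[-0.01,-0.035,0,0,0,-0.1],[-0.01,-0.038,0,0,0,-0.1],[-0.01,-0.038,0,0,0,-0.1],[-0.01,-0.035,-0.005,0,0,-0.08],[-0.008,-0.025,-0.01,0,0,0]]'; python3 -m creep '[[0,-0.008,-0.005,0,0,0],[0,0,-0.006,0,0,0],[0,0,-0.004,0,0,0],[0,0,0,0,0,0],[0,0,0,0,0,0],[0,0,0,0,0,0],[0,0,0,0,0,0],[0,0,0,0,0,0]]'; python3 - <<'E'
from h import *
bal();wpose()
E
```

```text
time: 88.05
eef_pos: [0.442, 0.0261, 0.0249]
ee_rot: [[-0.982, -0.187, 0.015], [-0.187, 0.982, 0.006], [-0.016, 0.004, -1.0]]
wrist_force: [1.0, -0.1, -0.3]
opening: 0.248
time: 88.72
eef_pos: [0.4418, 0.0184, 0.0093]
ee_rot: [[-0.983, -0.186, 0.013], [-0.186, 0.983, 0.008], [-0.015, 0.006, -1.0]]
wrist_force: [0.1, -0.6, -0.2]
opening: 0.25
t 88.72 tcp [0.4418 0.0184 0.0093] psi 100.7 F [ 0.1 -0.6 -0.2] r_x -0.1576 r_y -0.8513 Tz -0.027 xz -0.0145 yz 0.0057 q1 -0.24 q6 -2.01
blue c [ 0.4564 -0.0377] L 31.3 W 5.4 dir 58.3
blue c [0.4489 0.1994] L 12.3 W 5.3 dir 91.1
org c [0.3782 0.0107] L 30.8 W 5.1 dir 58.4
org c [0.4012 0.0267] L 12.0 W 4.8 dir 58.2
org c [0.4056 0.0555] L 31.1 W 5.7 dir 56.9
t 88.77 tcp [0.4419 0.0184 0.0093] y-axis yaw 100.7 tilt 0.9 F [-0.2 -0.4  0.3] T [ 0.06  0.03 -0.01] q6 [-0.24  0.04  2.12  0.01  0.97 -2.01] op 0.24913580395466592
```

```bash
python3 -m creep '[[-0.005,-0.004,-0.005,-0.004,0.006,0],[-0.005,-0.005,-0.008,-0.004,0.006,0],[0,0,-0.006,0,0,0],[0,0,-0.003,0,0,0],[0,0,-0.002,0,0,0],[0,0,-0.0015,0,0,0],[0,0,-0.0015,0,0,0],[0,0,-0.0015,0,0,0]]'; python3 - <<'E'
from h import *
bal();wpose()
E
```

```text
time: 89.43
eef_pos: [0.432, 0.0086, -0.0179]
ee_rot: [[-0.982, -0.187, -0.001], [-0.187, 0.982, -0.0], [0.001, 0.0, -1.0]]
wrist_force: [-4.2, 0.5, 16.5]
opening: 0.25
t 89.43 tcp [ 0.432   0.0086 -0.0179] psi 100.8 F [-4.2  0.5 16.5] r_x 0.0120 r_y 0.0142 Tz -0.003 xz 0.0013 yz 0.0001 q1 -0.26 q6 -2.02
blue c [ 0.456  -0.0406] L 25.2 W 5.9 dir 57.7
org c [0.3794 0.0105] L 31.2 W 5.6 dir 57.8
org c [0.4025 0.0266] L 12.0 W 4.9 dir 58.2
org c [0.4069 0.0549] L 31.8 W 5.9 dir 58.2
t 89.48 tcp [ 0.4322  0.0085 -0.0179] y-axis yaw 100.8 tilt 0.05 F [-4.7  1.1 16.6] T [0.3  0.99 0.04] q6 [-0.26  0.08  2.14 -0.    0.92 -2.02] op 0.25291609153305666
```

```bash
python3 -m creep '[[-0.002,0.003,-0.0015,0.001,0.001,0],[-0.002,0.006,-0.0015,0.002,0.002,0],[-0.001,0.008,-0.0015,0.002,0.003,0.02],[-0.001,0.008,-0.0015,0.002,0.003,0.05],[-0.001,0.008,-0.0015,0.002,0.003,0.05],[-0.001,0.008,-0.0015,0.002,0.003,0.05],[-0.001,0.008,-0.0015,0.002,0.003,0.05],[-0.001,0.007,-0.0015,0.002,0.003,0.05]]'; python3 - <<'E'
from h import *
bal();wpose()
E
```

```text
time: 90.15
eef_pos: [0.4401, 0.0577, -0.0179]
ee_rot: [[-0.892, -0.452, 0.008], [-0.452, 0.892, 0.002], [-0.008, -0.002, -1.0]]
wrist_force: [-0.2, -3.3, 7.6]
opening: 0.251
t 90.15 tcp [ 0.4401  0.0577 -0.0179] psi 116.9 F [-0.2 -3.3  7.6] r_x -0.0086 r_y 0.0342 Tz -0.004 xz -0.0078 yz -0.0019 q1 -0.15 q6 -2.19
blue c [0.4766 0.0172] L 25.2 W 5.6 dir 74.5
org c [0.3887 0.0453] L 31.3 W 5.7 dir 73.8
org c [0.4062 0.0667] L 12.4 W 4.7 dir 74.6
org c [0.4028 0.0953] L 31.9 W 5.9 dir 74.3
t 90.2 tcp [ 0.4402  0.0586 -0.0179] y-axis yaw 117.0 tilt 0.49 F [1.1 0.8 7.7] T [0.38 0.07 0.  ] q6 [-0.14  0.1   2.12  0.    0.91 -2.19] op 0.25109367669320304
```

```bash
python3 -m creep '[[0,0.007,-0.0016,0.002,0.003,0.04],[0,0.008,-0.0016,0.002,0.003,0.05],[0,0.008,-0.0016,0.002,0.003,0.05],[0,0.008,-0.0016,0.002,0.003,0.05],[0,0.008,-0.0016,0.002,0.003,0.05],[0,0.007,-0.0016,0.002,0.003,0.04],[0,0.006,-0.0016,0.001,0.003,0],[0,0.003,-0.0016,0,0.002,0]]'; python3 - <<'E'
from h import *
bal();wpose()
E
```

```text
time: 90.87
eef_pos: [0.4581, 0.1098, -0.0179]
ee_rot: [[-0.718, -0.696, 0.011], [-0.696, 0.718, 0.007], [-0.013, -0.003, -1.0]]
wrist_force: [-1.9, -2.5, 12.1]
opening: 0.252
t 90.87 tcp [ 0.4581  0.1098 -0.0179] psi 134.1 F [-1.9 -2.5 12.1] r_x 0.0080 r_y 0.0111 Tz 0.015 xz -0.0128 yz -0.0032 q1 -0.03 q6 -2.37
blue c [0.5049 0.082 ] L 25.4 W 5.8 dir 91.2
org c [0.4127 0.0825] L 31.7 W 6.0 dir 91.5
org c [0.423  0.1084] L 12.4 W 4.7 dir 92.5
org c [0.4112 0.1347] L 31.9 W 5.9 dir 91.7
t 90.92 tcp [ 0.4585  0.1102 -0.0178] y-axis yaw 134.1 tilt 0.79 F [-1.2 -0.4 10.2] T [-0.01  0.22  0.01] q6 [-0.03  0.17  2.05  0.01  0.92 -2.37] op 0.24997987115839182
```

```bash
python3 -m creep '[[0.001,0.003,-0.0015,0,0.003,-0.01],[0.001,0.004,-0.0015,0,0.003,-0.01],[0.001,0.005,-0.0015,0,0.003,0],[0.001,0.005,-0.0015,0,0.002,0],[0.001,0.004,-0.0015,0,0.002,0],[0.001,0.002,-0.0015,0,0.001,0],[0,0.001,-0.0013,0,0,0],[0,0,0,0,0,0]]'; python3 - <<'E'
from h import *
bal();wpose()
E
```

```text
time: 91.58
eef_pos: [0.4767, 0.132, -0.0172]
ee_rot: [[-0.73, -0.683, 0.014], [-0.683, 0.73, -0.0], [-0.01, -0.01, -1.0]]
wrist_force: [-0.5, -0.9, 0.5]
opening: 0.254
t 91.58 tcp [ 0.4767  0.132  -0.0172] psi 133.1 F [-0.5 -0.9  0.5] r_x -0.4120 r_y 0.3376 Tz -0.028 xz -0.0100 yz -0.0097 q1 0.03 q6 -2.30
blue c [0.5221 0.1034] L 25.8 W 5.8 dir 89.5
org c [0.43   0.1061] L 31.9 W 5.9 dir 90.0
org c [0.4411 0.1317] L 12.1 W 4.7 dir 88.2
org c [0.43   0.1582] L 31.8 W 5.8 dir 89.1
t 91.63 tcp [ 0.4768  0.1319 -0.0173] y-axis yaw 133.1 tilt 0.82 F [-0.3  0.1  0.4] T [ 0.08  0.07 -0.03] q6 [ 0.03  0.22  1.98 -0.    0.93 -2.3 ] op 0.2471618896223224
```

```bash
python3 -m creep '[[0,0,-0.0013,0.002,0.005,0],[0,0,-0.0013,0.002,0.004,0],[0,0,-0.0013,0,0,0],[-0.0005,0.001,-0.0013,0,0,0],[-0.001,0.002,-0.0013,0,0,0],[-0.001,0.001,-0.0013,0,0,0],[-0.0005,0.0005,-0.0012,0,0,0],[0,0,0,0,0,0]]'; python3 - <<'E'
from h import *
bal();wpose()
E
```

```text
time: 92.3
eef_pos: [0.4797, 0.1346, -0.0175]
ee_rot: [[-0.73, -0.684, 0.01], [-0.684, 0.73, 0.001], [-0.008, -0.006, -1.0]]
wrist_force: [0.2, -0.1, -0.4]
opening: 0.249
t 92.3 tcp [ 0.4797  0.1346 -0.0175] psi 133.1 F [ 0.2 -0.1 -0.4] r_x 0.0816 r_y -0.2491 Tz 0.024 xz -0.0079 yz -0.0061 q1 0.03 q6 -2.29
blue c [0.5249 0.1058] L 26.1 W 5.8 dir 89.3
blue c [0.449  0.1985] L 10.8 W 5.9 dir 88.2
org c [0.4328 0.1087] L 31.6 W 5.9 dir 89.9
org c [0.444  0.1341] L 12.0 W 4.7 dir 90.2
org c [0.4329 0.161 ] L 31.6 W 5.8 dir 89.9
t 92.35 tcp [ 0.4798  0.1346 -0.0176] y-axis yaw 133.1 tilt 0.59 F [ 0.  -0.8 -0.4] T [0.11 0.07 0.02] q6 [ 0.03  0.23  1.97  0.    0.93 -2.29] op 0.25288925920142674
```

```bash
python3 -m creep '[[0,0,0.01,0,0,0],[0,0,0.03,0,0,0],[0,0,0.04,0,0,0],[-0.01,-0.02,0.03,0,0,0],[-0.01,-0.03,0.02,0,0,0],[-0.01,-0.035,0.01,0,0,-0.05],[-0.01,-0.035,0,0,0,-0.1],[-0.01,-0.035,0,0,0,-0.1]]'; python3 -m creep '[[-0.005,-0.035,0,0,0,-0.1],[-0.005,-0.035,0,0,0,-0.1],[-0.005,-0.035,0,0,0,-0.1],[0,-0.035,0,0,0,-0.1],[0,-0.035,0,0,0,0],[0,-0.03,0,0,0,0],[0,-0.02,0,0,0,0],[0,0,0,0,0,0]]'; python3 - <<'E'
from h import *
st()
for n in('top','scene'): pads(n)
c=ctrl.read_camera('top');im=rect(c,0.35,0.65,0.0,0.33,0.005,2000);cv2.imwrite('pics/m3.png',im[:,:,::-1])
E
```

```text
time: 93.02
eef_pos: [0.4245, -0.0213, 0.1298]
ee_rot: [[-0.875, -0.485, 0.008], [-0.485, 0.875, -0.0], [-0.007, -0.004, -1.0]]
wrist_force: [0.8, -1.0, -0.3]
opening: 0.247
time: 93.68
eef_pos: [0.404, -0.2622, 0.1344]
ee_rot: [[-0.997, -0.073, 0.013], [-0.073, 0.997, -0.009], [-0.012, -0.01, -1.0]]
wrist_force: [-0.4, 0.7, 0.2]
opening: 0.25
t 93.68 tcp [ 0.404  -0.2622  0.1344] y-axis yaw 94.2 tilt 0.9 F [-0.4  0.7  0.2] T [ 0.08  0.03 -0.05] q6 [-0.83 -0.05  1.93  0.    1.25 -2.48] op 0.25042741477702013
```

View pics/m3.png

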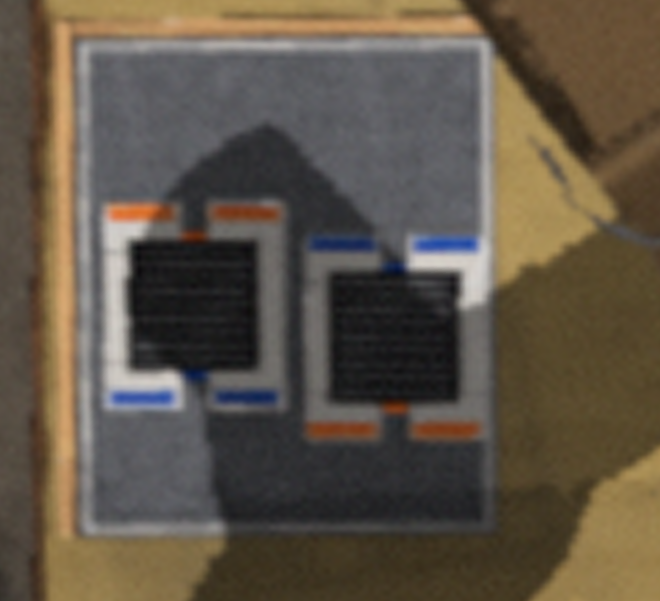

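```bash
python3 - <<'E'
from h import *
c=ctrl.read_camera('top');cv2.imwrite('pics/top_end.png',c['color'][:,:,::-1])
E
```

```text
(no output)
```

View pics/top_end.png

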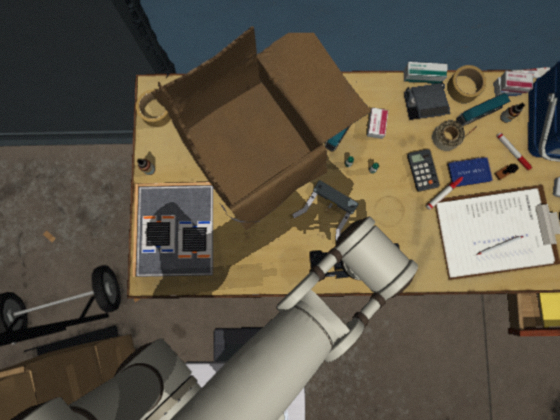

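```bash
python3 - <<'E'
from cell import ctrl
print(ctrl.close_job())
E
```

```text
the job is handed in; nothing more can be done
None
```

I activated both cards on the table at both ends and left them flat, side by side on the mat; the job was handed in at about 94 s of the 210 s allowed. I saw no third card in any view, though the strip behind the carton could not be seen fully.

**Last checks**
- **Slides:** In the last top picture all four slides sit about 11–12 mm behind their bands, close to the pads. The wrist camera had given about 11–12 mm of travel for three of them. The second card's blue slide I judged only by eye and by the stop contact.
- **Stop contact:** Each of the four insertions ended with a clear rise in side force, at the same card position within about 1 mm.
- **Placing:** The first card is centred near (0.495, 0.235) and the second near (0.479, 0.135). The gap between them is about 10 mm, and the second card is only about 5 mm inside the mat's right edge.
- **Bystanders:** The vials and the dropper bottle look unmoved.

**What went wrong or disagreed**
- **Knocked card:** The first card was pushed a few centimetres on the mat while the robot was away from it, so I slid it back before placing the second.
- **Turning:** Turning a card often slipped until I kept the fingertips level, so several turns took extra presses. The second card also caught a guide rail twice and had to be drawn back and straightened.
- **Pressing force:** Fingertip force reached 46 N once and 31 N once, above the advised 18 N.
- **Fingertip height:** The fingertips touched the pads with the TCP reading about 18 mm below the table, so I set the pressing height by feel of force.

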